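Tip the tote, scoop the capacitors into the dryer and start it

ROBOT

A 7-joint arm with a two-finger parallel gripper is mounted at the origin on the work surface. World frame = base frame: x ahead of the robot, y to its left, z up, the work surface at z = 0. Lengths are in mm, angles in rad, forces in N, time in s.
With the tool pointing down it reaches from about 425 to 975 mm from the base axis. Payload 16.7 kg.
Tool frame: the origin (TCP) lies on the centre line of the jaws, within the pads' length; the fingertips stand 22 mm ahead of it and the grasp point (between the pads) lies 3 mm ahead of it; z points along the fingers, y is the line along which they close (so a half turn about z gives the same grasp; the last joint's range is limited). The gripper opens to 85 mm and grips with 20 to 120 N. Pads are 22 mm wide; open, the fingers measure 114 mm over their backs; the gripper's body (76 mm by 85 mm) begins 54 mm behind the grasp point. The pads swing forward as they close: fully open they stand 13 mm farther back than shut.
Start: joints at [0.976, 0.426, 0.074, 1.606, -0.034, 1.111, -0.067], TCP at [291.011, -609.007, 253.302] pointing down, gripper open.
Joint ranges: [-2.85, 2.85], [-0.5, 2.14], [-1.23, 1.37], [0.21, 2.46], [-1.02, 4.16], [0.16, 2.05], [-2.73, 2.73]. Speed limits (rad/s): [1.89, 1.89, 2.39, 2.39, 3.01, 3.01, 3.01].

INTERFACE

Orientations are given as a rotation vector (axis times angle).
In Python, from station import env gives the robot as it stands.
- The arm moves only by the tool apply_moves, never from a script. Its argument "deltas" is a list of rows, each an object of numbers: "gripper": the closure, from -1 (fully open) to 1 (shut); "x", "y", "z": the shift along the tool's x, y, z in mm; "wx", "wy", "wz": the turn, a rotation vector about the tool's x, y, z in degrees. In form: [{"gripper": .., "x": .., "y": .., "z": .., "wx": .., "wy": .., "wz": ..}, ...]. A call has 1 to 12 rows; each row is the pose to reach, as a shift and turn from the pose commanded when the call began, along the tool's axes at that moment; what a row does not reach only later rows make up. A row lasts 1/8 s, in which the tool goes at most 62.5 mm and 10.7 degrees, less where a joint would pass 70% of its speed; a pose out of reach is approached as far as the arm can. A call with a gripper value outside its range is refused whole. The fingers move at their own pace and stop on an object; the grip force is fixed at half the most. Time passes only in rows, so rows that repeat a pose let the fingers close. It gives the time, the measured TCP pose, the force, the opening and the grip force at its end, in the units of the state.
- env.read_state(): the state, without advancing time (a new reading comes with each control period).
- env.get_image(name): name is "scene" or "top"; returns the picture (420x560x3 uint8, red, green, blue); there is no depth.
- env.camera_model(name): a dict with "K" (3x3 intrinsics, pixels), "R" (3x3) and "t" (3): a world point X has camera coordinates R X + t. Camera axes: x right, y down, z forward; pixel columns grow to the right and rows downward; lengths in mm; the calibration is good to about 2 mm. A picture is of the moment at which its call begins. camera_model takes no time and is no camera call.
- env.close_job(): hands the job in; it is judged then, once.
Trained networks look in the newest picture that a camera, given by its name, has taken for a name from the list of things; names that differ only in an ending like _2 or _b are one class to them, and where a whole thing is asked for, a point or a joint stands for the part that bears it (a point fixed in the world has none). Each returns a list of dicts, best first, with "p" (0 to 1); they miss things now and then, are a little off and sometimes report something else, mostly with a low value. They report only what shows in the picture. A call takes as long as a camera call. They do not tell look-alikes from the thing itself.
- env.silhouettes(camera, target): "mask" (420x560 bool, what is visible of it) and "point" ([row, column] in pixels, amid what is visible of it).
- env.tip_of(camera, target): "point" ([row, column] in pixels: a listed point, or the origin of a listed thing).
The state is a dict: "time_s": time; "q": joint angles; "dq": joint speeds; "tau": joint torques, N m; "tool_pos": TCP position; "tcp_rot": TCP orientation; "wrist_force": force on the tool from outside, world axes, zero at the start; "ft_torque": the same for the moment, N m; "finger_gap": opening from 0.0 (shut) to 1.0 (fully open); "gripper_force": force on a finger pad.
Only numpy, scipy, OpenCV 4.12 (cv2) and the standard library are available. Lean on these libraries where they do the work, as an engineer would, in place of code of your own. Each camera call takes 0.05 s, during which the arm holds its last target. There are 200 camera calls.

TASK

The washed capacitors in the blue tote have to be dried, and nobody may touch them with the fingers: tip the tote up to its stop by its handle so that they gather in the low end, then scoop every one of them out of there into the dryer's basket with the aluminium scoop. Lay the tote flat again, put the scoop back on the middle of its mat, standing on its pan, and, once all the capacitors are in, close the dryer's lid. With the lid closed, turn the timer three clicks on from its off stop, and leave the other things on the bench where they are.

Things in the scene. Friction and masses are not known exactly. Their poses are not given: they have to be found in the camera images.
- tilter: Fixed bench-top bin tilter that carries the blue tote: a grey base plate 280 x 130 x 10 mm with a dark hinge cheek on each side at its far end. Origin: centre of the plate's underside; x towards the hinge end (away from the robot), z up. The tote's hinge pin runs along y, 135 mm along x and 16 mm up from the origin.
- tote (a joint): Tip angle of the tote, rad: 0 flat, 0.48 at its stop, near end (handle end) raised. Friction hinge at the far lower edge: it stays where it is left; about 14 N upward on the handle tips it, about 10 N downward lowers it. The far wall, and the sides within 124 mm of it, rise 116 mm above the inner floor, the other half of the sides and the near wall 44 mm (with a sloping rib between).
- tote_corner (a point): Low corner inside the blue tote: middle of the line where the floor meets the far wall; turns with the tote. x along the floor to the far wall (downhill when tipped), y across, z out of the floor. Hinge pin at x +6, z -6 mm. Inside 238 mm long, 106 wide; both far corners are cut off at 45 deg (66 wide at the far wall, full width from x -20 back). Floor and walls 6 thick, slippery.
- tote_handle (a point): Middle of the tote's steel bar handle: round bar 12 mm thick, 84 mm long along y, outside the near end wall, its axis 42 mm off that wall's outer face and 6 mm below the rim, free beneath. It lies 292 mm from the hinge along the tote and 44 mm above it, and swings with the tote. Axes as tote_corner.
- scoop: Aluminium parts scoop, about 220 g, standing on its flat pan. Origin: underside of the pan; x towards the lip, z up. Pan 97 mm long (x -46 to +51), 92 wide, floor 2; back wall 45 mm high; side walls 40 mm high at the back, 20 mm from x 0 to 26; the last 25 mm is a bare lip that narrows from 80 to 63 mm. A handle rises from the back wall and leans back 25 degrees.
- scoop_grip (a point): Middle of the scoop's black flat-sided grip, 95 mm behind (x) and 106 mm above (z) the scoop's origin; the grip is 80 mm long along (-0.42, 0, 0.91), 16 mm thick across y, 26 mm deep, with a red band near its top. Axes as the scoop's.
- mat: Black rubber mat for the scoop, 200 x 140 mm, paper-thin, fixed. Origin: centre of its underside; x away from the robot, the way the scoop's lip points.
- dryer: White bench-top component dryer, 260 (x) x 200 (y) x 85 mm high, fixed. Origin: centre of its underside; x away from the robot. The nearer 100 mm is a closed deck with the timer knob; behind it is the open basket well; the clear lid is hinged at the far edge.
- dryer_in (a point): Centre of the floor of the dryer's basket well: the well is 150 (x) x 160 (y) mm inside and its rim is 64 mm above this point. Axes as the dryer's.
- lid (a joint): Angle of the dryer's clear lid with dark frame, rad: 0 shut, 1.65 fully open (upright). Friction hinge: it stays where it is left; 2 to 4 N at the free edge moves it.
- lid_hinge (a point): Middle of the lid's hinge line at the far edge of the dryer, 88 mm above the bench, at the lid's lower face. Site axes turn with the lid: the lid, 6 mm thick and 196 mm wide, reaches 166 mm along -x from here, +z is its outer face (upward when shut, facing away from the robot when open).
- lid_edge (a point): Middle of the lid's free edge, outer face. A 10 mm high, 70 mm wide ridge stands on the outer face 8 mm inward of this edge. Axes as lid_hinge.
- timer (a joint): Angle of the dryer's timer knob, rad: 0 at the off stop (pointer at the red mark, towards the robot), growing clockwise seen from above. It clicks every 0.419 rad (24 degrees), one white mark per click, six clicks to the far stop; each click takes about 0.15 N m and it settles in the nearest click when let go.
- timer_grip (a point): On the timer knob's vertical axis at gripping height: the knob is a black bar grip 44 mm long (point x) and 14 mm thick (y), 32 mm tall on a disc of 44 mm diameter, top 10 mm above this point, deck 30 mm below it. Turns with the knob; the white pointer line lies on its -x side.
- flux_tin: Round flux tin with amber flux, 72 mm across, 22 mm high, loose bystander. Origin: centre of its underside.
- stripper: Wire strippers with yellow handles lying on the bench, about 180 mm long, 12 mm high, loose bystander. Origin: at the pivot, underside; jaws along x.
- meter_box: Black meter carton 110 x 200 x 55 mm, loose bystander. Origin: centre of its underside.
- cap0: Yellow axial film capacitor lying in the tote: a round-ended barrel 28 mm in diameter, 40 mm long (plus short copper wire stubs), about 35 g, slippery. Origin: its centre; x along its length. Some of the six may be absent.
- cap1: Yellow axial film capacitor lying in the tote: a round-ended barrel 28 mm in diameter, 40 mm long (plus short copper wire stubs), about 35 g, slippery. Origin: its centre; x along its length. Some of the six may be absent.
- cap2: Yellow axial film capacitor lying in the tote: a round-ended barrel 28 mm in diameter, 40 mm long (plus short copper wire stubs), about 35 g, slippery. Origin: its centre; x along its length. Some of the six may be absent.
- cap3: Yellow axial film capacitor lying in the tote: a round-ended barrel 28 mm in diameter, 40 mm long (plus short copper wire stubs), about 35 g, slippery. Origin: its centre; x along its length. Some of the six may be absent.
- cap4: Yellow axial film capacitor lying in the tote: a round-ended barrel 28 mm in diameter, 40 mm long (plus short copper wire stubs), about 35 g, slippery. Origin: its centre; x along its length. Some of the six may be absent.
- cap5: Yellow axial film capacitor lying in the tote: a round-ended barrel 28 mm in diameter, 40 mm long (plus short copper wire stubs), about 35 g, slippery. Origin: its centre; x along its length. Some of the six may be absent.
Mind the look-alikes: they are no part of the job. Of the things that look like the scoop, the middle-sized one is meant.

How it is judged:
By the outcome, as a careful person would: the job done as asked, in the order asked, and still so for the second after the job is handed in, with the robot touching nothing.
Of cap0, cap1, cap2, cap3, cap4, cap5 only 3 to 6 are there at a start; the rules pass over those that are not, and their reading is None.
At some moment in a run one of scoop may be knocked a few centimetres aside while the robot is not near it.
It also fails if it takes over 210 s, if anything falls off the work surface, if the arm or the gripper's body presses on something with over 40 N, if the wrist force passes 120 N, or if a joint passes its speed limit or range.

## Working session

There is one attempt and no reset: what is moved stays moved. The work goes in short steps, Python scripts to look and compute and a tool call to move; the robot and the scene stay as the last step left them, time stands still between calls to the robot, and variables do not carry over. Pictures are saved under pics/ and viewed, at most 14 in all, crops included, and the job is handed in when it is done.

Besides the shell and the picture viewer there is one more tool, called after "Request:" by a JSON object that holds its "fn" and its "kwargs", one argument or row to a line. apply_moves: Moves the arm, as the interface text tells. Its arguments: {"type":"object","properties":{"deltas":{"type":"array","items":{"type":"object","properties":{"gripper":{"type":"number"},"x":{"type":"number"},"y":{"type":"number"},"z":{"type":"number"},"wx":{"type":"number"},"wy":{"type":"number"},"wz":{"type":"number"}}}}},"required":["deltas"]}

```bash
ls; mkdir -p pics; python3 - <<'E'
from station import env
import cv2, numpy as np
np.set_printoptions(precision=4,suppress=True)
for n in ("scene","top"):
    im=env.get_image(n); cv2.imwrite(f"pics/{n}0.png",im[:,:,::-1]); c=env.camera_model(n); print(n,np.array(c["K"]),np.array(c["R"]),np.array(c["t"]))
    for t in ["tote_corner","tote_handle","scoop","scoop_grip","mat","dryer","dryer_in","lid_hinge","lid_edge","timer_grip","tilter","cap0","meter_box","flux_tin","stripper"]:
        print(t,[(round(d["p"],2),np.round(d["point"]).tolist()) for d in env.tip_of(n,t)][:7])
print(env.read_state())
E
```

```text
pics
scene [[483.944    0.     269.7655]
 [  0.     483.944  212.4561]
 [  0.       0.       1.    ]] [[ 0.5866  0.8098 -0.0106]
 [ 0.4252 -0.3191 -0.847 ]
 [-0.6893  0.4924 -0.5315]] [-262.8941 -136.5428 1845.6589]
tote_corner [(0.78, [228.0, 374.0])]
tote_handle [(0.7, [182.0, 308.0])]
scoop [(0.85, [248.0, 294.0]), (0.68, [273.0, 364.0]), (0.58, [218.0, 143.0])]
scoop_grip [(0.98, [209.0, 266.0]), (0.94, [244.0, 392.0]), (0.66, [192.0, 169.0])]
mat [(0.68, [256.0, 294.0])]
dryer [(0.59, [274.0, 208.0])]
dryer_in []
lid_hinge [(0.9, [270.0, 229.0])]
lid_edge [(0.76, [213.0, 221.0]), (0.48, [288.0, 322.0])]
timer_grip [(0.44, [225.0, 191.0])]
tilter [(0.92, [217.0, 340.0]), (0.49, [183.0, 308.0])]
cap0 [(0.69, [272.0, 211.0])]
meter_box [(0.55, [195.0, 397.0])]
flux_tin [(0.7, [292.0, 322.0])]
stripper [(0.76, [311.0, 118.0])]
top [[408.7222   0.     279.7923]
 [  0.     408.7222 206.2772]
 [  0.       0.       1.    ]] [[ 0.0295 -0.9995 -0.0113]
 [-0.9904 -0.0277 -0.1354]
 [ 0.135   0.0152 -0.9907]] [ -15.7432  492.3263 1126.2864]
tote_corner [(0.71, [195.0, 208.0]), (0.61, [150.0,
[... 765 characters left out ...]
3.0, 203.0]), (0.34, [207.0, 291.0])]
meter_box [(0.87, [187.0, 117.0])]
flux_tin [(0.8, [117.0, 302.0])]
stripper [(0.8, [205.0, 460.0]), (0.74, [149.0, 378.0]), (0.5, [143.0, 393.0])]
{'time_s': 1.6, 'q': array([ 0.9755,  0.4261,  0.0739,  1.606 , -0.0341,  1.1108, -0.0671]), 'dq': array([ 0.0001,  0.0014, -0.001 , -0.0007, -0.002 ,  0.0013, -0.0004]), 'tau': array([ -0.001 , -94.9521,   3.7563, -46.3885,   0.019 ,   0.0023,
         0.0001]), 'tool_pos': array([ 291.0121, -609.022 ,  253.317 ]), 'tcp_rot': array([3.0639, 0.6944, 0.    ]), 'wrist_force': array([1.2102, 0.6442, 0.7656]), 'ft_torque': array([ 0.0346, -0.0033,  0.0099]), 'gripper_force': 0.0, 'finger_gap': 0.9987792630134275}
```

View pics/scene0.png

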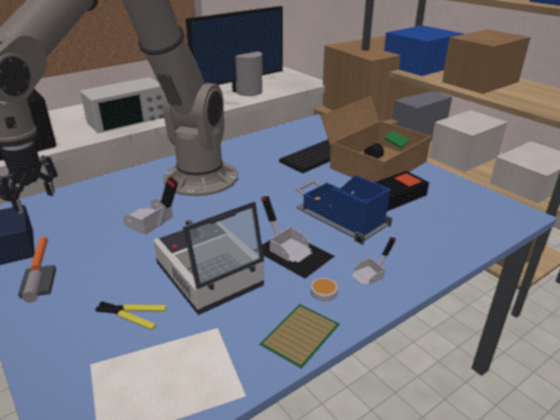

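View pics/top0.png

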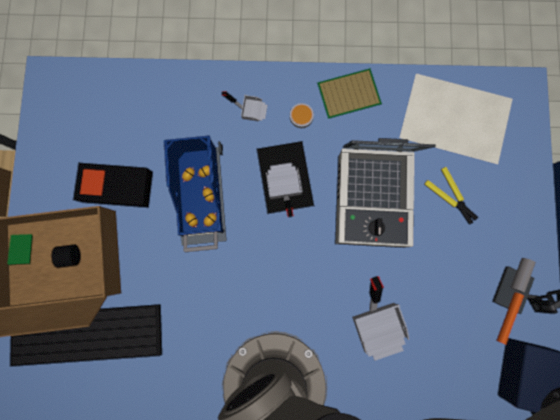

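Top view: three scoop look-alikes, small at (253,108), middle-sized on the black mat at (284,182), and large at (383,334). By the description I choose the one on the mat. The tote is at (195,190) with five capacitors showing, and the dryer is at (376,195). I'll check this in one close crop.

```bash
cat > h.py <<'E'
from station import env
import cv2, numpy as np
from scipy.spatial.transform import Rotation as Ro
from scipy.optimize import least_squares
np.set_printoptions(precision=3,suppress=True)
C={n:{k:np.array(v) for k,v in env.camera_model(n).items()} for n in("scene","top")}
def proj(n,X):
    c=C[n]; p=(np.atleast_2d(X)@c["R"].T+c["t"])@c["K"].T; return p[:,:2]/p[:,2:]   # col,row
def back(n,col,row,z):
    c=C[n]; d=c["R"].T@np.linalg.solve(c["K"],[col,row,1.]); o=-c["R"].T@c["t"]; return o+d*(z-o[2])/d[2]
def tri(a,b): # scene px, top px (col,row)
    r=least_squares(lambda X:np.r_[proj("scene",X)[0]-a,proj("top",X)[0]-b],[500,0,50]); return r.x,np.abs(r.fun).max()
def pose(): 
    s=env.read_state(); return np.array(s["tool_pos"]),Ro.from_rotvec(s["tcp_rot"])
E
python3 - <<'E'
from h import *
im=cv2.imread("pics/top0.png")[130:255,160:425]
cv2.imwrite("pics/crop1.png",cv2.resize(im,None,fx=3,fy=3,interpolation=cv2.INTER_CUBIC))
for t,z in [("mat",0),("scoop",0),("scoop",0),("dryer",0),("tilter",0),("flux_tin",0)]:
    for n in("top","scene"):
        for s in env.silhouettes(n,t)[:3]:
            m=s["mask"].astype(np.uint8); c=max(cv2.findContours(m,0,2)[0],key=cv2.contourArea); r=cv2.minAreaRect(c)
            print(t,n,round(s["p"],2),np.round(s["point"]),m.sum(),"box",np.round(r[0]),np.round(r[1]),round(r[2],1))
for nm,a,b in [("tote_corner",(374,228),(195,150)),("tote_handle",(308,182),(198,246)),("lid_hinge",(229,270),(378,149)),("timer",(191,225),(377,226)),("lid_edge",(221,213),(395,146)),("grip",(266,209),(289,206)),("scoop",(294,248),(279,184)),("tilter",(340,217),(201,195)),("dryer",(208,274),(370,201)),("mat",(294,256),(282,178))]:
    print(nm,*tri(a,b))
E
```

```text
mat top 0.65 [163. 288.] 2027 box [285. 177.] [67. 48.] 80.1
mat scene 0.72 [238. 222.] 4673 box [225. 245.] [64. 84.] 70.6
mat scene 0.71 [260. 306.] 1076 box [296. 254.] [67. 36.] 29.7
scoop top 0.78 [184. 281.] 1068 box [284. 191.] [52. 32.] 80.5
scoop top 0.74 [109. 253.] 621 box [243. 107.] [46. 23.] 11.3
scoop top 0.65 [329. 382.] 2533 box [377. 317.] [79. 49.] 70.6
scoop scene 0.56 [241. 288.] 1339 box [278. 233.] [74. 35.] 45.8
scoop scene 0.56 [212. 154.] 1346 box [156. 208.] [31. 69.] 48.4
scoop top 0.78 [184. 281.] 1068 box [284. 191.] [52. 32.] 80.5
scoop top 0.74 [109. 253.] 621 box [243. 107.] [46. 23.] 11.3
scoop top 0.65 [329. 382.] 2533 box [377. 317.] [79. 49.] 70.6
scoop scene 0.56 [241. 288.] 1339 box [278. 233.] [74. 35.] 45.8
scoop scene 0.56 [212. 154.] 1346 box [156. 208.] [31. 69.] 48.4
dryer top 0.7 [191. 374.] 8341 box [384. 192.] [ 97. 111.] 3.3
dryer top 0.47 [185. 192.] 4349 box [194. 194.] [114.  53.] 84.5
dryer top 0.24 [146. 389.] 815 box [389. 144.] [88. 13.] 3.6
dryer scene 0.75 [257. 220.] 8253 box [217. 257.] [ 91. 114.] 66.0
dryer scene 0.41 [288
[... 409 characters left out ...]
[301. 116.] [23. 24.] 26.6
flux_tin scene 0.88 [288. 326.] 548 box [324. 290.] [23. 27.] 90.0
flux_tin scene 0.41 [202. 352.] 3635 box [343. 199.] [94. 55.] 22.2
tote_corner [654.952 252.815  15.222] 0.1681257842234345
tote_handle [372.623 217.423  67.26 ] 0.03072352361078856
lid_hinge [ 648.364 -267.97    94.43 ] 0.776253908461797
timer [ 435.869 -259.885  113.82 ] 0.704826356760293
lid_edge [ 615.963 -267.728  247.348] 1.7942454242577526
grip [481.968 -30.62  104.982] 1.7333187420682066
scoop [564.991   4.225  -6.108] 0.3815398735507074
tilter [524.426 231.716  -2.917] 0.07311797547032484
dryer [ 520.199 -265.363   -4.135] 0.29805235175768985
mat [584.183  -6.605 -19.179] 0.686400843920012
```

View pics/crop1.png

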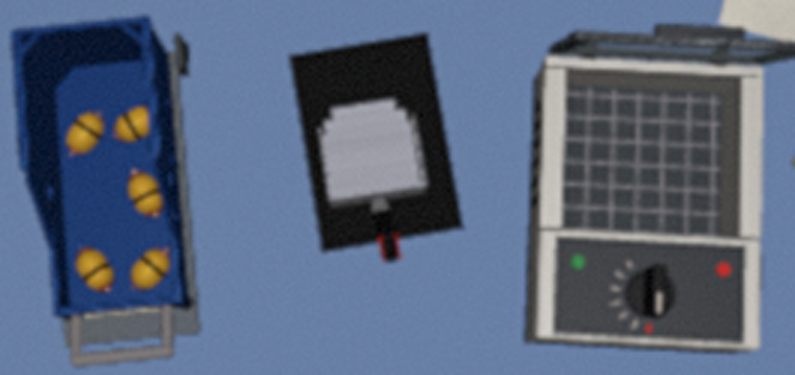

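Crop: the middle scoop stands on the mat, lip pointing away from the robot, grip top at crop (390,245). There are five caps, the pointer is at the red mark and the lid is upright. Next I fit the poses.

```bash
cat > fit.py <<'E'
from h import *
cr=lambda c,r:(c/3+160-.33,r/3+130-.33)
def W(p,X):
    c,s=np.cos(p[2]),np.sin(p[2]); X=np.atleast_2d(X).astype(float); return np.c_[p[0]+c*X[:,0]-s*X[:,1],p[1]+s*X[:,0]+c*X[:,1],X[:,2]]
def fit(name,obs,p0):
    def f(p): return np.concatenate([(proj(n,W(p,X))[0]-px) for n,px,X in obs])
    r=least_squares(f,p0,loss="soft_l1"); print(name,r.x[:2],"yaw deg",np.degrees(r.x[2]).round(2),"res",f(r.x).reshape(-1,2).round(1).tolist()); return r.x
if __name__=="__main__":
    T="top";S="scene"
    print("cam top",-C[T]["R"].T@C[T]["t"])
    fit("mat",[(T,cr(291,57),(100,70,0)),(T,cr(428,35),(100,-70,0)),(T,cr(463,227),(-100,-70,0)),(T,cr(323,250),(-100,70,0))],[560,0,.1])
    fit("scoop",[(T,cr(333,108),(51,31.5,2)),(T,cr(396,98),(51,-31.5,2)),(T,cr(330,203),(-46,46,42)),(T,cr(427,188),(-46,-46,42)),(T,cr(390,247),(-112,0,142)),(S,(266,209),(-95,0,106)),(S,(294,248),(0,0,0))],[560,0,.1])
    fit("tilter",[(T,cr(74,358),(-157,42,60)),(T,cr(171,352),(-157,-42,60)),(T,cr(57,314),(-115,59,66)),(T,cr(187,306),(-115,-59,66)),(T,cr(198,330),(-140,-65,10)),(S,(374,228),(129,0,22)),(S,(308,182),(-157,0,60)),(S,(340,217),(0,0,0))],[524,232,.1])
    fit("dryer",[(T,cr(651,292),(-80,0,115)),(T,cr(535,341),(-130,100,85)),(T,cr(759,350),(-130,-100,85)),(T,cr(762,70),(130,-100,85)),(T,cr(547,57),(130,100,85)),(S,(229,270),(130,0,88)),(T,(378,149),(130,0,88)),(S,(191,225),(-80,0,115)),(T,cr(567,231),(-27,80,85)),(T,cr(738,236),(-27,-80,85))],[520,-265,0])
E
python3 fit.py
```

```text
cam top [ 335.989  -19.228 1182.327]
mat [585.592 -13.958] yaw deg 11.21 res [[-0.4, -0.6], [0.2, -0.9], [0.4, 0.5], [-0.3, 0.8]]
scoop [571.963  -9.749] yaw deg 10.45 res [[-0.4, 0.3], [-0.3, 0.4], [0.2, -0.8], [0.0, -0.7], [0.4, 0.7], [2.0, -1.3], [-2.6, 1.2]]
tilter [524.805 229.65 ] yaw deg 6.48 res [[0.8, -0.2], [-0.9, -0.8], [-1.0, -0.4], [-1.4, -1.4], [0.6, 0.6], [-2.0, -1.2], [-2.0, 1.9], [-0.3, -0.5]]
dryer [ 516.923 -263.879] yaw deg -1.54 res [[1.7, -1.1], [-0.2, 0.1], [0.3, 1.3], [0.5, -0.2], [-0.7, 0.4], [0.8, 1.6], [-0.0, 1.6], [0.3, 0.1], [-2.0, -0.9], [0.4, 0.6]]
```

Five capacitors are present. Next I write the planner for the handle move.

```bash
cat > plan.py <<'E'
import sys,json
from h import *
from fit import W
TIL=(524.8,229.7,np.radians(6.5)); DRY=(516.9,-263.9,np.radians(-1.5)); MAT=(585.6,-14.0,np.radians(11.2))
def Rs(yaw,phi=0): # tool y = left of heading, tilt phi deg forward (tool z points ahead)
    f=np.radians(phi); c,s=np.cos(f),np.sin(f)
    return Ro.from_euler("z",yaw)*Ro.from_matrix(np.array([[-c,0,s],[0,1,0],[-s,0,-c]]))
def Rh(yaw,phi=0): # tool x = left, tool y = heading; tilt phi forward
    return Rs(yaw,phi)*Ro.from_euler("z",-90,degrees=True)
def plan(wps,start=None,step=58,ang=10):
    """wps: (pos,R,grip[,hold])"""
    p,R=start or pose(); out=[]
    for w in wps:
        P=np.array(w[0],float); g=w[2]; hold=w[3] if len(w)>3 else 0
        dv=(R.inv()*w[1]).as_rotvec()
        n=max(1,int(np.ceil(max(np.linalg.norm(P-p)/step,np.degrees(np.linalg.norm(dv))/ang))))
        for k in range(1,n+1): out.append((p+(P-p)*k/n,R*Ro.from_rotvec(dv*k/n),g))
        out+= [(P,w[1],g)]*hold; p,R=P,w[1]
    b=start or pose(); print("rows",len(out))
    for i in range(0,len(out),12):
        rows=[]
        for P,Q,g in out[i:i+12]:
            d=b[1].inv().apply(P-b[0]); w=np.degrees((b[1].inv()*Q).as_rotvec())
            rows.append({k:round(float(v),1) for k,v in zip(("gripper","x","y","z","wx","wy","wz"),(g,*d,*w))}|{"gripper":round(g,2)})
        print(json.dumps([{k:v for k,v in r.items() if v!=0 or k=="gripper"} for r in rows]).replace(" ","")); b=out[min(i+11,len(out)-1)][:2]
E
python3 - <<'E'
from plan import *
h=W(TIL,(-157,0,60))[0]; print(h)
R=Rh(TIL[2])
p,R0=pose()
plan([((470,-250,310),Rh(np.radians(-30)),.2),((470,50,310),Rh(np.radians(0)),.2),((h[0],h[1],160),R,.2,1)])
E
```

```text
[368.809 211.927  60.   ]
rows 27
[{"gripper":0.2,"x":21.1,"y":-16.5,"z":-3.8,"wz":9.7},{"gripper":0.2,"x":42.2,"y":-32.9,"z":-7.6,"wz":19.4},{"gripper":0.2,"x":63.3,"y":-49.4,"z":-11.3,"wz":29.1},{"gripper":0.2,"x":84.3,"y":-65.8,"z":-15.1,"wz":38.8},{"gripper":0.2,"x":105.4,"y":-82.3,"z":-18.9,"wz":48.5},{"gripper":0.2,"x":126.5,"y":-98.7,"z":-22.7,"wz":58.2},{"gripper":0.2,"x":147.6,"y":-115.2,"z":-26.5,"wz":67.9},{"gripper":0.2,"x":168.7,"y":-131.6,"z":-30.2,"wz":77.6},{"gripper":0.2,"x":189.8,"y":-148.1,"z":-34.0,"wz":87.3},{"gripper":0.2,"x":210.9,"y":-164.5,"z":-37.8,"wz":97.0},{"gripper":0.2,"x":231.9,"y":-181.0,"z":-41.6,"wz":106.7},{"gripper":0.2,"x":253.0,"y":-197.4,"z":-45.3,"wz":116.4}]
[{"gripper":0.2,"x":-24.1,"y":-11.6,"z":-3.8,"wz":9.7},{"gripper":0.2,"x":-48.2,"y":-23.1,"z":-7.6,"wz":19.4},{"gripper":0.2,"x":-72.4,"y":-34.7,"z":-11.3,"wz":29.1},{"gripper":0.2,"x":-122.3,"y":-33.9,"z":-11.3,"wz":24.1},{"gripper":0.2,"x":-172.3,"y":-33.1,"z":-11.3,"wz":19.1},{"gripper":0.2,"x":-222.3,"y":-32.3,"z":-11.3,"wz":14.1},{"gripper":0.2,"x":-272.3,"y":-31.6,"z":-11.3,"wz":9.1},{"gripper":0.2,"x":-322.3,"y":-30.8,"z":-11.3,"wz":4.1},{"gripper":0.2,"x":-372.3,"y":-30.0,"z":-11.3,"wz":-0.9},{"gripper":0.2,"x":-404.4,"y":-9.3,"z":18.7,"wz":-2.2},{"gripper":0.2,"x":-436.4,"y":11.5,"z":48.7,"wz":-3.5},{"gripper":0.2,"x":-468.5,"y":32.2,"z":78.7,"wz":-4.8}]
[{"gripper":0.2,"x":-33.7,"y":18.0,"z":30.0,"wz":-1.3},{"gripper":0.2,"x":-67.4,"y":36.0,"z":60.0,"wz":-2.6},{"gripper":0.2,"x":-67.4,"y":36.0,"z":60.0,"wz":-2.6}]
```

```bash
sed -i 's/from_euler("z",-90,degrees/from_euler("z",90,degrees/' plan.py; python3 - <<'E'
from plan import *
h=W(TIL,(-157,0,60))[0]
plan([((470,-250,310),Rh(np.radians(-30)),.2),((470,50,310),Rh(np.radians(0)),.2),((h[0],h[1],160),Rh(TIL[2]),.2,2)],step=62)
E
```

```text
rows 18
[{"gripper":0.2,"x":45.2,"y":-35.3,"z":-8.1,"wz":-4.9},{"gripper":0.2,"x":90.4,"y":-70.5,"z":-16.2,"wz":-9.8},{"gripper":0.2,"x":135.5,"y":-105.8,"z":-24.3,"wz":-14.8},{"gripper":0.2,"x":180.7,"y":-141.0,"z":-32.4,"wz":-19.7},{"gripper":0.2,"x":225.9,"y":-176.3,"z":-40.5,"wz":-24.6},{"gripper":0.2,"x":271.1,"y":-211.5,"z":-48.6,"wz":-29.5},{"gripper":0.2,"x":316.3,"y":-246.8,"z":-56.7,"wz":-34.5},{"gripper":0.2,"x":342.1,"y":-300.9,"z":-56.7,"wz":-40.5},{"gripper":0.2,"x":368.0,"y":-355.0,"z":-56.7,"wz":-46.5},{"gripper":0.2,"x":393.9,"y":-409.2,"z":-56.7,"wz":-52.5},{"gripper":0.2,"x":419.7,"y":-463.3,"z":-56.7,"wz":-58.5},{"gripper":0.2,"x":445.6,"y":-517.5,"z":-56.7,"wz":-64.5}]
[{"gripper":0.2,"x":40.5,"y":-25.3,"z":37.5,"wz":-1.6},{"gripper":0.2,"x":81.0,"y":-50.6,"z":75.0,"wz":-3.2},{"gripper":0.2,"x":121.4,"y":-75.9,"z":112.5,"wz":-4.9},{"gripper":0.2,"x":161.9,"y":-101.2,"z":150.0,"wz":-6.5},{"gripper":0.2,"x":161.9,"y":-101.2,"z":150.0,"wz":-6.5},{"gripper":0.2,"x":161.9,"y":-101.2,"z":150.0,"wz":-6.5}]
```

Request:
{"fn": "apply_moves", "kwargs": {
  "deltas": [
    {"gripper":0.2,"x":45,"y":-35,"z":-8,"wz":-5},
    {"gripper":0.2,"x":90,"y":-70,"z":-16,"wz":-10},
    {"gripper":0.2,"x":135,"y":-106,"z":-24,"wz":-15},
    {"gripper":0.2,"x":181,"y":-141,"z":-32,"wz":-20},
    {"gripper":0.2,"x":226,"y":-176,"z":-40,"wz":-25},
    {"gripper":0.2,"x":271,"y":-211,"z":-49,"wz":-30},
    {"gripper":0.2,"x":316,"y":-247,"z":-57,"wz":-34.5},
    {"gripper":0.2,"x":342,"y":-301,"z":-57,"wz":-40.5},
    {"gripper":0.2,"x":368,"y":-355,"z":-57,"wz":-46.5},
    {"gripper":0.2,"x":394,"y":-409,"z":-57,"wz":-52.5},
    {"gripper":0.2,"x":420,"y":-463,"z":-57,"wz":-58.5},
    {"gripper":0.2,"x":445.6,"y":-517.5,"z":-57,"wz":-64.5}
  ]
}}

```text
validation failed for argument at $.de...
```

Request:
{"fn": "apply_moves", "kwargs": {
  "deltas": [
    {"gripper":0.2,"x":40.5,"y":-25.3,"z":37.5,"wz":-1.6},
    {"gripper":0.2,"x":81,"y":-50.6,"z":75,"wz":-3.2},
    {"gripper":0.2,"x":121.4,"y":-75.9,"z":112.5,"wz":-4.9},
    {"gripper":0.2,"x":162,"y":-101,"z":150,"wz":-6.5},
    {"gripper":0.2,"x":162,"y":-101,"z":150,"wz":-6.5},
    {"gripper":0.2,"x":162,"y":-101,"z":150,"wz":-6.5}
  ]
}}

```text
validation failed for argument at $.de...
```

Request:
{"fn": "apply_moves", "kwargs": {
  "deltas": [
    {"gripper":0.2,"x":45.0,"y":-35.0,"z":-8.0,"wx":0.0,"wy":0.0,"wz":-5.0}
  ]
}}

```text
time_s: 2.33
tool_pos: [314.1, -559.9, 260.4]
tcp_rot: [-3.032, -0.821, 0.003]
wrist_force: [1.8, -0.5, 0.1]
finger_gap: 0.815
gripper_force: 0.0
```

```bash
sed -i 's/\[{k:v for k,v in r.items() if v!=0 or k=="gripper"} for r in rows\]/rows/' plan.py; python3 - <<'E'
from plan import *
h=W(TIL,(-157,0,60))[0]
plan([((470,-250,310),Rh(np.radians(-30)),.2),((470,50,310),Rh(np.radians(0)),.2),((h[0],h[1],150),Rh(TIL[2]),.2,1)],step=62)
E
```

```text
rows 17
[{"gripper":0.2,"x":48.5,"y":-31.5,"z":-8.3,"wx":-0.0,"wy":0.0,"wz":-4.9},{"gripper":0.2,"x":97.0,"y":-63.0,"z":-16.7,"wx":-0.0,"wy":0.0,"wz":-9.9},{"gripper":0.2,"x":145.4,"y":-94.4,"z":-25.0,"wx":-0.0,"wy":0.0,"wz":-14.8},{"gripper":0.2,"x":193.9,"y":-125.9,"z":-33.3,"wx":-0.0,"wy":0.1,"wz":-19.8},{"gripper":0.2,"x":242.4,"y":-157.4,"z":-41.6,"wx":-0.1,"wy":0.1,"wz":-24.7},{"gripper":0.2,"x":290.9,"y":-188.9,"z":-50.0,"wx":-0.1,"wy":0.1,"wz":-29.7},{"gripper":0.2,"x":321.1,"y":-240.7,"z":-50.0,"wx":-0.1,"wy":0.1,"wz":-35.7},{"gripper":0.2,"x":351.4,"y":-292.5,"z":-50.0,"wx":-0.1,"wy":0.1,"wz":-41.7},{"gripper":0.2,"x":381.7,"y":-344.3,"z":-50.0,"wx":-0.1,"wy":0.1,"wz":-47.7},{"gripper":0.2,"x":412.0,"y":-396.1,"z":-50.0,"wx":-0.1,"wy":0.1,"wz":-53.7},{"gripper":0.2,"x":442.3,"y":-447.9,"z":-50.0,"wx":-0.1,"wy":0.1,"wz":-59.7},{"gripper":0.2,"x":441.2,"y":-486.0,"z":-18.0,"wx":-0.1,"wy":0.1,"wz":-61.0}]
[{"gripper":0.2,"x":32.8,"y":-19.5,"z":32.0,"wx":0.0,"wy":0.0,"wz":-1.3},{"gripper":0.2,"x":65.7,"y":-39.0,"z":64.0,"wx":0.0,"wy":0.0,"wz":-2.6},{"gripper":0.2,"x":98.5,"y":-58.5,"z":96.0,"wx":0.0,"wy":0.0,"wz":-3.9},{"gripper":0.2,"x":131.3,"y":-78.0,"z":128.0,"wx":0.0,"wy":0.0,"wz":-5.2},{"gripper":0.2,"x":131.3,"y":-78.0,"z":128.0,"wx":0.0,"wy":0.0,"wz":-5.2}]
```

Request:
{"fn": "apply_moves", "kwargs": {
  "deltas": [
    {"gripper":0.2,"x":48.5,"y":-31.5,"z":-8,"wx":0,"wy":0,"wz":-5},
    {"gripper":0.2,"x":97,"y":-63,"z":-17,"wx":0,"wy":0,"wz":-10},
    {"gripper":0.2,"x":145,"y":-94,"z":-25,"wx":0,"wy":0,"wz":-15},
    {"gripper":0.2,"x":194,"y":-126,"z":-33,"wx":0,"wy":0,"wz":-20},
    {"gripper":0.2,"x":242,"y":-157,"z":-42,"wx":0,"wy":0,"wz":-25},
    {"gripper":0.2,"x":291,"y":-189,"z":-50,"wx":0,"wy":0,"wz":-30},
    {"gripper":0.2,"x":321,"y":-241,"z":-50,"wx":0,"wy":0,"wz":-36},
    {"gripper":0.2,"x":351,"y":-292,"z":-50,"wx":0,"wy":0,"wz":-42},
    {"gripper":0.2,"x":382,"y":-344,"z":-50,"wx":0,"wy":0,"wz":-48},
    {"gripper":0.2,"x":412,"y":-396,"z":-50,"wx":0,"wy":0,"wz":-54},
    {"gripper":0.2,"x":442,"y":-448,"z":-50,"wx":0,"wy":0,"wz":-60},
    {"gripper":0.2,"x":441,"y":-486,"z":-18,"wx":0,"wy":0,"wz":-61}
  ]
}}

```text
time_s: 3.82
tool_pos: [450.4, 88.1, 280.7]
tcp_rot: [2.185, 2.255, 0.006]
wrist_force: [-0.4, 0.3, -1.1]
finger_gap: 0.4
gripper_force: 0.0
```

Request:
{"fn": "apply_moves", "kwargs": {
  "deltas": [
    {"gripper":0.2,"x":33,"y":-19.5,"z":32,"wx":0,"wy":0,"wz":-1.3},
    {"gripper":0.2,"x":66,"y":-39,"z":64,"wx":0,"wy":0,"wz":-2.6},
    {"gripper":0.2,"x":98.5,"y":-58.5,"z":96,"wx":0,"wy":0,"wz":-3.9},
    {"gripper":0.2,"x":131,"y":-78,"z":128,"wx":0,"wy":0,"wz":-5.2},
    {"gripper":0.2,"x":131,"y":-78,"z":128,"wx":0,"wy":0,"wz":-5.2}
  ]
}}

```text
time_s: 4.45
tool_pos: [365.7, 215.0, 149.8]
tcp_rot: [-2.08, -2.351, 0.004]
wrist_force: [0.5, 0.1, 0.8]
finger_gap: 0.404
gripper_force: 0.0
```

Request:
{"fn": "apply_moves", "kwargs": {
  "deltas": [
    {"gripper":0.2,"x":0,"y":4,"z":45,"wx":0,"wy":0,"wz":0},
    {"gripper":0.2,"x":0,"y":4,"z":87,"wx":0,"wy":0,"wz":0},
    {"gripper":0.2,"x":0,"y":4,"z":87,"wx":0,"wy":0,"wz":0},
    {"gripper":0.5,"x":0,"y":4,"z":87,"wx":0,"wy":0,"wz":0},
    {"gripper":1,"x":0,"y":4,"z":87,"wx":0,"wy":0,"wz":0},
    {"gripper":1,"x":0,"y":4,"z":87,"wx":0,"wy":0,"wz":0},
    {"gripper":1,"x":0,"y":4,"z":87,"wx":0,"wy":0,"wz":0}
  ]
}}

```text
time_s: 5.32
tool_pos: [368.4, 213.6, 65.6]
tcp_rot: [-2.085, -2.349, 0.007]
wrist_force: [-35.2, 0.3, 23.9]
finger_gap: 0.118
gripper_force: 58.6
```

```bash
python3 - <<'E'
from plan import *
p,R=pose(); print(p,env.read_state()["wrist_force"],env.read_state()["finger_gap"])
x0,z0=-292,44; wps=[]
for a in np.linspace(0,.49,8)[1:]:
    x=x0*np.cos(a)+z0*np.sin(a); z=z0*np.cos(a)-x0*np.sin(a)
    d=np.array([(x-x0)*np.cos(TIL[2]),(x-x0)*np.sin(TIL[2]),z-z0]); wps.append((p+d,Rh(TIL[2],0),1))
plan(wps,start=(p,Rh(TIL[2])))
E
```

```text
[368.379 213.553  65.595] [-35.192   0.322  23.888] 0.11768173294200696
rows 7
[{"gripper":1,"x":-0.0,"y":3.8,"z":-20.3,"wx":0.0,"wy":0.0,"wz":0.0},{"gripper":1,"x":0.0,"y":9.0,"z":-40.3,"wx":0.0,"wy":0.0,"wz":0.0},{"gripper":1,"x":-0.0,"y":15.6,"z":-59.9,"wx":0.0,"wy":0.0,"wz":0.0},{"gripper":1,"x":0.0,"y":23.5,"z":-79.0,"wx":0.0,"wy":0.0,"wz":0.0},{"gripper":1,"x":0.0,"y":32.8,"z":-97.5,"wx":0.0,"wy":0.0,"wz":0.0},{"gripper":1,"x":-0.0,"y":43.3,"z":-115.2,"wx":0.0,"wy":0.0,"wz":0.0},{"gripper":1,"x":-0.0,"y":55.1,"z":-132.2,"wx":0.0,"wy":0.0,"wz":0.0}]
```

Request:
{"fn": "apply_moves", "kwargs": {
  "deltas": [
    {"gripper":1,"x":0,"y":-2,"z":-12,"wx":0,"wy":0,"wz":0},
    {"gripper":1,"x":0,"y":1,"z":-23,"wx":0,"wy":0,"wz":0},
    {"gripper":1,"x":0,"y":6,"z":-43,"wx":0,"wy":0,"wz":0},
    {"gripper":1,"x":0,"y":12.5,"z":-63,"wx":0,"wy":0,"wz":0},
    {"gripper":1,"x":0,"y":20.5,"z":-82,"wx":0,"wy":0,"wz":0},
    {"gripper":1,"x":0,"y":30,"z":-100.5,"wx":0,"wy":0,"wz":0},
    {"gripper":1,"x":0,"y":40,"z":-118,"wx":0,"wy":0,"wz":0},
    {"gripper":1,"x":0,"y":51,"z":-133,"wx":0,"wy":0,"wz":0},
    {"gripper":1,"x":0,"y":51,"z":-133,"wx":0,"wy":0,"wz":0}
  ]
}}

```text
time_s: 6.45
tool_pos: [421.1, 220.1, 199.8]
tcp_rot: [-2.086, -2.348, 0.002]
wrist_force: [-21.6, -4.7, 26.6]
finger_gap: 0.112
gripper_force: 66.2
```

Request:
{"fn": "apply_moves", "kwargs": {
  "deltas": [
    {"gripper":0.2,"x":0,"y":0,"z":0,"wx":0,"wy":0,"wz":0},
    {"gripper":0.2,"x":0,"y":0,"z":0,"wx":0,"wy":0,"wz":0},
    {"gripper":0.2,"x":0,"y":0,"z":0,"wx":0,"wy":0,"wz":0},
    {"gripper":0.2,"x":0,"y":-5,"z":-50,"wx":0,"wy":0,"wz":0},
    {"gripper":0.2,"x":0,"y":-5,"z":-100,"wx":0,"wy":0,"wz":0},
    {"gripper":0.2,"x":-100,"y":-5,"z":-120,"wx":0,"wy":0,"wz":0},
    {"gripper":0.2,"x":-160,"y":-5,"z":-120,"wx":0,"wy":0,"wz":0}
  ]
}}

```text
time_s: 7.32
tool_pos: [432.4, 95.5, 316.0]
tcp_rot: [2.084, 2.349, 0.003]
wrist_force: [1.8, -0.4, -0.6]
finger_gap: 0.397
gripper_force: 0.0
```

```bash
python3 - <<'E'
from h import *
for n in("top","scene"): cv2.imwrite(f"pics/{n}1.png",env.get_image(n)[:,:,::-1])
a=cv2.imread("pics/top1.png")[120:270,150:340]; b=cv2.imread("pics/scene1.png")[150:300,230:420]
cv2.imwrite("pics/c2.png",cv2.resize(np.hstack([a,b]),None,fx=2.1,fy=2.1,interpolation=cv2.INTER_CUBIC))
print([(t,n,[(round(d["p"],2),np.round(d["point"]).tolist()) for d in env.tip_of(n,t)][:3]) for t in("tote_handle","tote_corner","scoop","scoop_grip") for n in("top","scene")])
print(pose()[0],env.read_state()["wrist_force"])
E
```

```text
[('tote_handle', 'top', []), ('tote_handle', 'scene', [(0.89, [156.0, 319.0])]), ('tote_corner', 'top', [(0.61, [151.0, 196.0])]), ('tote_corner', 'scene', [(0.59, [224.0, 373.0])]), ('scoop', 'top', [(0.9, [333.0, 383.0]), (0.88, [181.0, 283.0]), (0.57, [113.0, 258.0])]), ('scoop', 'scene', [(0.84, [218.0, 146.0]), (0.64, [250.0, 291.0]), (0.6, [274.0, 367.0])]), ('scoop_grip', 'top', [(0.97, [289.0, 374.0]), (0.93, [97.0, 228.0]), (0.61, [208.0, 292.0])]), ('scoop_grip', 'scene', [(0.93, [211.0, 264.0]), (0.91, [243.0, 389.0]), (0.78, [190.0, 169.0])])]
[431.914  97.504 314.37 ] [-0.581  0.108 -0.105]
```

View pics/c2.png

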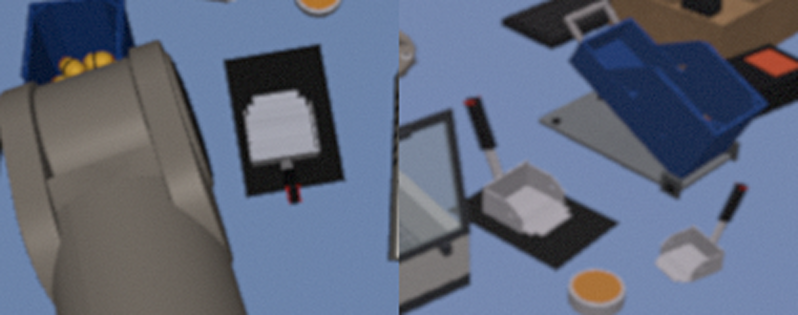

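The tote is tipped: in the scene view the handle is up at (319,156) and the caps gathered at the wall. The scoop is still in its place on the mat. Next I grasp the scoop.

```bash
python3 - <<'E'
from plan import *
for a in (.44,.48): print(a,proj("scene",W(TIL,(135-292*np.cos(a)+44*np.sin(a),0,16+44*np.cos(a)+292*np.sin(a)))))
SC=(572,-10,np.radians(10.45)); g=(W(SC,(-95,0,106))[0]+[482,-30.6,105])/2; print(g)
R=Rs(SC[2],25); z=R.as_matrix()[:,2]; tcp=g-3*z
plan([(tcp-110*z,R,0.,1),(tcp-30*z,R,0.),(tcp,R,0.,1),(tcp,R,1.,3)],step=62,ang=10.6)
E
```

```text
0.44 [[317.39  156.386]]
0.48 [[319.058 154.316]]
[480.288 -28.915 105.5  ]
rows 19
[{"gripper":0.0,"x":-13.4,"y":-1.5,"z":10.6,"wx":-2.0,"wy":-1.9,"wz":-9.2},{"gripper":0.0,"x":-26.9,"y":-2.9,"z":21.3,"wx":-4.1,"wy":-3.8,"wz":-18.4},{"gripper":0.0,"x":-40.3,"y":-4.4,"z":31.9,"wx":-6.1,"wy":-5.8,"wz":-27.6},{"gripper":0.0,"x":-53.7,"y":-5.9,"z":42.6,"wx":-8.2,"wy":-7.7,"wz":-36.8},{"gripper":0.0,"x":-67.2,"y":-7.3,"z":53.2,"wx":-10.2,"wy":-9.6,"wz":-46.0},{"gripper":0.0,"x":-80.6,"y":-8.8,"z":63.9,"wx":-12.2,"wy":-11.5,"wz":-55.2},{"gripper":0.0,"x":-94.0,"y":-10.3,"z":74.5,"wx":-14.3,"wy":-13.4,"wz":-64.4},{"gripper":0.0,"x":-107.5,"y":-11.7,"z":85.1,"wx":-16.3,"wy":-15.3,"wz":-73.6},{"gripper":0.0,"x":-120.9,"y":-13.2,"z":95.8,"wx":-18.4,"wy":-17.3,"wz":-82.8},{"gripper":0.0,"x":-134.3,"y":-14.6,"z":106.4,"wx":-20.4,"wy":-19.2,"wz":-92.0},{"gripper":0.0,"x":-134.3,"y":-14.6,"z":106.4,"wx":-20.4,"wy":-19.2,"wz":-92.0},{"gripper":0.0,"x":-133.3,"y":2.2,"z":142.7,"wx":-20.4,"wy":-19.2,"wz":-92.0}]
[{"gripper":0.0,"x":0.0,"y":0.0,"z":40.0,"wx":0.0,"wy":0.0,"wz":0.0},{"gripper":0.0,"x":0.0,"y":0.0,"z":70.0,"wx":0.0,"wy":0.0,"wz":0.0},{"gripper":0.0,"x":0.0,"y":0.0,"z":70.0,"wx":0.0,"wy":0.0,"wz":0.0},{"gripper":1.0,"x":0.0,"y":0.0,"z":70.0,"wx":0.0,"wy":0.0,"wz":0.0},{"gripper":1.0,"x":0.0,"y":0.0,"z":70.0,"wx":0.0,"wy":0.0,"wz":0.0},{"gripper":1.0,"x":0.0,"y":0.0,"z":70.0,"wx":0.0,"wy":0.0,"wz":0.0},{"gripper":1.0,"x":0.0,"y":0.0,"z":70.0,"wx":0.0,"wy":0.0,"wz":0.0}]
```

Request:
{"fn": "apply_moves", "kwargs": {
  "deltas": [
    {"gripper":0,"x":-27,"y":-3,"z":21,"wx":-4.1,"wy":-3.8,"wz":-18.4},
    {"gripper":0,"x":-27,"y":-3,"z":21,"wx":-4.1,"wy":-3.8,"wz":-18.4},
    {"gripper":0,"x":-54,"y":-6,"z":43,"wx":-8.2,"wy":-7.7,"wz":-36.8},
    {"gripper":0,"x":-54,"y":-6,"z":43,"wx":-8.2,"wy":-7.7,"wz":-36.8},
    {"gripper":0,"x":-81,"y":-9,"z":64,"wx":-12.2,"wy":-11.5,"wz":-55.2},
    {"gripper":0,"x":-81,"y":-9,"z":64,"wx":-12.2,"wy":-11.5,"wz":-55.2},
    {"gripper":0,"x":-107.5,"y":-12,"z":85,"wx":-16.3,"wy":-15.3,"wz":-73.6},
    {"gripper":0,"x":-107.5,"y":-12,"z":85,"wx":-16.3,"wy":-15.3,"wz":-73.6},
    {"gripper":0,"x":-134.3,"y":-14.6,"z":106.4,"wx":-20.4,"wy":-19.2,"wz":-92},
    {"gripper":0,"x":-134.3,"y":-14.6,"z":106.4,"wx":-20.4,"wy":-19.2,"wz":-92},
    {"gripper":0,"x":-134.3,"y":-14.6,"z":106.4,"wx":-20.4,"wy":-19.2,"wz":-92}
  ]
}}

```text
time_s: 9.2
tool_pos: [433.1, -38.4, 207.6]
tcp_rot: [-0.25, 2.694, 0.054]
wrist_force: [0.5, -0.2, -1.1]
finger_gap: 0.503
gripper_force: 0.0
```

```bash
python3 - <<'E'
from plan import *
SC=(572,-10,np.radians(10.45)); g=np.array([480.3,-28.9,105.5])
R=Rs(SC[2],25); z=R.as_matrix()[:,2]; tcp=g-3*z
print(pose()[0],tcp-110*z, np.degrees((R.inv()*pose()[1]).as_rotvec()))
plan([(tcp-30*z,R,0.),(tcp,R,0.,1),(tcp,R,1.,3)],step=62,ang=10.6)
E
```

```text
[433.103 -38.425 207.565] [433.336 -37.562 207.913] [ 0.013 -0.036 -0.146]
rows 8
[{"gripper":0.0,"x":-0.2,"y":0.4,"z":39.9,"wx":-0.0,"wy":0.0,"wz":0.1},{"gripper":0.0,"x":-0.4,"y":0.8,"z":79.8,"wx":-0.0,"wy":0.0,"wz":0.1},{"gripper":0.0,"x":-0.4,"y":0.8,"z":109.8,"wx":-0.0,"wy":0.0,"wz":0.1},{"gripper":0.0,"x":-0.4,"y":0.8,"z":109.8,"wx":-0.0,"wy":0.0,"wz":0.1},{"gripper":1.0,"x":-0.4,"y":0.8,"z":109.8,"wx":-0.0,"wy":0.0,"wz":0.1},{"gripper":1.0,"x":-0.4,"y":0.8,"z":109.8,"wx":-0.0,"wy":0.0,"wz":0.1},{"gripper":1.0,"x":-0.4,"y":0.8,"z":109.8,"wx":-0.0,"wy":0.0,"wz":0.1},{"gripper":1.0,"x":-0.4,"y":0.8,"z":109.8,"wx":-0.0,"wy":0.0,"wz":0.1}]
```

Request:
{"fn": "apply_moves", "kwargs": {
  "deltas": [
    {"gripper":0,"x":0,"y":1,"z":40,"wx":0,"wy":0,"wz":0},
    {"gripper":0,"x":0,"y":1,"z":80,"wx":0,"wy":0,"wz":0},
    {"gripper":0,"x":0,"y":1,"z":110,"wx":0,"wy":0,"wz":0},
    {"gripper":0,"x":0,"y":1,"z":110,"wx":0,"wy":0,"wz":0},
    {"gripper":1,"x":0,"y":1,"z":110,"wx":0,"wy":0,"wz":0},
    {"gripper":1,"x":0,"y":1,"z":110,"wx":0,"wy":0,"wz":0},
    {"gripper":1,"x":0,"y":1,"z":110,"wx":0,"wy":0,"wz":0},
    {"gripper":1,"x":0,"y":1,"z":110,"wx":0,"wy":0,"wz":0}
  ]
}}

```text
time_s: 10.2
tool_pos: [479.4, -31.9, 113.0]
tcp_rot: [-0.249, 2.701, 0.058]
wrist_force: [0.0, -0.1, -1.9]
finger_gap: 0.177
gripper_force: 59.5
```

```bash
python3 - <<'E'
from plan import *
print(pose(),pose()[1].as_rotvec(),env.read_state()["wrist_force"])
E
```

```text
(array([479.395, -31.924, 112.976]), Rotation.from_matrix(array([[-0.893, -0.183,  0.41 ],
                            [-0.165,  0.983,  0.079],
                            [-0.418,  0.003, -0.909]]))) [-0.249  2.701  0.058] [ 0.025 -0.132 -1.933]
```

Request:
{"fn": "apply_moves", "kwargs": {
  "deltas": [
    {"gripper":1,"x":-21,"y":0,"z":-45,"wx":0,"wy":0,"wz":0},
    {"gripper":1,"x":-42,"y":0,"z":-91,"wx":0,"wy":0,"wz":0},
    {"gripper":1,"x":-85,"y":0,"z":-181,"wx":0,"wy":0,"wz":0},
    {"gripper":1,"x":-85,"y":0,"z":-181,"wx":0,"wy":0,"wz":0},
    {"gripper":1,"x":-85,"y":0,"z":-181,"wx":0,"wy":0,"wz":0}
  ]
}}

```text
time_s: 10.82
tool_pos: [479.8, -26.1, 284.6]
tcp_rot: [-0.248, 2.703, 0.052]
wrist_force: [0.8, 2.1, -2.7]
finger_gap: 0.179
gripper_force: 59.5
```

```bash
python3 - <<'E'
from plan import *
p,R=pose();print(p,env.read_state()["wrist_force"],env.read_state()["finger_gap"])
for n in("top","scene"): cv2.imwrite(f"pics/{n}2.png",env.get_image(n)[:,:,::-1])
a=cv2.imread("pics/top2.png")[70:270,160:360]; b=cv2.imread("pics/scene2.png")[90:290,200:400]
for n,i,(ox,oy) in(("top",a,(160,70)),("scene",b,(200,90))):
    i[:]=i
    Rsc=R*Rs(0,25).inv(); o=p+3*R.as_matrix()[:,2]-Rsc.apply((-95,0,106))
    for X in [(51,31.5,0),(51,-31.5,0),(-46,46,42),(-46,-46,42),(-46,0,0),(-112,0,142)]:
        u=proj(n,o+Rsc.apply(X))[0]; cv2.circle(i,(int(round(u[0]-ox)),int(round(u[1]-oy))),1,(0,0,255),-1)
cv2.imwrite("pics/c3.png",cv2.resize(np.hstack([a,b]),None,fx=2,fy=2,interpolation=cv2.INTER_CUBIC))
E
```

```text
[479.772 -26.097 284.568] [ 0.81   2.106 -2.703] 0.1787895256422482
```

View pics/c3.png

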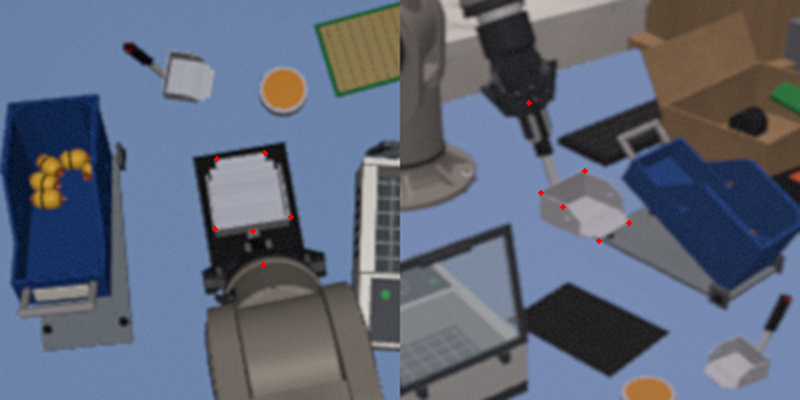

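The model overlay matches the scoop's lip and wall corners in both views. The five caps lie at the far end, along the left side. Next I locate them in the tote frame and check the tote pose.

```bash
cat >> plan.py <<'E'
def TOTE(a=.48): # tote_corner frame: origin, Rotation
    Rt=Ro.from_euler("z",TIL[2])*Ro.from_euler("y",a); hinge=W(TIL,(135,0,16))[0]; return hinge+Rt.apply((-6,0,6)),Rt
def caps_in_tote(a=.48,h=14):
    o,Rt=TOTE(a); c=C["top"]; q=-c["R"].T@c["t"]; out=[]
    for d in env.tip_of("top","cap0"):
        r,cl=d["point"]; v=c["R"].T@np.linalg.solve(c["K"],[cl,r,1.]); 
        P0=Rt.inv().apply(q-o); V=Rt.inv().apply(v); X=P0+V*(h-P0[2])/V[2]; out.append((round(d["p"],2),round(cl),round(r),X.round(0)[:2].tolist()))
    return out
E
python3 - <<'E'
from plan import *
env.get_image("top")
for x in caps_in_tote(): print(x)
o,Rt=TOTE()
for n,X in [("bar L (170,226)",(-286,42,38)),("bar R (208.5,221.5)",(-286,-42,38)),("nearrim L out",(-244,59,44)),("nearrim R out",(-244,-59,44)),("far rim inner L",(0,33,116)),("far R",(0,-33,116)),("corner",(0,0,0))]: print(n,proj("top",o+Rt.apply(X)),"scene",proj("scene",o+Rt.apply(X)))
E
python3 -c "
import cv2;a=cv2.imread('pics/top2.png')[105:240,155:235];b=cv2.imread('pics/scene2.png')[145:250,300:405]
b=cv2.resize(b,(540,540),interpolation=2)[:540];a=cv2.resize(a,(320,540),interpolation=2);import numpy as np;cv2.imwrite('pics/c4.png',np.hstack([a,b])[:, :800])"
```

```text
(0.61, 197, 151, [-22.0, -3.0])
(0.55, 181, 154, [-30.0, 42.0])
(0.53, 182, 167, [-79.0, 37.0])
(0.42, 182, 163, [-64.0, 37.0])
(0.38, 206, 154, [-38.0, -30.0])
bar L (170,226) [[171.244 225.274]] scene [[327.782 150.508]]
bar R (208.5,221.5) [[205.508 222.364]] scene [[310.064 158.242]]
nearrim L out [[165.224 210.389]] scene [[340.26  156.688]]
nearrim R out [[212.441 206.379]] scene [[315.471 168.024]]
far rim inner L [[175.845 120.147]] scene [[398.075 200.808]]
far R [[200.279 118.073]] scene [[384.606 208.862]]
corner [[197.265 148.872]] scene [[372.966 226.661]]
```

View pics/c4.png

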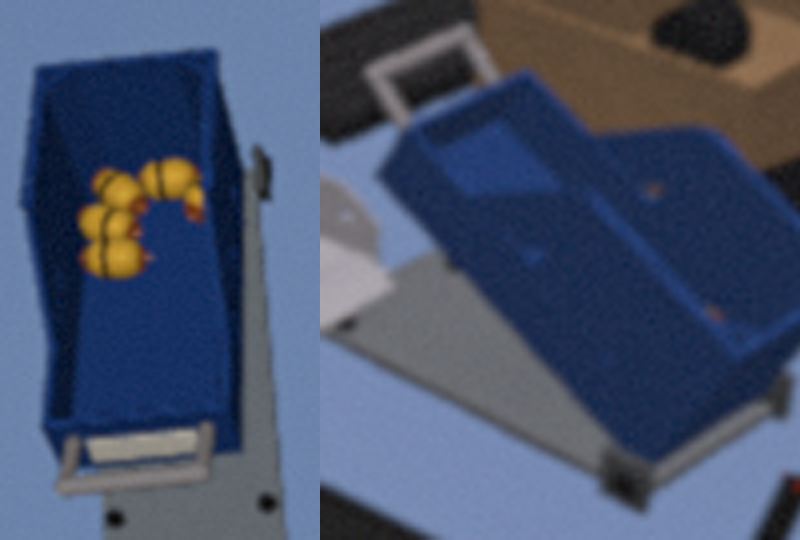

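```bash
python3 - <<'E'
from plan import *
s=env.read_state();print(s["time_s"],s["tool_pos"],s["q"],s["dq"])
E
```

```text
11.025 [481.059 -26.166 285.472] [-0.729 -0.225  0.609  2.284  0.161  0.614  1.537] [-0.018  0.045  0.027  0.036 -0.029 -0.014  0.026]
```

```bash
cat >> plan.py <<'E'
G=np.array([-97.,0,110.5])
def tcp_of(o,Rsc):
    R=Rsc*Rs(0,25); return o+Rsc.apply(G)-3*R.as_matrix()[:,2],R
def sc(lipx,y,z,d,up=0,yaw=0):
    """scoop with lip tip (underside) at tote x=lipx,y,z; d deg nose-down relative to floor; up world mm"""
    o,Rt=TOTE(); Rsc=Rt*Ro.from_euler("y",d,degrees=True)*Ro.from_euler("z",yaw,degrees=True)
    l=o+Rt.apply((lipx,y,z))+[0,0,up]; return tcp_of(l-Rsc.apply((51,0,0)),Rsc)
def world(x,y,z,yaw,pitch): # scoop origin in world, pitch deg nose-down
    return tcp_of(np.array([x,y,z]),Ro.from_euler("zy",[yaw,pitch],degrees=True))
E
python3 - <<'E'
from plan import *
for a in [(-105,3,0,4,140),(-105,3,0,4,0),(-2,0,0,4,0)]: print(sc(*a)[0])
a=sc(-105,3,0,4,140)
plan([((545,-25,360),Rs(np.radians(10),25),1),((560,90,385),Rs(np.radians(10),8),1),(*a,1,1)],step=60)
E
```

```text
[495.851 229.421 387.109]
[495.851 229.421 247.109]
[586.964 236.783 199.546]
rows 8
[{"gripper":1,"x":-44.3,"y":-5.2,"z":-20.5,"wx":0.2,"wy":-0.1,"wz":0.2},{"gripper":1,"x":-88.6,"y":-10.3,"z":-41.1,"wx":0.3,"wy":-0.1,"wz":0.4},{"gripper":1,"x":-110.0,"y":44.9,"z":-44.8,"wx":0.3,"wy":8.4,"wz":0.4},{"gripper":1,"x":-131.4,"y":100.1,"z":-48.5,"wx":0.3,"wy":16.9,"wz":0.4},{"gripper":1,"x":-120.2,"y":149.7,"z":-54.3,"wx":0.4,"wy":21.7,"wz":1.6},{"gripper":1,"x":-109.0,"y":199.3,"z":-60.2,"wx":0.6,"wy":26.5,"wz":2.8},{"gripper":1,"x":-97.9,"y":248.9,"z":-66.0,"wx":0.8,"wy":31.4,"wz":4.0},{"gripper":1,"x":-97.9,"y":248.9,"z":-66.0,"wx":0.8,"wy":31.4,"wz":4.0}]
```

Request:
{"fn": "apply_moves", "kwargs": {
  "deltas": [
    {"gripper":1,"x":-44,"y":-5,"z":-20.5,"wx":0,"wy":0,"wz":0},
    {"gripper":1,"x":-88.5,"y":-10,"z":-41,"wx":0,"wy":0,"wz":0},
    {"gripper":1,"x":-110,"y":20,"z":-45,"wx":0,"wy":8.4,"wz":0.4},
    {"gripper":1,"x":-131,"y":40,"z":-48.5,"wx":0,"wy":17,"wz":0.4},
    {"gripper":1,"x":-125,"y":60,"z":-52,"wx":0,"wy":25,"wz":1},
    {"gripper":1,"x":-110,"y":80,"z":-60,"wx":0.6,"wy":31,"wz":2},
    {"gripper":1,"x":-110,"y":80,"z":-60,"wx":0.6,"wy":31,"wz":2}
  ]
}}

```text
time_s: 11.9
tool_pos: [539.9, 68.0, 382.2]
tcp_rot: [0.226, -3.019, 0.021]
wrist_force: [1.5, -0.6, -2.7]
finger_gap: 0.183
gripper_force: 59.5
```

```bash
python3 - <<'E'
from plan import *
s=env.read_state();print(s["tool_pos"],s["q"])
plan([(*sc(-105,3,0,4,140),1,2)],step=50)
E
```

```text
[539.865  68.03  382.222] [-0.819  0.206  0.694  1.688 -0.125  1.411  1.619]
rows 6
[{"gripper":1,"x":5.0,"y":41.5,"z":-0.9,"wx":-0.1,"wy":-0.0,"wz":0.5},{"gripper":1,"x":10.0,"y":83.1,"z":-1.7,"wx":-0.3,"wy":-0.0,"wz":1.0},{"gripper":1,"x":15.0,"y":124.6,"z":-2.6,"wx":-0.4,"wy":-0.0,"wz":1.5},{"gripper":1,"x":19.9,"y":166.1,"z":-3.5,"wx":-0.5,"wy":-0.1,"wz":2.0},{"gripper":1,"x":19.9,"y":166.1,"z":-3.5,"wx":-0.5,"wy":-0.1,"wz":2.0},{"gripper":1,"x":19.9,"y":166.1,"z":-3.5,"wx":-0.5,"wy":-0.1,"wz":2.0}]
```

Reachable with plenty of margin. I'll go over the tote.

Request:
{"fn": "apply_moves", "kwargs": {
  "deltas": [
    {"gripper":1,"x":5,"y":42,"z":-1,"wx":0,"wy":0,"wz":0.5},
    {"gripper":1,"x":10,"y":83,"z":-2,"wx":0,"wy":0,"wz":1},
    {"gripper":1,"x":15,"y":125,"z":-2.6,"wx":0,"wy":0,"wz":1.5},
    {"gripper":1,"x":20,"y":166,"z":-3.5,"wx":-0.5,"wy":0,"wz":2},
    {"gripper":1,"x":20,"y":166,"z":-3.5,"wx":-0.5,"wy":0,"wz":2},
    {"gripper":1,"x":20,"y":166,"z":-3.5,"wx":-0.5,"wy":0,"wz":2}
  ]
}}

```text
time_s: 12.65
tool_pos: [496.4, 226.9, 389.4]
tcp_rot: [0.17, -3.027, 0.007]
wrist_force: [0.4, -0.9, -1.7]
finger_gap: 0.176
gripper_force: 59.7
```

```bash
python3 - <<'E'
from plan import *
p,R=pose(); print(p,sc(-105,3,0,4,140)[0])
plan([(*sc(-105,3,0,4,70),1),(*sc(-105,3,0,4,8),1,3)],step=40)
for n in("top","scene"): cv2.imwrite(f"pics/{n}3.png",env.get_image(n)[:,:,::-1])
a=cv2.imread("pics/top3.png")[100:250,140:290]; b=cv2.imread("pics/scene3.png")[90:240,270:420]
z=R.as_matrix()[:,2]; Rsc=R*Rs(0,25).inv(); o=p+3*z-Rsc.apply(G); oo,Rt=TOTE()
a=cv2.resize(a,None,fx=2.6,fy=2.6,interpolation=2);b=cv2.resize(b,None,fx=2.6,fy=2.6,interpolation=2)
for n,i,(ox,oy) in(("top",a,(140,100)),("scene",b,(270,90))):
    for X in [(51,31.5,0),(51,-31.5,0),(-46,46,42),(-46,-46,42),(-46,46,0),(-46,-46,0)]:
        u=proj(n,o+Rsc.apply(X))[0]; cv2.circle(i,(int(2.6*(u[0]-ox+.5)),int(2.6*(u[1]-oy+.5))),2,(0,0,255),-1)
    for X in [(-238,53,44),(-238,-53,44),(0,53,116),(0,-53,116),(-124,53,116),(-124,-53,116)]:
        u=proj(n,oo+Rt.apply(X))[0]; cv2.circle(i,(int(2.6*(u[0]-ox+.5)),int(2.6*(u[1]-oy+.5))),2,(0,255,0),-1)
cv2.imwrite("pics/c5.png",np.hstack([a,b]))
E
```

```text
[496.399 226.884 389.386] [495.851 229.421 387.109]
rows 7
[{"gripper":1,"x":-3.8,"y":1.2,"z":35.9,"wx":0.1,"wy":0.1,"wz":-0.0},{"gripper":1,"x":-7.6,"y":2.5,"z":71.9,"wx":0.1,"wy":0.2,"wz":-0.1},{"gripper":1,"x":-11.0,"y":2.4,"z":102.7,"wx":0.1,"wy":0.2,"wz":-0.1},{"gripper":1,"x":-14.4,"y":2.4,"z":133.5,"wx":0.1,"wy":0.2,"wz":-0.1},{"gripper":1,"x":-14.4,"y":2.4,"z":133.5,"wx":0.1,"wy":0.2,"wz":-0.1},{"gripper":1,"x":-14.4,"y":2.4,"z":133.5,"wx":0.1,"wy":0.2,"wz":-0.1},{"gripper":1,"x":-14.4,"y":2.4,"z":133.5,"wx":0.1,"wy":0.2,"wz":-0.1}]
```

View pics/c5.png

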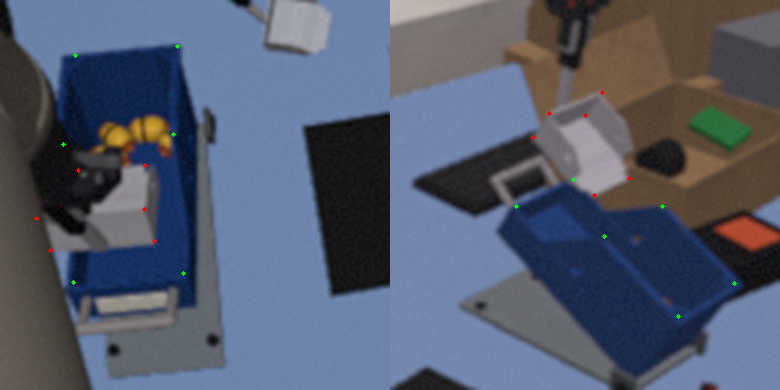

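Overlay: scoop and tote models line up within about 2 px. The scoop is centred over the tote and clear of the rims, so I descend.

Request:
{"fn": "apply_moves", "kwargs": {
  "deltas": [
    {"gripper":1,"x":-4,"y":1,"z":36,"wx":0,"wy":0,"wz":0},
    {"gripper":1,"x":-7.6,"y":2,"z":72,"wx":0,"wy":0,"wz":0},
    {"gripper":1,"x":-11,"y":2,"z":103,"wx":0,"wy":0,"wz":0},
    {"gripper":1,"x":-14.4,"y":2,"z":133.5,"wx":0,"wy":0,"wz":0},
    {"gripper":1,"x":-14.4,"y":2,"z":133.5,"wx":0,"wy":0,"wz":0},
    {"gripper":1,"x":-14.4,"y":2,"z":133.5,"wx":0,"wy":0,"wz":0}
  ]
}}

```text
time_s: 13.5
tool_pos: [496.2, 230.0, 257.0]
tcp_rot: [0.17, -3.028, 0.006]
wrist_force: [0.8, -0.8, -0.5]
finger_gap: 0.183
gripper_force: 59.6
```

```bash
python3 - <<'E'
from plan import *
s=env.read_state();print(s["tool_pos"],s["wrist_force"],sc(-105,3,0,4,8)[0])
plan([(*sc(-105,3,0,4,6),1),(*sc(-105,3,0,4,3),1),(*sc(-105,3,0,4,0),1),(*sc(-105,3,0,4,-2),1)],step=40)
E
```

```text
[496.152 230.001 256.957] [ 0.752 -0.804 -0.528] [495.851 229.421 255.109]
rows 4
[{"gripper":1,"x":-0.1,"y":-0.6,"z":3.9,"wx":0.1,"wy":0.3,"wz":-0.1},{"gripper":1,"x":-0.4,"y":-0.6,"z":6.8,"wx":0.1,"wy":0.3,"wz":-0.1},{"gripper":1,"x":-0.7,"y":-0.6,"z":9.8,"wx":0.1,"wy":0.3,"wz":-0.1},{"gripper":1,"x":-0.9,"y":-0.6,"z":11.8,"wx":0.1,"wy":0.3,"wz":-0.1}]
```

Request:
{"fn": "apply_moves", "kwargs": {
  "deltas": [
    {"gripper":1,"x":0,"y":0,"z":4,"wx":0,"wy":0,"wz":0},
    {"gripper":1,"x":0,"y":0,"z":6,"wx":0,"wy":0,"wz":0},
    {"gripper":1,"x":0,"y":0,"z":6,"wx":0,"wy":0,"wz":0}
  ]
}}

```text
time_s: 13.88
tool_pos: [494.7, 230.4, 250.0]
tcp_rot: [0.172, -3.027, 0.006]
wrist_force: [0.5, -0.2, -3.1]
finger_gap: 0.183
gripper_force: 59.6
```

Request:
{"fn": "apply_moves", "kwargs": {
  "deltas": [
    {"gripper":1,"x":0,"y":0,"z":2,"wx":0,"wy":0,"wz":0},
    {"gripper":1,"x":0,"y":0,"z":4,"wx":0,"wy":0,"wz":0},
    {"gripper":1,"x":0,"y":0,"z":4,"wx":0,"wy":0,"wz":0}
  ]
}}

```text
time_s: 14.25
tool_pos: [494.5, 230.4, 245.8]
tcp_rot: [0.172, -3.027, 0.006]
wrist_force: [0.2, 0.1, -1.1]
finger_gap: 0.177
gripper_force: 59.9
```

Request:
{"fn": "apply_moves", "kwargs": {
  "deltas": [
    {"gripper":1,"x":0,"y":0,"z":2,"wx":0,"wy":0,"wz":0},
    {"gripper":1,"x":0,"y":0,"z":3,"wx":0,"wy":0,"wz":0},
    {"gripper":1,"x":0,"y":0,"z":3,"wx":0,"wy":0,"wz":0}
  ]
}}

```text
time_s: 14.62
tool_pos: [494.2, 230.4, 243.0]
tcp_rot: [0.172, -3.027, 0.006]
wrist_force: [2.1, 0.9, 2.4]
finger_gap: 0.179
gripper_force: 60.3
```

```bash
python3 - <<'E'
from plan import *
s=env.read_state();print(s["tool_pos"],s["wrist_force"])
E
```

```text
[494.247 230.41  243.022] [2.072 0.925 2.398]
```

```bash
python3 - <<'E'
from plan import *
p,R=pose(); o,Rt=TOTE()
print("lip in tote", Rt.inv().apply(p+3*R.as_matrix()[:,2]+ (R*Rs(0,25).inv()).apply(np.array([51,0,0])-G)-o))
print("tote axes in tool",R.inv().apply(Rt.as_matrix().T))
E
```

```text
lip in tote [-103.91     4.533   -3.715]
tote axes in tool [[-0.932 -0.001  0.362]
 [-0.     1.     0.002]
 [-0.362  0.002 -0.932]]
```

Request:
{"fn": "apply_moves", "kwargs": {
  "deltas": [
    {"gripper":1,"x":-7.5,"y":0,"z":2.9,"wx":0,"wy":0,"wz":0},
    {"gripper":1,"x":-15,"y":0,"z":5.8,"wx":0,"wy":0,"wz":0},
    {"gripper":1,"x":-22.5,"y":0,"z":8.7,"wx":0,"wy":0,"wz":0},
    {"gripper":1,"x":-30,"y":0,"z":11.6,"wx":0,"wy":0,"wz":0},
    {"gripper":1,"x":-37.5,"y":0,"z":14.5,"wx":0,"wy":0,"wz":0},
    {"gripper":1,"x":-45,"y":0,"z":17.4,"wx":0,"wy":0,"wz":0}
  ]
}}

```text
time_s: 15.38
tool_pos: [537.0, 235.2, 220.4]
tcp_rot: [0.172, -3.027, 0.007]
wrist_force: [1.1, 0.2, 5.2]
finger_gap: 0.179
gripper_force: 60.6
```

```bash
python3 - <<'E'
from plan import *
s=env.read_state();p,R=pose(); o,Rt=TOTE()
print(s["wrist_force"],"lip in tote", Rt.inv().apply(p+3*R.as_matrix()[:,2]+ (R*Rs(0,25).inv()).apply(np.array([51,0,0])-G)-o))
E
```

```text
[1.111 0.247 5.21 ] lip in tote [-55.347   4.423  -4.02 ]
```

Request:
{"fn": "apply_moves", "kwargs": {
  "deltas": [
    {"gripper":1,"x":-7.5,"y":0,"z":2.9,"wx":0,"wy":0,"wz":0},
    {"gripper":1,"x":-15,"y":0,"z":5.8,"wx":0,"wy":0,"wz":0},
    {"gripper":1,"x":-22.5,"y":-1,"z":8.7,"wx":0,"wy":0,"wz":0},
    {"gripper":1,"x":-30,"y":-2,"z":11.6,"wx":0,"wy":0,"wz":0},
    {"gripper":1,"x":-37.5,"y":-3,"z":14.5,"wx":0,"wy":0,"wz":0},
    {"gripper":1,"x":-45,"y":-4,"z":17.4,"wx":0,"wy":0,"wz":0},
    {"gripper":1,"x":-45,"y":-4,"z":17.4,"wx":0,"wy":0,"wz":0}
  ]
}}

```text
time_s: 16.25
tool_pos: [580.0, 235.9, 197.9]
tcp_rot: [0.171, -3.027, 0.007]
wrist_force: [2.7, -0.1, 1.7]
finger_gap: 0.178
gripper_force: 60.2
```

```bash
python3 - <<'E'
from plan import *
s=env.read_state();p,R=pose(); o,Rt=TOTE()
print(s["wrist_force"],"lip in tote", Rt.inv().apply(p+3*R.as_matrix()[:,2]+ (R*Rs(0,25).inv()).apply(np.array([51,0,0])-G)-o))
a=env.get_image("top"); b=env.get_image("scene"); env.get_image("top")
print(caps_in_tote())
a=a[90:240,140:290,::-1]; b=b[90:240,270:420,::-1]
cv2.imwrite("pics/c6.png",np.hstack([cv2.resize(i,None,fx=2.6,fy=2.6,interpolation=2) for i in(a,b)]))
E
```

```text
[ 2.693 -0.103  1.744] lip in tote [-7.02   0.117 -4.197]
[]
```

View pics/c6.png

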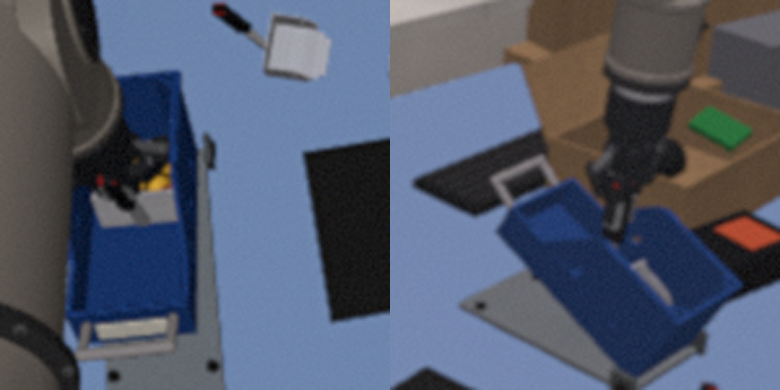

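The scoop is in the far end with caps on or ahead of the pan and none behind it. I push on to the wall.

Request:
{"fn": "apply_moves", "kwargs": {
  "deltas": [
    {"gripper":1,"x":-3,"y":0,"z":1.1,"wx":0,"wy":0,"wz":0},
    {"gripper":1,"x":-6,"y":0,"z":2.2,"wx":0,"wy":0,"wz":0},
    {"gripper":1,"x":-9,"y":0,"z":3.4,"wx":0,"wy":0,"wz":0},
    {"gripper":1,"x":-9,"y":0,"z":3.4,"wx":0,"wy":0,"wz":0}
  ]
}}

```text
time_s: 16.95
tool_pos: [587.1, 237.5, 195.7]
tcp_rot: [0.173, -3.024, 0.004]
wrist_force: [-15.2, -2.3, 32.5]
finger_gap: 0.182
gripper_force: 64.5
```

```bash
python3 - <<'E'
from plan import *
s=env.read_state();p,R=pose(); o,Rt=TOTE()
L=Rt.inv().apply(p+3*R.as_matrix()[:,2]+ (R*Rs(0,25).inv()).apply(np.array([51,0,0])-G)-o)
print(s["wrist_force"],"lip in tote",L)
# rotate about pan rear bottom (scoop x=-46)
d0=4; rear=L-np.array([97*np.cos(np.radians(d0)),0,-97*np.sin(np.radians(d0))]); rear[2]=L[2]+3
wps=[]
for d in range(0,-41,-5):
    c=np.radians(d); l=rear+np.array([97*np.cos(c),0,-97*np.sin(c)]); wps.append((*sc(l[0],l[1],l[2],d),1))
l2=l+np.array([0,0,40]); wps.append((*sc(*l2,-44),1)); 
plan(wps,start=(p,R),step=60,ang=10.5)
E
```

```text
[-15.214  -2.284  32.471] lip in tote [ 0.149  1.319 -3.098]
rows 10
[{"gripper":1,"x":9.8,"y":0.7,"z":3.7,"wx":0.2,"wy":-3.9,"wz":0.0},{"gripper":1,"x":20.7,"y":0.7,"z":4.8,"wx":0.2,"wy":-8.9,"wz":0.0},{"gripper":1,"x":31.3,"y":0.7,"z":7.0,"wx":0.2,"wy":-13.9,"wz":0.0},{"gripper":1,"x":41.8,"y":0.7,"z":10.0,"wx":0.2,"wy":-18.9,"wz":0.0},{"gripper":1,"x":51.9,"y":0.7,"z":13.9,"wx":0.2,"wy":-23.9,"wz":0.0},{"gripper":1,"x":61.7,"y":0.6,"z":18.7,"wx":0.2,"wy":-28.9,"wz":0.0},{"gripper":1,"x":71.0,"y":0.6,"z":24.4,"wx":0.2,"wy":-33.9,"wz":-0.0},{"gripper":1,"x":79.8,"y":0.6,"z":30.8,"wx":0.2,"wy":-38.9,"wz":-0.0},{"gripper":1,"x":88.0,"y":0.6,"z":38.0,"wx":0.2,"wy":-43.9,"wz":-0.0},{"gripper":1,"x":77.2,"y":0.7,"z":13.2,"wx":0.2,"wy":-47.9,"wz":-0.0}]
```

Request:
{"fn": "apply_moves", "kwargs": {
  "deltas": [
    {"gripper":1,"x":4,"y":0.5,"z":0,"wx":0,"wy":-1,"wz":0},
    {"gripper":1,"x":10,"y":0.7,"z":2,"wx":0,"wy":-4,"wz":0},
    {"gripper":1,"x":20.7,"y":0.7,"z":4,"wx":0,"wy":-9,"wz":0},
    {"gripper":1,"x":31.3,"y":0.7,"z":6,"wx":0,"wy":-14,"wz":0},
    {"gripper":1,"x":41.8,"y":0.7,"z":9,"wx":0,"wy":-19,"wz":0},
    {"gripper":1,"x":52,"y":0.7,"z":13,"wx":0,"wy":-24,"wz":0},
    {"gripper":1,"x":61.7,"y":0.6,"z":18,"wx":0,"wy":-29,"wz":0},
    {"gripper":1,"x":71,"y":0.6,"z":24,"wx":0,"wy":-34,"wz":0},
    {"gripper":1,"x":80,"y":0.6,"z":30,"wx":0,"wy":-39,"wz":0},
    {"gripper":1,"x":88,"y":0.6,"z":37,"wx":0,"wy":-44,"wz":0},
    {"gripper":1,"x":88,"y":0.6,"z":37,"wx":0,"wy":-44,"wz":0}
  ]
}}

```text
time_s: 18.32
tool_pos: [507.7, 223.6, 172.7]
tcp_rot: [-0.137, 2.535, 0.011]
wrist_force: [-3.6, 21.9, -5.8]
finger_gap: 0.178
gripper_force: 77.0
```

```bash
python3 - <<'E'
from plan import *
s=env.read_state();p,R=pose(); o,Rt=TOTE()
L=Rt.inv().apply(p+3*R.as_matrix()[:,2]+ (R*Rs(0,25).inv()).apply(np.array([51,0,0])-G)-o)
print(s["tool_pos"],s["wrist_force"],"lip in tote",L,"tilt",np.degrees(np.arctan2(R.as_matrix()[0,2],-R.as_matrix()[2,2])))
cv2.imwrite("pics/top7.png",env.get_image("top")[:,:,::-1]); print(caps_in_tote())
print("up in tool",R.inv().apply([0,0,1]))
E
```

```text
[507.718 223.634 172.669] [-3.629 21.896 -5.811] lip in tote [-14.451  -8.196  62.026] tilt 34.50242652781445
[(0.67, 197, 136, [38.0, -2.0]), (0.63, 183, 156, [-38.0, 36.0]), (0.63, 370, 200, [-244.0, -456.0]), (0.53, 179, 138, [37.0, 53.0]), (0.5, 192, 167, [-81.0, 8.0])]
up in tool [-0.567 -0.023 -0.823]
```

```bash
python3 - <<'E'
from plan import *
b=env.get_image("scene")[90:240,270:420,::-1]; a=cv2.imread("pics/top7.png")[90:240,140:290]
cv2.imwrite("pics/c7.png",np.hstack([cv2.resize(i,None,fx=2.6,fy=2.6,interpolation=2) for i in(a,b)]))
print(env.read_state()["q"],pose()[0],env.read_state()["wrist_force"])
E
```

```text
[-1.543  0.242  0.922  2.377  0.903  0.182  0.135] [507.627 223.634 172.553] [-6.541 22.363 -2.885]
```

View pics/c7.png

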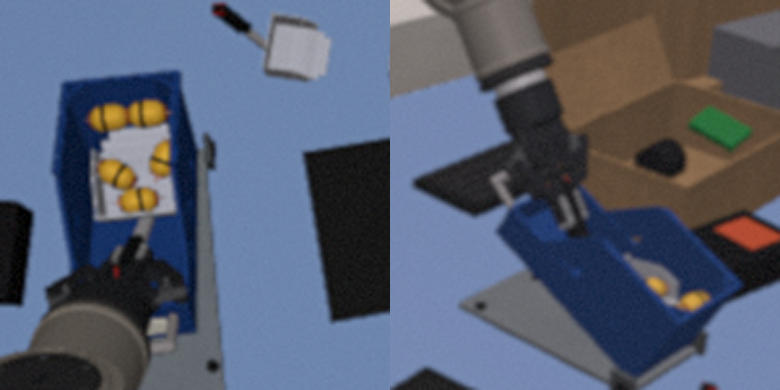

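Three caps are on the pan. Two more ride between the lip and the far wall, at crop (108,117) and (148,113). The arm is at a wrist limit (q6) and has drifted sideways. I recentre and push the lip to the wall so the two roll in.

Request:
{"fn": "apply_moves", "kwargs": {
  "deltas": [
    {"gripper":1,"x":0,"y":4,"z":0,"wx":0,"wy":0,"wz":0},
    {"gripper":1,"x":0,"y":8,"z":0,"wx":0,"wy":0,"wz":0},
    {"gripper":1,"x":-2,"y":8,"z":4,"wx":0,"wy":0,"wz":0},
    {"gripper":1,"x":-4,"y":8,"z":8,"wx":0,"wy":0,"wz":0},
    {"gripper":1,"x":-6,"y":8,"z":12,"wx":0,"wy":0,"wz":0},
    {"gripper":1,"x":-8,"y":8,"z":16,"wx":0,"wy":0,"wz":0},
    {"gripper":1,"x":-8,"y":8,"z":16,"wx":0,"wy":0,"wz":0}
  ]
}}

```text
time_s: 19.35
tool_pos: [521.4, 229.1, 162.4]
tcp_rot: [-0.133, 2.539, 0.003]
wrist_force: [-32.7, 6.9, 19.8]
finger_gap: 0.181
gripper_force: 76.8
```

```bash
cat >> plan.py <<'E'
def rep():
    s=env.read_state();p,R=pose(); o,Rt=TOTE(); m=R.as_matrix()
    L=Rt.inv().apply(p+3*m[:,2]+ (R*Rs(0,25).inv()).apply(np.array([51,0,0])-G)-o)
    print(s["time_s"],p,s["wrist_force"],"lip in tote",L,"tilt",np.degrees(np.arctan2(m[0,2],-m[2,2])),"q",s["q"])
E
python3 - <<'E'
from plan import *
rep()
b=env.get_image("scene")[90:240,270:420,::-1]; a=env.get_image("top")[90:240,140:290,::-1]; print(caps_in_tote())
cv2.imwrite("pics/c8.png",np.hstack([cv2.resize(i,None,fx=2.6,fy=2.6,interpolation=2) for i in(a,b)]))
E
```

```text
19.35 [521.359 229.114 162.358] [-32.672   6.921  19.788] lip in tote [ 2.851 -5.431 58.611] tilt 34.282319749774246 q [-1.425  0.279  0.807  2.348  0.944  0.173  0.085]
[(0.68, 180, 144, [11.0, 47.0]), (0.56, 372, 182, [-189.0, -472.0]), (0.53, 203, 152, [-29.0, -20.0]), (0.51, 194, 160, [-58.0, 3.0]), (0.45, 181, 154, [-26.0, 43.0]), (0.43, 197, 144, [7.0, -3.0])]
```

View pics/c8.png

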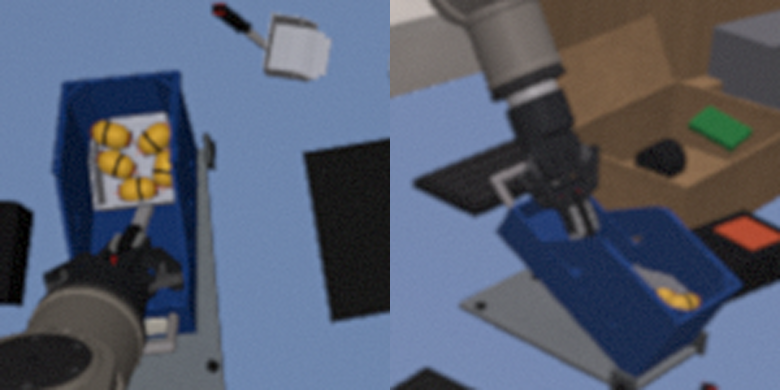

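All five caps are on the pan and the tote is empty. I lift out gently along the wall direction.

Request:
{"fn": "apply_moves", "kwargs": {
  "deltas": [
    {"gripper":1,"x":2.5,"y":2,"z":-2,"wx":0,"wy":0,"wz":0},
    {"gripper":1,"x":-2,"y":3,"z":-5,"wx":0,"wy":0,"wz":0},
    {"gripper":1,"x":-6.5,"y":3,"z":-8,"wx":0,"wy":0,"wz":0},
    {"gripper":1,"x":-13,"y":3,"z":-12,"wx":0,"wy":0,"wz":0},
    {"gripper":1,"x":-20,"y":3,"z":-16.6,"wx":0,"wy":0,"wz":0},
    {"gripper":1,"x":-29,"y":3,"z":-22.5,"wx":0,"wy":0,"wz":0},
    {"gripper":1,"x":-38,"y":3,"z":-28.5,"wx":0,"wy":0,"wz":0},
    {"gripper":1,"x":-49,"y":3,"z":-36,"wx":0,"wy":0,"wz":0},
    {"gripper":1,"x":-60,"y":3,"z":-43.5,"wx":0,"wy":0,"wz":0},
    {"gripper":1,"x":-73,"y":3,"z":-53,"wx":0,"wy":0,"wz":0},
    {"gripper":1,"x":-85.5,"y":3,"z":-62.5,"wx":0,"wy":0,"wz":0},
    {"gripper":1,"x":-85.5,"y":3,"z":-62.5,"wx":0,"wy":0,"wz":0}
  ]
}}

```text
time_s: 21.0
tool_pos: [558.2, 235.2, 263.5]
tcp_rot: [-0.124, 2.537, -0.001]
wrist_force: [0.3, 0.5, -3.3]
finger_gap: 0.18
gripper_force: 59.3
```

```bash
python3 - <<'E'
from plan import *
rep()
cv2.imwrite("pics/top9.png",env.get_image("top")[:,:,::-1]); print(caps_in_tote())
E
```

```text
21.0 [558.192 235.205 263.514] [ 0.259  0.532 -3.323] lip in tote [-10.828  -4.839 165.983] tilt 34.43388946794612 q [-1.281  0.092  0.64   2.185  0.657  0.46   0.48 ]
[(0.7, 193, 123, [97.0, 14.0]), (0.65, 170, 117, [132.0, 89.0]), (0.62, 172, 128, [81.0, 77.0]), (0.53, 198, 134, [45.0, -2.0]), (0.47, 183, 138, [34.0, 40.0])]
```

```bash
cat >> plan.py <<'E'
def dr(lx,ly,lz,pitch,yaw=-12):
    Rsc=Ro.from_euler("zy",[yaw,pitch],degrees=True); l=W(DRY,(lx,ly,lz))[0]; return tcp_of(l-Rsc.apply((51,0,0)),Rsc)
E
python3 - <<'E'
from plan import *
for a in [(85,0,160,-10),(75,0,115,12),(65,0,90,30),(58,0,70,50)]: print(dr(*a)[0])
plan([((575,232,345),Rs(np.radians(6.5),35),1),((580,30,345),Rs(np.radians(-3),35),1),((545,-150,320),Rs(np.radians(-8),35),1),(*dr(85,0,190,-10),1,1)],step=36)
E
```

```text
[ 438.423 -235.091  246.145]
[ 472.598 -234.829  256.101]
[ 512.042 -234.567  261.053]
[ 567.76  -234.384  254.623]
rows 20
[{"gripper":1,"x":-20.2,"y":-2.4,"z":-19.5,"wx":-0.7,"wy":-0.2,"wz":-0.1},{"gripper":1,"x":-40.4,"y":-4.8,"z":-38.9,"wx":-1.4,"wy":-0.4,"wz":-0.1},{"gripper":1,"x":-60.6,"y":-7.1,"z":-58.4,"wx":-2.1,"wy":-0.6,"wz":-0.2},{"gripper":1,"x":-58.2,"y":-40.7,"z":-58.8,"wx":-1.2,"wy":-0.6,"wz":1.1},{"gripper":1,"x":-55.9,"y":-74.3,"z":-59.2,"wx":-0.3,"wy":-0.6,"wz":2.4},{"gripper":1,"x":-53.5,"y":-107.9,"z":-59.6,"wx":0.6,"wy":-0.6,"wz":3.7},{"gripper":1,"x":-51.2,"y":-141.5,"z":-60.1,"wx":1.5,"wy":-0.5,"wz":5.0},{"gripper":1,"x":-48.8,"y":-175.1,"z":-60.5,"wx":2.4,"wy":-0.5,"wz":6.3},{"gripper":1,"x":-46.5,"y":-208.7,"z":-60.9,"wx":3.3,"wy":-0.5,"wz":7.6},{"gripper":1,"x":-36.6,"y":-237.9,"z":-61.6,"wx":3.7,"wy":-0.5,"wz":8.3},{"gripper":1,"x":-26.8,"y":-267.1,"z":-62.2,"wx":4.2,"wy":-0.5,"wz":9.0},{"gripper":1,"x":-16.9,"y":-296.4,"z":-62.9,"wx":4.7,"wy":-0.5,"wz":9.7}]
[{"gripper":1,"x":4.8,"y":-30.4,"z":1.7,"wx":0.5,"wy":0.0,"wz":0.7},{"gripper":1,"x":9.6,"y":-60.8,"z":3.5,"wx":1.0,"wy":-0.0,"wz":1.4},{"gripper":1,"x":14.4,"y":-91.3,"z":5.2,"wx":1.4,"wy":0.0,"wz":2.0},{"gripper":1,"x":40.7,"y":-115.0,"z":0.1,"wx":1.6,"wy":0.0,"wz":3.1},{"gripper":1,"x":67.1,"y":-138.7,"z":-4.9,"wx":1.7,"wy":0.0,"wz":4.2},{"gripper":1,"x":93.4,"y":-162.4,"z":-10.0,"wx":1.8,"wy":0.1,"wz":5.3},{"gripper":1,"x":119.7,"y":-186.2,"z":-15.1,"wx":1.9,"wy":0.1,"wz":6.4},{"gripper":1,"x":119.7,"y":-186.2,"z":-15.1,"wx":1.9,"wy":0.1,"wz":6.4}]
```

```bash
python3 - <<'E'
from plan import *
plan([((575,232,345),Rs(np.radians(6.5),35),1),((570,60,340),Rs(np.radians(0),35),1),((485,-70,285),Rs(np.radians(-6),35),1),(*dr(85,0,165,-10),1,1)],step=40)
E
```

```text
rows 19
[{"gripper":1,"x":-20.2,"y":-2.4,"z":-19.5,"wx":-0.7,"wy":-0.2,"wz":-0.1},{"gripper":1,"x":-40.4,"y":-4.8,"z":-38.9,"wx":-1.4,"wy":-0.4,"wz":-0.1},{"gripper":1,"x":-60.6,"y":-7.1,"z":-58.4,"wx":-2.1,"wy":-0.6,"wz":-0.2},{"gripper":1,"x":-56.1,"y":-41.3,"z":-59.0,"wx":-1.4,"wy":-0.6,"wz":0.9},{"gripper":1,"x":-51.6,"y":-75.4,"z":-59.7,"wx":-0.7,"wy":-0.6,"wz":2.0},{"gripper":1,"x":-47.1,"y":-109.5,"z":-60.3,"wx":0.1,"wy":-0.6,"wz":3.0},{"gripper":1,"x":-42.6,"y":-143.7,"z":-61.0,"wx":0.8,"wy":-0.6,"wz":4.1},{"gripper":1,"x":-38.2,"y":-177.8,"z":-61.6,"wx":1.6,"wy":-0.5,"wz":5.2},{"gripper":1,"x":-15.7,"y":-201.8,"z":-62.8,"wx":2.2,"wy":-0.5,"wz":6.2},{"gripper":1,"x":6.9,"y":-225.9,"z":-64.1,"wx":2.9,"wy":-0.5,"wz":7.1},{"gripper":1,"x":29.4,"y":-249.9,"z":-65.3,"wx":3.6,"wy":-0.5,"wz":8.1},{"gripper":1,"x":51.9,"y":-274.0,"z":-66.5,"wx":4.3,"wy":-0.5,"wz":9.1}]
[{"gripper":1,"x":18.4,"y":-27.3,"z":0.5,"wx":0.7,"wy":0.0,"wz":1.0},{"gripper":1,"x":27.6,"y":-61.0,"z":2.3,"wx":1.0,"wy":0.0,"wz":2.2},{"gripper":1,"x":36.9,"y":-94.7,"z":4.2,"wx":1.3,"wy":0.0,"wz":3.4},{"gripper":1,"x":46.1,"y":-128.4,"z":6.0,"wx":1.7,"wy":0.1,"wz":4.6},{"gripper":1,"x":55.3,"y":-162.1,"z":7.8,"wx":2.0,"wy":0.1,"wz":5.8},{"gripper":1,"x":64.5,"y":-195.7,"z":9.6,"wx":2.3,"wy":0.1,"wz":6.9},{"gripper":1,"x":64.5,"y":-195.7,"z":9.6,"wx":2.3,"wy":0.1,"wz":6.9}]
```

Request:
{"fn": "apply_moves", "kwargs": {
  "deltas": [
    {"gripper":1,"x":-20,"y":-2,"z":-19.5,"wx":-0.7,"wy":0,"wz":0},
    {"gripper":1,"x":-40,"y":-5,"z":-39,"wx":-1.4,"wy":0,"wz":0},
    {"gripper":1,"x":-60,"y":-12,"z":-58,"wx":-2,"wy":0,"wz":0},
    {"gripper":1,"x":-56,"y":-41,"z":-59,"wx":-1.4,"wy":0,"wz":0.9},
    {"gripper":1,"x":-52,"y":-75,"z":-60,"wx":-0.7,"wy":0,"wz":2},
    {"gripper":1,"x":-47,"y":-110,"z":-60,"wx":0,"wy":0,"wz":3},
    {"gripper":1,"x":-43,"y":-144,"z":-61,"wx":0.8,"wy":0,"wz":4},
    {"gripper":1,"x":-38,"y":-178,"z":-61.6,"wx":1.6,"wy":0,"wz":5.2},
    {"gripper":1,"x":-16,"y":-202,"z":-63,"wx":2.2,"wy":0,"wz":6.2},
    {"gripper":1,"x":7,"y":-226,"z":-64,"wx":2.9,"wy":0,"wz":7.1},
    {"gripper":1,"x":29,"y":-250,"z":-65,"wx":3.6,"wy":0,"wz":8.1},
    {"gripper":1,"x":52,"y":-274,"z":-66.5,"wx":4.3,"wy":0,"wz":9.1}
  ]
}}

```text
time_s: 22.6
tool_pos: [501.7, -45.6, 296.1]
tcp_rot: [0.108, 2.536, -0.034]
wrist_force: [0.5, -0.5, -2.8]
finger_gap: 0.176
gripper_force: 59.6
```

```bash
python3 - <<'E'
from plan import *
rep()
plan([(*dr(85,0,165,-10),1,1)],step=40)
E
```

```text
22.6 [501.668 -45.628 296.082] [ 0.496 -0.505 -2.816] lip in tote [-106.667 -303.746  153.285] tilt 34.49208308368109 q [-0.971 -0.343  0.712  2.359  0.775  0.58   0.702]
rows 7
[{"gripper":1,"x":10.7,"y":-32.4,"z":1.7,"wx":0.4,"wy":-0.1,"wz":1.1},{"gripper":1,"x":21.4,"y":-64.7,"z":3.5,"wx":0.7,"wy":-0.1,"wz":2.3},{"gripper":1,"x":32.0,"y":-97.1,"z":5.2,"wx":1.1,"wy":-0.2,"wz":3.4},{"gripper":1,"x":42.7,"y":-129.4,"z":6.9,"wx":1.5,"wy":-0.2,"wz":4.6},{"gripper":1,"x":53.4,"y":-161.8,"z":8.7,"wx":1.9,"wy":-0.3,"wz":5.7},{"gripper":1,"x":64.1,"y":-194.2,"z":10.4,"wx":2.2,"wy":-0.3,"wz":6.9},{"gripper":1,"x":64.1,"y":-194.2,"z":10.4,"wx":2.2,"wy":-0.3,"wz":6.9}]
```

Request:
{"fn": "apply_moves", "kwargs": {
  "deltas": [
    {"gripper":1,"x":23,"y":-10,"z":-2,"wx":0,"wy":0,"wz":0},
    {"gripper":1,"x":46,"y":-20,"z":-3,"wx":0,"wy":0,"wz":0},
    {"gripper":1,"x":69,"y":-30,"z":-5,"wx":0,"wy":0,"wz":0},
    {"gripper":1,"x":69,"y":-30,"z":-5,"wx":0,"wy":0,"wz":0}
  ]
}}

```text
time_s: 23.1
tool_pos: [446.3, -62.8, 277.8]
tcp_rot: [0.091, 2.537, -0.034]
wrist_force: [-0.7, 0.1, -4.2]
finger_gap: 0.181
gripper_force: 59.6
```

```bash
python3 - <<'E'
from plan import *
rep()
plan([(*dr(85,0,165,-10),1,1)],step=40)
cv2.imwrite("pics/top10.png",env.get_image("top")[:,:,::-1]); print([d["point"] for d in env.tip_of("top","cap0")])
E
```

```text
23.1 [446.268 -62.795 277.805] [-0.749  0.086 -4.188] lip in tote [-148.491 -312.898  110.861] tilt 34.49211166778681 q [-0.565 -0.345  0.402  2.455  0.593  0.475  0.896]
rows 6
[{"gripper":1,"x":2.3,"y":-34.5,"z":5.1,"wx":0.5,"wy":-0.1,"wz":1.5},{"gripper":1,"x":4.7,"y":-68.9,"z":10.1,"wx":1.0,"wy":-0.1,"wz":3.0},{"gripper":1,"x":7.0,"y":-103.4,"z":15.2,"wx":1.5,"wy":-0.2,"wz":4.6},{"gripper":1,"x":9.3,"y":-137.8,"z":20.2,"wx":2.0,"wy":-0.3,"wz":6.1},{"gripper":1,"x":11.6,"y":-172.3,"z":25.3,"wx":2.4,"wy":-0.3,"wz":7.6},{"gripper":1,"x":11.6,"y":-172.3,"z":25.3,"wx":2.4,"wy":-0.3,"wz":7.6}]
[[170.4, 317.9], [186.4, 320.5], [163.2, 296.0], [183.1, 301.8], [173.4, 300.0]]
```

Request:
{"fn": "apply_moves", "kwargs": {
  "deltas": [
    {"gripper":1,"x":2,"y":-34.5,"z":5,"wx":0.5,"wy":0,"wz":1.5},
    {"gripper":1,"x":5,"y":-69,"z":10,"wx":1,"wy":0,"wz":3},
    {"gripper":1,"x":7,"y":-103,"z":15,"wx":1.5,"wy":0,"wz":4.6},
    {"gripper":1,"x":9,"y":-138,"z":20,"wx":2,"wy":0,"wz":6.1},
    {"gripper":1,"x":11.6,"y":-172,"z":25,"wx":2.4,"wy":0,"wz":7.6},
    {"gripper":1,"x":11.6,"y":-172,"z":25,"wx":2.4,"wy":0,"wz":7.6},
    {"gripper":1,"x":11.6,"y":-172,"z":25,"wx":2.4,"wy":0,"wz":7.6}
  ]
}}

```text
time_s: 24.08
tool_pos: [438.9, -233.6, 251.0]
tcp_rot: [0.274, 2.526, -0.035]
wrist_force: [0.5, 0.0, -3.3]
finger_gap: 0.178
gripper_force: 59.9
```

```bash
python3 - <<'E'
from plan import *
rep(); print(dr(85,0,165,-10)[0])
plan([(*dr(75,0,125,10),1),(*dr(65,0,95,30),1),(*dr(60,0,75,48),1,4)],step=40,ang=8)
E
```

```text
24.075 [ 438.906 -233.604  251.004] [ 0.504  0.024 -3.285] lip in tote [-163.687 -499.522   72.114] tilt 34.10818930208099 q [-0.682 -0.363  0.995  2.408  0.503  0.375  1.312]
[ 438.423 -235.091  251.145]
rows 13
[{"gripper":1,"x":-9.8,"y":1.7,"z":2.4,"wx":1.3,"wy":6.4,"wz":-0.6},{"gripper":1,"x":-19.7,"y":3.4,"z":4.8,"wx":2.5,"wy":12.8,"wz":-1.1},{"gripper":1,"x":-29.5,"y":5.1,"z":7.3,"wx":3.8,"wy":19.1,"wz":-1.7},{"gripper":1,"x":-42.2,"y":8.2,"z":14.4,"wx":5.0,"wy":25.7,"wz":-2.3},{"gripper":1,"x":-54.8,"y":11.3,"z":21.4,"wx":6.3,"wy":32.2,"wz":-2.8},{"gripper":1,"x":-67.5,"y":14.5,"z":28.5,"wx":7.5,"wy":38.7,"wz":-3.4},{"gripper":1,"x":-79.9,"y":17.9,"z":39.9,"wx":8.7,"wy":44.6,"wz":-3.9},{"gripper":1,"x":-92.4,"y":21.4,"z":51.4,"wx":9.8,"wy":50.5,"wz":-4.5},{"gripper":1,"x":-104.8,"y":24.8,"z":62.8,"wx":10.9,"wy":56.3,"wz":-5.0},{"gripper":1,"x":-104.8,"y":24.8,"z":62.8,"wx":10.9,"wy":56.3,"wz":-5.0},{"gripper":1,"x":-104.8,"y":24.8,"z":62.8,"wx":10.9,"wy":56.3,"wz":-5.0},{"gripper":1,"x":-104.8,"y":24.8,"z":62.8,"wx":10.9,"wy":56.3,"wz":-5.0}]
[{"gripper":1,"x":0.0,"y":0.0,"z":0.0,"wx":0.0,"wy":0.0,"wz":0.0}]
```

```bash
sed -i 's/from_euler("zy"/from_euler("ZY"/' plan.py; python3 - <<'E'
from plan import *
plan([(*dr(75,0,125,10),1),(*dr(65,0,95,30),1),(*dr(60,0,75,48),1,3)],step=40,ang=8)
E
```

```text
rows 12
[{"gripper":1,"x":-10.1,"y":0.2,"z":2.3,"wx":0.7,"wy":6.5,"wz":-0.2},{"gripper":1,"x":-20.2,"y":0.4,"z":4.6,"wx":1.3,"wy":12.9,"wz":-0.4},{"gripper":1,"x":-30.4,"y":0.5,"z":7.0,"wx":2.0,"wy":19.4,"wz":-0.6},{"gripper":1,"x":-43.7,"y":-0.1,"z":13.9,"wx":2.0,"wy":26.0,"wz":-0.5},{"gripper":1,"x":-57.1,"y":-0.7,"z":20.9,"wx":2.1,"wy":32.7,"wz":-0.4},{"gripper":1,"x":-70.4,"y":-1.3,"z":27.9,"wx":2.1,"wy":39.4,"wz":-0.3},{"gripper":1,"x":-83.6,"y":-1.7,"z":39.3,"wx":2.1,"wy":45.4,"wz":-0.2},{"gripper":1,"x":-96.8,"y":-2.2,"z":50.7,"wx":2.1,"wy":51.4,"wz":-0.1},{"gripper":1,"x":-110.0,"y":-2.6,"z":62.1,"wx":2.2,"wy":57.4,"wz":0.0},{"gripper":1,"x":-110.0,"y":-2.6,"z":62.1,"wx":2.2,"wy":57.4,"wz":0.0},{"gripper":1,"x":-110.0,"y":-2.6,"z":62.1,"wx":2.2,"wy":57.4,"wz":0.0},{"gripper":1,"x":-110.0,"y":-2.6,"z":62.1,"wx":2.2,"wy":57.4,"wz":0.0}]
```

Request:
{"fn": "apply_moves", "kwargs": {
  "deltas": [
    {"gripper":1,"x":-10,"y":0,"z":2.3,"wx":0.7,"wy":6.5,"wz":0},
    {"gripper":1,"x":-20,"y":0,"z":4.6,"wx":1.3,"wy":13,"wz":0},
    {"gripper":1,"x":-30,"y":0,"z":7,"wx":2,"wy":19.4,"wz":-0.6},
    {"gripper":1,"x":-44,"y":0,"z":14,"wx":2,"wy":26,"wz":-0.5},
    {"gripper":1,"x":-57,"y":-1,"z":21,"wx":2,"wy":32.7,"wz":-0.4},
    {"gripper":1,"x":-70,"y":-1,"z":28,"wx":2,"wy":39.4,"wz":0},
    {"gripper":1,"x":-84,"y":-2,"z":39,"wx":2,"wy":45.4,"wz":0},
    {"gripper":1,"x":-97,"y":-2,"z":51,"wx":2,"wy":51.4,"wz":0},
    {"gripper":1,"x":-110,"y":-2.6,"z":62,"wx":2,"wy":57.4,"wz":0},
    {"gripper":1,"x":-110,"y":-2.6,"z":62,"wx":2,"wy":57.4,"wz":0},
    {"gripper":1,"x":-110,"y":-2.6,"z":62,"wx":2,"wy":57.4,"wz":0},
    {"gripper":1,"x":-110,"y":-2.6,"z":62,"wx":2,"wy":57.4,"wz":0}
  ]
}}

```text
time_s: 25.58
tool_pos: [366.4, -180.8, 360.8]
tcp_rot: [-0.29, -2.782, -0.041]
wrist_force: [-0.2, -0.7, -2.7]
finger_gap: 0.173
gripper_force: 60.3
```

```bash
python3 - <<'E'
from plan import *
rep()
b=env.get_image("scene")[150:300,140:290,::-1]; a=env.get_image("top")[120:270,290:440,::-1]
cv2.imwrite("pics/c9.png",np.hstack([cv2.resize(i,None,fx=2.6,fy=2.6,interpolation=2) for i in(a,b)]))
E
```

```text
25.575 [ 366.42  -180.819  360.849] [-0.203 -0.654 -2.731] lip in tote [-346.455 -399.419   -9.85 ] tilt -19.47555780583966 q [-1.444 -0.495  1.374  1.896  0.366  1.697  1.168]
```

View pics/c9.png

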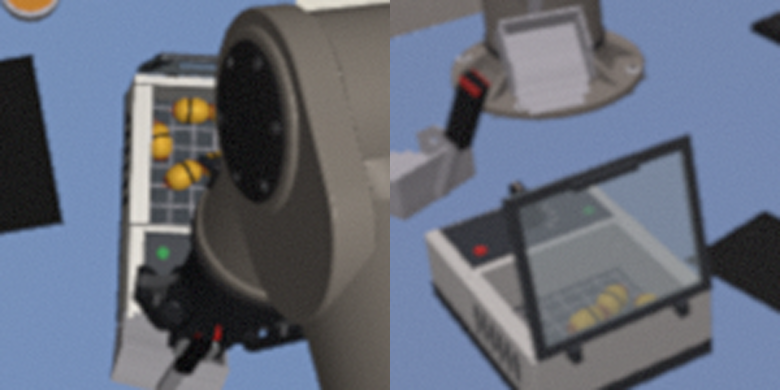

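Top view: at least three caps lie in the basket at crop (190,110), (160,142) and (185,175), with the scoop swung back toward the robot because of joint limits. I move it clear to the left and count.

```bash
python3 - <<'E'
from plan import *
p,R=pose();m=R.as_matrix(); print("lip world",p+3*m[:,2]+ (R*Rs(0,25).inv()).apply(np.array([51,0,0])-G))
plan([((430,-60,370),Rs(np.radians(0),0),1),((520,-20,350),Rs(np.radians(11),20),1,2)],step=50)
E
```

```text
lip world [ 391.534 -187.382  175.443]
rows 8
[{"gripper":1,"x":-10.7,"y":43.7,"z":-7.4,"wx":0.6,"wy":-6.6,"wz":-3.9},{"gripper":1,"x":-21.3,"y":87.5,"z":-14.7,"wx":1.1,"wy":-13.2,"wz":-7.9},{"gripper":1,"x":-32.0,"y":131.2,"z":-22.1,"wx":1.7,"wy":-19.8,"wz":-11.8},{"gripper":1,"x":-59.3,"y":150.5,"z":-25.0,"wx":1.0,"wy":-26.3,"wz":-15.6},{"gripper":1,"x":-86.5,"y":169.7,"z":-27.9,"wx":0.3,"wy":-32.8,"wz":-19.5},{"gripper":1,"x":-113.8,"y":189.0,"z":-30.7,"wx":-0.4,"wy":-39.4,"wz":-23.3},{"gripper":1,"x":-113.8,"y":189.0,"z":-30.7,"wx":-0.4,"wy":-39.4,"wz":-23.3},{"gripper":1,"x":-113.8,"y":189.0,"z":-30.7,"wx":-0.4,"wy":-39.4,"wz":-23.3}]
```

Request:
{"fn": "apply_moves", "kwargs": {
  "deltas": [
    {"gripper":1,"x":-11,"y":44,"z":-7,"wx":0.6,"wy":-6.6,"wz":-4},
    {"gripper":1,"x":-21,"y":87,"z":-15,"wx":1,"wy":-13,"wz":-8},
    {"gripper":1,"x":-32,"y":131,"z":-22,"wx":1.7,"wy":-20,"wz":-12},
    {"gripper":1,"x":-59,"y":150,"z":-25,"wx":1,"wy":-26,"wz":-16},
    {"gripper":1,"x":-86,"y":170,"z":-28,"wx":0.3,"wy":-33,"wz":-19.5},
    {"gripper":1,"x":-114,"y":189,"z":-31,"wx":-0.4,"wy":-39,"wz":-23},
    {"gripper":1,"x":-114,"y":189,"z":-31,"wx":-0.4,"wy":-39,"wz":-23},
    {"gripper":1,"x":-114,"y":189,"z":-31,"wx":-0.4,"wy":-39,"wz":-23}
  ]
}}

```text
time_s: 26.68
tool_pos: [519.7, -20.0, 350.3]
tcp_rot: [-0.261, 2.79, 0.046]
wrist_force: [-0.6, 0.5, -2.6]
finger_gap: 0.182
gripper_force: 60.4
```

```bash
python3 - <<'E'
from plan import *
rep()
a=env.get_image("top"); print([(round(d["p"],2),np.round(d["point"]).tolist()) for d in env.tip_of("top","cap0")])
hsv=cv2.cvtColor(np.ascontiguousarray(a),cv2.COLOR_RGB2HSV); m=cv2.inRange(hsv,(15,120,100),(32,255,255))
for nm,(r0,r1,c0,c1) in {"well":(135,220,335,420),"tote":(110,240,150,235)}.items():
    n,l,st,ce=cv2.connectedComponentsWithStats(m[r0:r1,c0:c1]); print(nm,[(s[4],(c+[c0,r0]).round().tolist()) for s,c in zip(st[1:],ce[1:]) if s[4]>8])
a=a[:,:,::-1]; cv2.imwrite("pics/c10.png",np.hstack([cv2.resize(a[120:270,300:440],None,fx=2.8,fy=2.8,interpolation=2),cv2.resize(a[100:250,150:280],None,fx=2.8,fy=2.8,interpolation=2)]))
E
```

```text
26.675 [519.657 -20.026 350.292] [-0.565  0.506 -2.616] lip in tote [-117.245 -237.359  163.526] tilt 19.173684724727494 q [-1.402 -0.461  1.032  2.08   0.532  1.011  1.186]
[(0.6, [175.0, 350.0]), (0.49, [164.0, 361.0]), (0.48, [181.0, 372.0]), (0.48, [165.0, 379.0]), (0.4, [186.0, 359.0])]
well [(np.int32(214), [371.0, 162.0]), (np.int32(84), [352.0, 174.0]), (np.int32(214), [367.0, 185.0])]
tote []
```

View pics/c10.png

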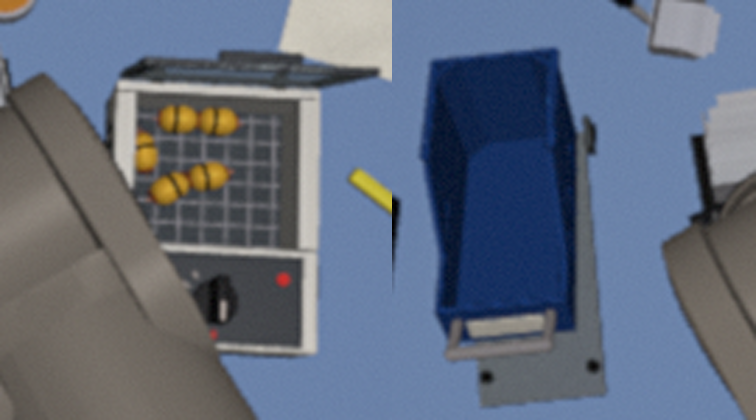

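All five caps are in the basket and the tote is empty. Next I put the scoop back on the mat.

```bash
cat >> plan.py <<'E'
def matpose(z,dx=0,dy=0): return world(MAT[0]+dx,MAT[1]+dy,z,11.2,0)
E
python3 - <<'E'
from plan import *
print(matpose(0)[0]); plan([(*matpose(120),1),(*matpose(50),1),(*matpose(12),1,2)],step=45)
E
```

```text
[489.204 -33.087 113.219]
rows 8
[{"gripper":1,"x":23.3,"y":-2.4,"z":33.2,"wx":-0.0,"wy":-1.8,"wz":-0.2},{"gripper":1,"x":46.6,"y":-4.9,"z":66.4,"wx":-0.1,"wy":-3.6,"wz":-0.3},{"gripper":1,"x":69.9,"y":-7.3,"z":99.6,"wx":-0.1,"wy":-5.5,"wz":-0.5},{"gripper":1,"x":81.6,"y":-7.4,"z":132.6,"wx":-0.1,"wy":-5.5,"wz":-0.5},{"gripper":1,"x":93.3,"y":-7.4,"z":165.6,"wx":-0.1,"wy":-5.5,"wz":-0.5},{"gripper":1,"x":106.0,"y":-7.4,"z":201.4,"wx":-0.1,"wy":-5.5,"wz":-0.5},{"gripper":1,"x":106.0,"y":-7.4,"z":201.4,"wx":-0.1,"wy":-5.5,"wz":-0.5},{"gripper":1,"x":106.0,"y":-7.4,"z":201.4,"wx":-0.1,"wy":-5.5,"wz":-0.5}]
```

Request:
{"fn": "apply_moves", "kwargs": {
  "deltas": [
    {"gripper":1,"x":23,"y":-2.4,"z":33,"wx":0,"wy":-1.8,"wz":0},
    {"gripper":1,"x":46.6,"y":-5,"z":66,"wx":0,"wy":-3.6,"wz":-0.3},
    {"gripper":1,"x":70,"y":-7.3,"z":99.6,"wx":0,"wy":-5.5,"wz":-0.5},
    {"gripper":1,"x":81.6,"y":-7.4,"z":132.6,"wx":0,"wy":-5.5,"wz":-0.5},
    {"gripper":1,"x":93,"y":-7.4,"z":165.6,"wx":0,"wy":-5.5,"wz":-0.5},
    {"gripper":1,"x":106,"y":-7.4,"z":201,"wx":0,"wy":-5.5,"wz":-0.5},
    {"gripper":1,"x":106,"y":-7.4,"z":201,"wx":0,"wy":-5.5,"wz":-0.5},
    {"gripper":1,"x":106,"y":-7.4,"z":201,"wx":0,"wy":-5.5,"wz":-0.5}
  ]
}}

```text
time_s: 27.78
tool_pos: [473.0, -30.4, 159.2]
tcp_rot: [-0.262, 2.693, 0.049]
wrist_force: [-0.2, 0.4, -1.8]
finger_gap: 0.18
gripper_force: 60.4
```

```bash
python3 - <<'E'
from plan import *
rep(); print(matpose(12)[0])
p,R=pose(); Rsc=R*Rs(0,25).inv(); print("scoop euler",Rsc.as_euler("ZYX",degrees=True),"origin",p+3*R.as_matrix()[:,2]-Rsc.apply(G))
plan([(*matpose(5),1),(*matpose(1),1),(*matpose(-3),1)])
for n in("top","scene"):
    env.get_image(n)
    print(n,[(round(d["p"],2),np.round(d["point"]).tolist()) for t in("scoop","scoop_grip") for d in env.tip_of(n,t)],proj(n,[p+3*R.as_matrix()[:,2]-Rsc.apply(G),p]).round().tolist())
E
```

```text
27.775 [473.009 -30.436 159.168] [-0.198  0.403 -1.803] lip in tote [ -67.275 -241.469  -10.216] tilt 24.705432629412233 q [-1.584 -0.495  1.373  2.461  1.039  0.54   0.786]
[489.204 -33.087 125.219]
scoop euler [11.051 -0.056 -0.366] origin [569.702 -12.288  46.047]
rows 3
[{"gripper":1,"x":3.4,"y":-5.4,"z":43.6,"wx":-0.4,"wy":0.1,"wz":0.0},{"gripper":1,"x":5.1,"y":-5.4,"z":47.3,"wx":-0.4,"wy":0.1,"wz":0.0},{"gripper":1,"x":6.8,"y":-5.4,"z":50.9,"wx":-0.4,"wy":0.1,"wz":0.0}]
top [(0.97, [111.0, 256.0]), (0.67, [181.0, 283.0]), (0.4, [196.0, 199.0]), (0.29, [200.0, 370.0]), (0.94, [208.0, 288.0]), (0.81, [291.0, 374.0]), (0.73, [97.0, 230.0]), (0.61, [165.0, 375.0]), (0.38, [184.0, 368.0])] [[284.0, 179.0], [290.0, 208.0]]
scene [(0.81, [216.0, 142.0]), (0.79, [237.0, 289.0]), (0.62, [274.0, 367.0]), (0.87, [196.0, 265.0]), (0.58, [246.0, 384.0]), (0.57, [190.0, 168.0])] [[290.0, 236.0], [266.0, 192.0]]
```

The arm is at its limits in a poor elbow posture (q3 at 1.37). I unwind it with a loop: swing left close in, then come back far out.

```bash
python3 - <<'E'
from plan import *
pol=lambda r,az,z:np.array([r*np.cos(np.radians(az)),r*np.sin(np.radians(az)),z])
print(back("top",105,210,100),back("top",120,295,100))
plan([((535,-20,310),Rs(np.radians(8),25),1),(pol(535,20,350),Rs(np.radians(4),20),1),(pol(535,44,350),Rs(0,15),1,1)],step=60)
E
```

```text
[460.327 465.826 100.   ] [238.5  406.96 100.  ]
rows 12
[{"gripper":1,"x":-40.3,"y":-0.9,"z":-36.7,"wx":0.3,"wy":0.0,"wz":1.0},{"gripper":1,"x":-80.6,"y":-1.8,"z":-73.4,"wx":0.6,"wy":0.1,"wz":2.0},{"gripper":1,"x":-120.9,"y":-2.7,"z":-110.1,"wx":0.9,"wy":0.1,"wz":2.9},{"gripper":1,"x":-127.0,"y":48.6,"z":-118.7,"wx":1.3,"wy":1.3,"wz":3.9},{"gripper":1,"x":-133.0,"y":99.9,"z":-127.3,"wx":1.7,"wy":2.6,"wz":4.8},{"gripper":1,"x":-139.0,"y":151.2,"z":-135.9,"wx":2.0,"wy":3.8,"wz":5.7},{"gripper":1,"x":-145.0,"y":202.5,"z":-144.5,"wx":2.4,"wy":5.1,"wz":6.7},{"gripper":1,"x":-127.2,"y":254.4,"z":-153.2,"wx":2.6,"wy":6.3,"wz":7.6},{"gripper":1,"x":-109.3,"y":306.3,"z":-161.9,"wx":2.9,"wy":7.6,"wz":8.6},{"gripper":1,"x":-91.4,"y":358.3,"z":-170.7,"wx":3.2,"wy":8.8,"wz":9.6},{"gripper":1,"x":-73.6,"y":410.2,"z":-179.4,"wx":3.4,"wy":10.1,"wz":10.5},{"gripper":1,"x":-73.6,"y":410.2,"z":-179.4,"wx":3.4,"wy":10.1,"wz":10.5}]
```

Request:
{"fn": "apply_moves", "kwargs": {
  "deltas": [
    {"gripper":1,"x":-40,"y":-1,"z":-37,"wx":0,"wy":0,"wz":1},
    {"gripper":1,"x":-80,"y":-2,"z":-73,"wx":0.6,"wy":0,"wz":2},
    {"gripper":1,"x":-121,"y":-3,"z":-110,"wx":0.9,"wy":0,"wz":3},
    {"gripper":1,"x":-127,"y":40,"z":-119,"wx":1.3,"wy":1.3,"wz":4},
    {"gripper":1,"x":-133,"y":95,"z":-129,"wx":1.7,"wy":2.6,"wz":5},
    {"gripper":1,"x":-139,"y":150,"z":-136,"wx":2,"wy":4,"wz":6},
    {"gripper":1,"x":-145,"y":202,"z":-145,"wx":2.4,"wy":5,"wz":7},
    {"gripper":1,"x":-127,"y":254,"z":-153,"wx":2.6,"wy":6.3,"wz":7.6},
    {"gripper":1,"x":-109,"y":306,"z":-162,"wx":2.9,"wy":7.6,"wz":8.6},
    {"gripper":1,"x":-91,"y":358,"z":-171,"wx":3.2,"wy":8.8,"wz":9.6},
    {"gripper":1,"x":-74,"y":410,"z":-179,"wx":3.4,"wy":10,"wz":10.5},
    {"gripper":1,"x":-74,"y":410,"z":-179,"wx":3.4,"wy":10,"wz":10.5}
  ]
}}

```text
time_s: 29.58
tool_pos: [382.7, 375.5, 349.1]
tcp_rot: [-0.01, 2.878, -0.0]
wrist_force: [0.1, -1.3, -1.7]
finger_gap: 0.181
gripper_force: 60.4
```

```bash
python3 - <<'E'
from plan import *
pol=lambda r,az,z:np.array([r*np.cos(np.radians(az)),r*np.sin(np.radians(az)),z])
rep()
plan([(pol(720,36,330),Rs(0,15),1),(pol(830,25,310),Rs(0,15),1),(pol(840,0,300),Rs(0,15),1),(pol(760,-8,300),Rs(np.radians(0),25),1)],step=62)
E
```

```text
29.575 [382.741 375.487 349.149] [ 0.105 -1.299 -1.662] lip in tote [-202.291  147.191  106.464] tilt 15.094072532286681 q [-1.717  0.001  0.701  1.949  0.255  1.064  0.452]
rows 16
[{"gripper":1,"x":-47.0,"y":11.6,"z":17.6,"wx":0.0,"wy":0.0,"wz":0.1},{"gripper":1,"x":-94.1,"y":23.2,"z":35.3,"wx":0.0,"wy":0.0,"wz":0.2},{"gripper":1,"x":-141.1,"y":34.8,"z":52.9,"wx":0.0,"wy":0.1,"wz":0.3},{"gripper":1,"x":-188.2,"y":46.4,"z":70.5,"wx":0.0,"wy":0.1,"wz":0.4},{"gripper":1,"x":-240.9,"y":21.9,"z":91.7,"wx":0.0,"wy":0.1,"wz":0.4},{"gripper":1,"x":-293.6,"y":-2.7,"z":112.8,"wx":0.0,"wy":0.1,"wz":0.4},{"gripper":1,"x":-346.4,"y":-27.2,"z":134.0,"wx":0.0,"wy":0.1,"wz":0.4},{"gripper":1,"x":-359.7,"y":-85.8,"z":139.4,"wx":0.0,"wy":0.1,"wz":0.4},{"gripper":1,"x":-372.9,"y":-144.3,"z":144.8,"wx":0.0,"wy":0.1,"wz":0.4},{"gripper":1,"x":-386.2,"y":-202.9,"z":150.2,"wx":0.0,"wy":0.1,"wz":0.4},{"gripper":1,"x":-399.5,"y":-261.4,"z":155.5,"wx":0.0,"wy":0.1,"wz":0.4},{"gripper":1,"x":-412.8,"y":-320.0,"z":160.9,"wx":0.0,"wy":0.1,"wz":0.4}]
[{"gripper":1,"x":-13.7,"y":-58.5,"z":5.4,"wx":0.0,"wy":0.0,"wz":0.0},{"gripper":1,"x":14.4,"y":-93.7,"z":-2.1,"wx":0.0,"wy":-3.3,"wz":0.0},{"gripper":1,"x":42.6,"y":-129.0,"z":-9.7,"wx":0.0,"wy":-6.7,"wz":0.0},{"gripper":1,"x":70.7,"y":-164.2,"z":-17.2,"wx":0.0,"wy":-10.0,"wz":0.0}]
```

Request:
{"fn": "apply_moves", "kwargs": {
  "deltas": [
    {"gripper":1,"x":-47,"y":12,"z":18,"wx":0,"wy":0,"wz":0},
    {"gripper":1,"x":-94,"y":23,"z":35,"wx":0,"wy":0,"wz":0},
    {"gripper":1,"x":-141,"y":35,"z":53,"wx":0,"wy":0,"wz":0},
    {"gripper":1,"x":-188,"y":46,"z":70,"wx":0,"wy":0,"wz":0},
    {"gripper":1,"x":-241,"y":22,"z":92,"wx":0,"wy":0,"wz":0},
    {"gripper":1,"x":-294,"y":-3,"z":113,"wx":0,"wy":0,"wz":0},
    {"gripper":1,"x":-346,"y":-27,"z":134,"wx":0,"wy":0,"wz":0},
    {"gripper":1,"x":-360,"y":-86,"z":139,"wx":0,"wy":0,"wz":0},
    {"gripper":1,"x":-373,"y":-144,"z":145,"wx":0,"wy":0,"wz":0},
    {"gripper":1,"x":-386,"y":-203,"z":150,"wx":0,"wy":0,"wz":0},
    {"gripper":1,"x":-399,"y":-261,"z":155,"wx":0,"wy":0,"wz":0},
    {"gripper":1,"x":-412,"y":-320,"z":161,"wx":0,"wy":0,"wz":0}
  ]
}}

```text
time_s: 31.08
tool_pos: [825.4, 49.9, 300.9]
tcp_rot: [-0.002, 2.879, 0.001]
wrist_force: [0.5, 0.2, -1.2]
finger_gap: 0.177
gripper_force: 60.4
```

```bash
python3 - <<'E'
from plan import *
rep()
plan([((760,-33,300),Rs(np.radians(8),25),1),(*matpose(150),1),(*matpose(60),1)],step=62)
E
```

```text
31.075 [825.41   49.86  300.861] [ 0.456  0.197 -1.177] lip in tote [ 177.334 -226.946  249.547] tilt 15.048701647207407 q [-0.552  0.587  0.639  1.409 -0.39   1.001  1.701]
rows 9
[{"gripper":1,"x":31.7,"y":-41.4,"z":-8.1,"wx":-1.4,"wy":-5.0,"wz":-3.7},{"gripper":1,"x":63.5,"y":-82.8,"z":-16.2,"wx":-2.7,"wy":-9.9,"wz":-7.5},{"gripper":1,"x":117.7,"y":-82.7,"z":-23.2,"wx":-2.9,"wy":-9.9,"wz":-8.1},{"gripper":1,"x":171.9,"y":-82.7,"z":-30.1,"wx":-3.1,"wy":-9.9,"wz":-8.7},{"gripper":1,"x":226.1,"y":-82.6,"z":-37.1,"wx":-3.4,"wy":-9.9,"wz":-9.3},{"gripper":1,"x":280.3,"y":-82.6,"z":-44.0,"wx":-3.6,"wy":-9.9,"wz":-9.9},{"gripper":1,"x":334.6,"y":-82.5,"z":-51.0,"wx":-3.8,"wy":-9.9,"wz":-10.5},{"gripper":1,"x":346.2,"y":-82.5,"z":-7.5,"wx":-3.8,"wy":-9.9,"wz":-10.5},{"gripper":1,"x":357.9,"y":-82.5,"z":35.9,"wx":-3.8,"wy":-9.9,"wz":-10.5}]
```

Request:
{"fn": "apply_moves", "kwargs": {
  "deltas": [
    {"gripper":1,"x":32,"y":-41,"z":-8,"wx":-1.4,"wy":-5,"wz":-3.7},
    {"gripper":1,"x":63.5,"y":-83,"z":-16,"wx":-2.7,"wy":-9.9,"wz":-7.5},
    {"gripper":1,"x":118,"y":-83,"z":-23,"wx":-2.9,"wy":-9.9,"wz":-8.1},
    {"gripper":1,"x":172,"y":-83,"z":-30,"wx":-3.1,"wy":-9.9,"wz":-8.7},
    {"gripper":1,"x":226,"y":-83,"z":-37,"wx":-3.4,"wy":-9.9,"wz":-9.3},
    {"gripper":1,"x":280,"y":-83,"z":-44,"wx":-3.6,"wy":-9.9,"wz":-9.9},
    {"gripper":1,"x":334.6,"y":-82.5,"z":-51,"wx":-3.8,"wy":-9.9,"wz":-10.5},
    {"gripper":1,"x":346,"y":-82.5,"z":-8,"wx":-3.8,"wy":-9.9,"wz":-10.5},
    {"gripper":1,"x":358,"y":-82.5,"z":36,"wx":-3.8,"wy":-9.9,"wz":-10.5},
    {"gripper":1,"x":358,"y":-82.5,"z":36,"wx":-3.8,"wy":-9.9,"wz":-10.5}
  ]
}}

```text
time_s: 32.33
tool_pos: [487.9, -31.1, 171.7]
tcp_rot: [-0.264, 2.696, 0.057]
wrist_force: [0.5, 0.3, -1.2]
finger_gap: 0.175
gripper_force: 60.4
```

```bash
cat >> plan.py <<'E'
def sco():
    p,R=pose(); Rsc=R*Rs(0,25).inv(); print("scoop ypr",Rsc.as_euler("ZYX",degrees=True),"origin",p+3*R.as_matrix()[:,2]-Rsc.apply(G))
E
python3 - <<'E'
from plan import *
rep(); sco(); print(matpose(60)[0])
plan([(*matpose(30),1),(*matpose(12),1,2)],step=40)
E
```

```text
32.325 [487.871 -31.115 171.677] [ 0.512  0.292 -1.211] lip in tote [ -60.185 -242.846    7.074] tilt 24.47481858541515 q [-0.687  0.057  0.704  2.404 -0.433  0.292  2.164]
scoop ypr [11.193  0.114 -0.042] origin [584.063 -12.165  58.262]
[489.204 -33.087 173.219]
rows 4
[{"gripper":1,"x":11.1,"y":-2.2,"z":26.2,"wx":-0.0,"wy":-0.1,"wz":0.0},{"gripper":1,"x":18.7,"y":-2.2,"z":42.5,"wx":-0.0,"wy":-0.1,"wz":0.0},{"gripper":1,"x":18.7,"y":-2.2,"z":42.5,"wx":-0.0,"wy":-0.1,"wz":0.0},{"gripper":1,"x":18.7,"y":-2.2,"z":42.5,"wx":-0.0,"wy":-0.1,"wz":0.0}]
```

Request:
{"fn": "apply_moves", "kwargs": {
  "deltas": [
    {"gripper":1,"x":11,"y":-2,"z":26,"wx":0,"wy":0,"wz":0},
    {"gripper":1,"x":18.7,"y":-2,"z":42.5,"wx":0,"wy":0,"wz":0},
    {"gripper":1,"x":18.7,"y":-2,"z":42.5,"wx":0,"wy":0,"wz":0},
    {"gripper":1,"x":18.7,"y":-2,"z":42.5,"wx":0,"wy":0,"wz":0}
  ]
}}

```text
time_s: 32.83
tool_pos: [490.6, -33.1, 127.6]
tcp_rot: [-0.263, 2.693, 0.058]
wrist_force: [0.5, 0.5, -2.4]
finger_gap: 0.182
gripper_force: 60.4
```

```bash
python3 - <<'E'
from plan import *
rep(); sco()
plan([(*matpose(6),1),(*matpose(3),1),(*matpose(0),1),(*matpose(-2),1)],step=40)
E
```

```text
32.825 [490.599 -33.057 127.607] [ 0.476  0.534 -2.429] lip in tote [ -37.547 -245.091  -30.415] tilt 24.610583505881614 q [-0.447  0.176  0.476  2.427 -0.923  0.207  2.648]
scoop ypr [11.161 -0.025 -0.015] origin [587.062 -14.054  14.431]
rows 4
[{"gripper":1,"x":4.8,"y":0.2,"z":7.0,"wx":-0.0,"wy":0.0,"wz":-0.0},{"gripper":1,"x":6.1,"y":0.2,"z":9.7,"wx":-0.0,"wy":0.0,"wz":-0.0},{"gripper":1,"x":7.3,"y":0.2,"z":12.5,"wx":-0.0,"wy":0.0,"wz":-0.0},{"gripper":1,"x":8.2,"y":0.2,"z":14.3,"wx":-0.0,"wy":0.0,"wz":-0.0}]
```

Request:
{"fn": "apply_moves", "kwargs": {
  "deltas": [
    {"gripper":1,"x":2.5,"y":0,"z":5,"wx":0,"wy":0,"wz":0},
    {"gripper":1,"x":5,"y":0,"z":9,"wx":0,"wy":0,"wz":0},
    {"gripper":1,"x":6,"y":0,"z":11,"wx":0,"wy":0,"wz":0},
    {"gripper":1,"x":6,"y":0,"z":11,"wx":0,"wy":0,"wz":0}
  ]
}}

```text
time_s: 33.33
tool_pos: [490.2, -32.3, 115.2]
tcp_rot: [-0.265, 2.692, 0.059]
wrist_force: [-0.4, 0.6, 0.1]
finger_gap: 0.183
gripper_force: 60.6
```

```bash
python3 - <<'E'
from plan import *
rep(); sco()
E
```

```text
33.325 [490.195 -32.288 115.195] [-0.351  0.642  0.085] lip in tote [ -32.079 -244.028  -41.381] tilt 24.662917465733653 q [-0.28   0.197  0.291  2.429 -0.988  0.164  2.712]
scoop ypr [11.247 -0.086 -0.004] origin [586.745 -13.097   2.124]
```

Request:
{"fn": "apply_moves", "kwargs": {
  "deltas": [
    {"gripper":1,"x":1,"y":0,"z":2,"wx":0,"wy":0,"wz":0},
    {"gripper":1,"x":1.5,"y":0,"z":3.5,"wx":0,"wy":0,"wz":0},
    {"gripper":1,"x":1.5,"y":0,"z":3.5,"wx":0,"wy":0,"wz":0}
  ]
}}

```text
time_s: 33.7
tool_pos: [490.7, -32.5, 112.7]
tcp_rot: [-0.265, 2.695, 0.059]
wrist_force: [0.2, 0.7, 2.7]
finger_gap: 0.177
gripper_force: 61.3
```

Request:
{"fn": "apply_moves", "kwargs": {
  "deltas": [
    {"gripper":0.4,"x":0,"y":0,"z":0,"wx":0,"wy":0,"wz":0},
    {"gripper":0,"x":0,"y":0,"z":0,"wx":0,"wy":0,"wz":0},
    {"gripper":0,"x":0,"y":0,"z":0,"wx":0,"wy":0,"wz":0},
    {"gripper":0,"x":0,"y":0,"z":-30,"wx":0,"wy":0,"wz":0},
    {"gripper":0,"x":0,"y":0,"z":-70,"wx":0,"wy":0,"wz":0},
    {"gripper":0,"x":0,"y":0,"z":-110,"wx":0,"wy":0,"wz":0},
    {"gripper":0,"x":0,"y":0,"z":-110,"wx":0,"wy":0,"wz":0}
  ]
}}

```text
time_s: 34.58
tool_pos: [446.3, -37.9, 207.8]
tcp_rot: [-0.272, 2.697, 0.068]
wrist_force: [0.3, 1.4, -0.7]
finger_gap: 0.5
gripper_force: 0.0
```

```bash
python3 - <<'E'
from plan import *
rep()
h=W(TIL,(-103.7,0,190))[0]; print(h)
plan([((480,-20,330),Rs(np.radians(11),10),.2),((430,100,340),Rh(np.radians(20)),.2),((h[0]-3,h[1],290),Rh(TIL[2]),.2,1)],step=60)
E
```

```text
34.575 [446.327 -37.874 207.849] [ 0.268  1.384 -0.722] lip in tote [-114.375 -243.087   19.348] tilt 24.280655175672184 q [-0.624 -0.139  0.597  2.433 -0.015  0.399  1.77 ]
[421.767 217.961 190.   ]
rows 16
[{"gripper":0.2,"x":-28.1,"y":3.8,"z":-31.8,"wx":0.2,"wy":4.9,"wz":0.2},{"gripper":0.2,"x":-56.3,"y":7.7,"z":-63.7,"wx":0.3,"wy":9.9,"wz":0.3},{"gripper":0.2,"x":-84.4,"y":11.5,"z":-95.5,"wx":0.5,"wy":14.8,"wz":0.5},{"gripper":0.2,"x":-82.3,"y":25.7,"z":-97.6,"wx":2.4,"wy":15.6,"wz":9.3},{"gripper":0.2,"x":-80.2,"y":39.8,"z":-99.7,"wx":4.4,"wy":16.4,"wz":18.1},{"gripper":0.2,"x":-78.1,"y":54.0,"z":-101.8,"wx":6.3,"wy":17.2,"wz":27.0},{"gripper":0.2,"x":-76.1,"y":68.2,"z":-103.9,"wx":8.2,"wy":17.8,"wz":35.8},{"gripper":0.2,"x":-74.0,"y":82.4,"z":-106.0,"wx":10.2,"wy":18.4,"wz":44.7},{"gripper":0.2,"x":-71.9,"y":96.6,"z":-108.0,"wx":12.1,"wy":19.0,"wz":53.5},{"gripper":0.2,"x":-69.8,"y":110.8,"z":-110.1,"wx":14.0,"wy":19.4,"wz":62.4},{"gripper":0.2,"x":-67.8,"y":125.0,"z":-112.2,"wx":16.0,"wy":19.8,"wz":71.3},{"gripper":0.2,"x":-65.7,"y":139.1,"z":-114.3,"wx":17.9,"wy":20.2,"wz":80.1}]
[{"gripper":0.2,"x":38.2,"y":9.9,"z":16.7,"wx":-0.0,"wy":-0.0,"wz":4.5},{"gripper":0.2,"x":76.5,"y":19.9,"z":33.3,"wx":-0.0,"wy":-0.0,"wz":9.0},{"gripper":0.2,"x":114.7,"y":29.8,"z":50.0,"wx":-0.0,"wy":-0.0,"wz":13.5},{"gripper":0.2,"x":114.7,"y":29.8,"z":50.0,"wx":-0.0,"wy":-0.0,"wz":13.5}]
```

Request:
{"fn": "apply_moves", "kwargs": {
  "deltas": [
    {"gripper":0.2,"x":-28,"y":4,"z":-32,"wx":0,"wy":5,"wz":0},
    {"gripper":0.2,"x":-56,"y":8,"z":-64,"wx":0.3,"wy":10,"wz":0.3},
    {"gripper":0.2,"x":-84,"y":11.5,"z":-95.5,"wx":0.5,"wy":15,"wz":0.5},
    {"gripper":0.2,"x":-82,"y":26,"z":-98,"wx":2.4,"wy":15.6,"wz":9.3},
    {"gripper":0.2,"x":-80,"y":40,"z":-100,"wx":4.4,"wy":16.4,"wz":18},
    {"gripper":0.2,"x":-78,"y":54,"z":-102,"wx":6.3,"wy":17.2,"wz":27},
    {"gripper":0.2,"x":-76,"y":68,"z":-104,"wx":8.2,"wy":17.8,"wz":36},
    {"gripper":0.2,"x":-74,"y":82,"z":-106,"wx":10.2,"wy":18.4,"wz":44.7},
    {"gripper":0.2,"x":-72,"y":97,"z":-108,"wx":12,"wy":19,"wz":53.5},
    {"gripper":0.2,"x":-70,"y":111,"z":-110,"wx":14,"wy":19.4,"wz":62.4},
    {"gripper":0.2,"x":-68,"y":125,"z":-112,"wx":16,"wy":19.8,"wz":71},
    {"gripper":0.2,"x":-66,"y":139,"z":-114,"wx":18,"wy":20.2,"wz":80}
  ]
}}

```text
time_s: 36.08
tool_pos: [430.6, 100.0, 339.4]
tcp_rot: [-1.806, -2.569, 0.002]
wrist_force: [0.0, 0.2, -0.0]
finger_gap: 0.401
gripper_force: 0.0
```

Request:
{"fn": "apply_moves", "kwargs": {
  "deltas": [
    {"gripper":0.2,"x":38,"y":10,"z":17,"wx":0,"wy":0,"wz":4.5},
    {"gripper":0.2,"x":76,"y":20,"z":33,"wx":0,"wy":0,"wz":9},
    {"gripper":0.2,"x":115,"y":30,"z":50,"wx":0,"wy":0,"wz":13.5},
    {"gripper":0.2,"x":115,"y":30,"z":50,"wx":0,"wy":0,"wz":13.5}
  ]
}}

```text
time_s: 36.58
tool_pos: [418.3, 220.1, 288.0]
tcp_rot: [-2.086, -2.348, 0.005]
wrist_force: [0.1, 0.1, 0.5]
finger_gap: 0.4
gripper_force: 0.0
```

```bash
python3 - <<'E'
from plan import *
rep(); R=Rh(TIL[2])
plan([((420.5,219,250),R,.2),((420.5,219,197),R,.2,2),((420.5,219,197),R,1.,3)],step=50)
E
```

```text
36.575 [418.331 220.064 288.015] [0.081 0.07  0.497] lip in tote [-257.798  -85.223  -23.31 ] tilt -0.1572160269574751 q [-0.735  0.056  0.119  2.005 -0.008  1.084 -0.494]
rows 9
[{"gripper":0.2,"x":-1.3,"y":2.1,"z":38.0,"wx":-0.2,"wy":0.1,"wz":0.3},{"gripper":0.2,"x":-1.2,"y":2.2,"z":64.5,"wx":-0.2,"wy":0.1,"wz":0.3},{"gripper":0.2,"x":-1.2,"y":2.3,"z":91.0,"wx":-0.2,"wy":0.1,"wz":0.3},{"gripper":0.2,"x":-1.2,"y":2.3,"z":91.0,"wx":-0.2,"wy":0.1,"wz":0.3},{"gripper":0.2,"x":-1.2,"y":2.3,"z":91.0,"wx":-0.2,"wy":0.1,"wz":0.3},{"gripper":1.0,"x":-1.2,"y":2.3,"z":91.0,"wx":-0.2,"wy":0.1,"wz":0.3},{"gripper":1.0,"x":-1.2,"y":2.3,"z":91.0,"wx":-0.2,"wy":0.1,"wz":0.3},{"gripper":1.0,"x":-1.2,"y":2.3,"z":91.0,"wx":-0.2,"wy":0.1,"wz":0.3},{"gripper":1.0,"x":-1.2,"y":2.3,"z":91.0,"wx":-0.2,"wy":0.1,"wz":0.3}]
```

Request:
{"fn": "apply_moves", "kwargs": {
  "deltas": [
    {"gripper":0.2,"x":0,"y":2,"z":38,"wx":0,"wy":0,"wz":0},
    {"gripper":0.2,"x":0,"y":2,"z":65,"wx":0,"wy":0,"wz":0},
    {"gripper":0.2,"x":0,"y":2,"z":91,"wx":0,"wy":0,"wz":0},
    {"gripper":0.2,"x":0,"y":2,"z":91,"wx":0,"wy":0,"wz":0},
    {"gripper":1,"x":0,"y":2,"z":91,"wx":0,"wy":0,"wz":0},
    {"gripper":1,"x":0,"y":2,"z":91,"wx":0,"wy":0,"wz":0},
    {"gripper":1,"x":0,"y":2,"z":91,"wx":0,"wy":0,"wz":0}
  ]
}}

```text
time_s: 37.45
tool_pos: [421.2, 218.0, 199.7]
tcp_rot: [-2.09, -2.345, 0.001]
wrist_force: [-6.4, -2.9, 5.7]
finger_gap: 0.115
gripper_force: 58.5
```

```bash
python3 - <<'E'
from plan import *
rep(); print(env.read_state()["finger_gap"]); p,R=pose()
x1,z1=-238.7,173.8; wps=[]
for a in np.linspace(.48,0,8)[1:]:
    x=-292*np.cos(a)+44*np.sin(a); z=44*np.cos(a)+292*np.sin(a)
    wps.append((p+[(x-x1)*np.cos(TIL[2]),(x-x1)*np.sin(TIL[2]),z-z1],Rh(TIL[2]),1))
plan(wps,start=(p,Rh(TIL[2])))
E
```

```text
37.45 [421.233 217.996 199.661] [-6.367 -2.909  5.679] lip in tote [-214.461  -87.371 -100.5  ] tilt -0.035927703870006385 q [-0.724  0.16   0.122  2.105 -0.025  0.879 -0.472]
0.11474101819898082
rows 7
[{"gripper":1,"x":0.0,"y":-11.3,"z":16.7,"wx":0.0,"wy":0.0,"wz":0.0},{"gripper":1,"x":0.0,"y":-21.5,"z":34.2,"wx":0.0,"wy":0.0,"wz":0.0},{"gripper":1,"x":0.0,"y":-30.5,"z":52.4,"wx":0.0,"wy":0.0,"wz":0.0},{"gripper":1,"x":-0.0,"y":-38.2,"z":71.1,"wx":0.0,"wy":0.0,"wz":0.0},{"gripper":1,"x":0.0,"y":-44.5,"z":90.3,"wx":0.0,"wy":0.0,"wz":0.0},{"gripper":1,"x":0.0,"y":-49.6,"z":109.9,"wx":0.0,"wy":0.0,"wz":0.0},{"gripper":1,"x":0.0,"y":-53.3,"z":129.8,"wx":0.0,"wy":0.0,"wz":0.0}]
```

Request:
{"fn": "apply_moves", "kwargs": {
  "deltas": [
    {"gripper":1,"x":0,"y":-11,"z":17,"wx":0,"wy":0,"wz":0},
    {"gripper":1,"x":0,"y":-21.5,"z":34,"wx":0,"wy":0,"wz":0},
    {"gripper":1,"x":0,"y":-30.5,"z":52.5,"wx":0,"wy":0,"wz":0},
    {"gripper":1,"x":0,"y":-38,"z":71,"wx":0,"wy":0,"wz":0},
    {"gripper":1,"x":0,"y":-44.5,"z":90,"wx":0,"wy":0,"wz":0},
    {"gripper":1,"x":0,"y":-49.6,"z":110,"wx":0,"wy":0,"wz":0},
    {"gripper":1,"x":0,"y":-53,"z":130,"wx":0,"wy":0,"wz":0},
    {"gripper":1,"x":0,"y":-53,"z":135,"wx":0,"wy":0,"wz":0},
    {"gripper":1,"x":0,"y":-53,"z":137,"wx":0,"wy":0,"wz":0}
  ]
}}

```text
time_s: 38.58
tool_pos: [368.5, 212.1, 64.0]
tcp_rot: [-2.089, -2.345, 0.002]
wrist_force: [-17.0, -3.0, 33.9]
finger_gap: 0.107
gripper_force: 67.8
```

```bash
python3 -c "
from plan import *
rep()"
```

```text
38.575 [368.451 212.093  64.004] [-17.047  -3.035  33.925] lip in tote [-199.062  -87.247 -245.431] tilt -0.09216413918573113 q [-0.744  0.323  0.081  2.304 -0.053  0.518 -0.506]
```

Request:
{"fn": "apply_moves", "kwargs": {
  "deltas": [
    {"gripper":0.2,"x":0,"y":0,"z":-3,"wx":0,"wy":0,"wz":0},
    {"gripper":0.2,"x":0,"y":0,"z":-3,"wx":0,"wy":0,"wz":0},
    {"gripper":0.2,"x":0,"y":0,"z":-3,"wx":0,"wy":0,"wz":0},
    {"gripper":0.2,"x":0,"y":0,"z":-40,"wx":0,"wy":0,"wz":0},
    {"gripper":0.2,"x":0,"y":0,"z":-100,"wx":0,"wy":0,"wz":0},
    {"gripper":0.2,"x":0,"y":20,"z":-160,"wx":0,"wy":0,"wz":0},
    {"gripper":0.2,"x":0,"y":50,"z":-220,"wx":0,"wy":0,"wz":0},
    {"gripper":0.2,"x":0,"y":80,"z":-265,"wx":0,"wy":0,"wz":0},
    {"gripper":0.2,"x":0,"y":80,"z":-265,"wx":0,"wy":0,"wz":0}
  ]
}}

```text
time_s: 39.7
tool_pos: [451.3, 221.9, 329.9]
tcp_rot: [2.091, 2.343, 0.008]
wrist_force: [-0.4, 0.5, -1.0]
finger_gap: 0.402
gripper_force: 0.0
```

```bash
python3 - <<'E'
from plan import *
rep()
for n in("top","scene"):
    cv2.imwrite(f"pics/{n}11.png",env.get_image(n)[:,:,::-1])
    print(n,[(t,[(round(d["p"],2),np.round(d["point"]).tolist()) for d in env.tip_of(n,t)][:3]) for t in("tote_handle","scoop","lid_edge")])
for a in(0,.05): print(a,proj("scene",W(TIL,(135-292*np.cos(a)+44*np.sin(a),0,16+44*np.cos(a)+292*np.sin(a)))),proj("top",W(TIL,(135-292*np.cos(a)+44*np.sin(a),0,16+44*np.cos(a)+292*np.sin(a)))))
R=Rh(np.radians(-15)); a=W(DRY,(186,0,240))[0]
plan([((600,0,345),Rh(np.radians(-5)),1),((a[0],a[1],335),R,1),(a,R,1,1)],step=61)
E
```

```text
39.7 [451.273 221.861 329.946] [-0.373  0.453 -1.031] lip in tote [-247.003  -86.559   29.223] tilt 0.26014150306383854 q [-0.732  0.069  0.156  1.898 -0.011  1.17  -0.459]
top [('tote_handle', [(0.85, [248.0, 200.0])]), ('scoop', [(0.96, [178.0, 285.0]), (0.91, [332.0, 383.0]), (0.75, [110.0, 255.0])]), ('lid_edge', [(0.93, [138.0, 394.0])])]
scene [('tote_handle', [(0.73, [183.0, 307.0])]), ('scoop', [(0.75, [273.0, 368.0]), (0.65, [220.0, 145.0]), (0.63, [253.0, 292.0])]), ('lid_edge', [(0.7, [213.0, 220.0])])]
0 [[305.96  183.902]] [[200.456 247.544]]
0.05 [[306.625 180.428]] [[199.307 246.406]]
rows 13
[{"gripper":1,"x":-47.4,"y":25.1,"z":-3.8,"wx":-0.0,"wy":0.0,"wz":2.3},{"gripper":1,"x":-94.9,"y":50.3,"z":-7.6,"wx":-0.0,"wy":0.0,"wz":4.6},{"gripper":1,"x":-142.3,"y":75.4,"z":-11.5,"wx":-0.0,"wy":0.0,"wz":7.0},{"gripper":1,"x":-189.8,"y":100.5,"z":-15.3,"wx":-0.1,"wy":0.1,"wz":9.3},{"gripper":1,"x":-237.2,"y":125.6,"z":-19.1,"wx":-0.1,"wy":0.1,"wz":11.6},{"gripper":1,"x":-293.0,"y":139.9,"z":-17.1,"wx":-0.1,"wy":0.1,"wz":13.6},{"gripper":1,"x":-348.7,"y":154.1,"z":-15.0,"wx":-0.1,"wy":0.1,"wz":15.6},{"gripper":1,"x":-404.5,"y":168.4,"z":-13.0,"wx":-0.1,"wy":0.1,"wz":17.6},{"gripper":1,"x":-460.3,"y":182.6,"z":-10.9,"wx":-0.1,"wy":0.1,"wz":19.6},{"gripper":1,"x":-516.0,"y":196.9,"z":-8.9,"wx":-0.1,"wy":0.1,"wz":21.6},{"gripper":1,"x":-516.0,"y":197.0,"z":38.6,"wx":-0.1,"wy":0.1,"wz":21.6},{"gripper":1,"x":-515.9,"y":197.0,"z":86.1,"wx":-0.1,"wy":0.1,"wz":21.6}]
[{"gripper":1,"x":0.0,"y":0.0,"z":0.0,"wx":0.0,"wy":0.0,"wz":0.0}]
```

Request:
{"fn": "apply_moves", "kwargs": {
  "deltas": [
    {"gripper":1,"x":-47,"y":25,"z":-4,"wx":0,"wy":0,"wz":2},
    {"gripper":1,"x":-95,"y":50,"z":-8,"wx":0,"wy":0,"wz":4.6},
    {"gripper":1,"x":-142,"y":75,"z":-11.5,"wx":0,"wy":0,"wz":7},
    {"gripper":1,"x":-190,"y":100,"z":-15,"wx":0,"wy":0,"wz":9},
    {"gripper":1,"x":-237,"y":126,"z":-19,"wx":0,"wy":0,"wz":11.6},
    {"gripper":1,"x":-293,"y":140,"z":-17,"wx":0,"wy":0,"wz":13.6},
    {"gripper":1,"x":-349,"y":154,"z":-15,"wx":0,"wy":0,"wz":15.6},
    {"gripper":1,"x":-404,"y":168,"z":-13,"wx":0,"wy":0,"wz":17.6},
    {"gripper":1,"x":-460,"y":183,"z":-11,"wx":0,"wy":0,"wz":19.6},
    {"gripper":1,"x":-516,"y":197,"z":-9,"wx":0,"wy":0,"wz":21.6},
    {"gripper":1,"x":-516,"y":197,"z":20,"wx":0,"wy":0,"wz":21.6},
    {"gripper":1,"x":-516,"y":197,"z":20,"wx":0,"wy":0,"wz":21.6}
  ]
}}

```text
time_s: 41.6
tool_pos: [702.3, -268.4, 303.7]
tcp_rot: [-2.49, -1.909, 0.006]
wrist_force: [0.4, 0.6, 0.1]
finger_gap: 0.001
gripper_force: 0.0
```

```bash
python3 - <<'E'
from plan import *
rep(); R=Rh(np.radians(-15))
def k(t,rho=130,cl=0):
    K=np.array([130-rho*np.cos(t)+(6+cl)*np.sin(t), 88+rho*np.sin(t)+(6+cl)*np.cos(t)]); return W(DRY,(K[0]+14.5,0,K[1]+22))[0]
plan([(W(DRY,(186,0,240))[0],R,1,1)]+[(k(t),R,1) for t in np.r_[1.65:0.05:9j,0]],step=90)
E
```

```text
41.6 [ 702.287 -268.428  303.689] [0.422 0.601 0.052] lip in tote [ -92.913 -596.112   80.096] tilt -0.2922297179114828 q [-0.023  0.562  0.485  1.361 -0.261  1.287  0.209]
rows 12
[{"gripper":1,"x":-0.2,"y":0.9,"z":63.7,"wx":-0.3,"wy":0.0,"wz":-0.0},{"gripper":1,"x":-0.2,"y":0.9,"z":63.7,"wx":-0.3,"wy":0.0,"wz":-0.0},{"gripper":1,"x":-6.1,"y":-23.6,"z":64.7,"wx":-0.3,"wy":0.0,"wz":-0.0},{"gripper":1,"x":-12.1,"y":-48.8,"z":64.2,"wx":-0.3,"wy":0.0,"wz":-0.0},{"gripper":1,"x":-18.1,"y":-73.7,"z":68.8,"wx":-0.3,"wy":0.0,"wz":-0.0},{"gripper":1,"x":-23.8,"y":-97.1,"z":78.5,"wx":-0.3,"wy":0.0,"wz":-0.0},{"gripper":1,"x":-28.9,"y":-118.3,"z":92.7,"wx":-0.3,"wy":0.0,"wz":-0.0},{"gripper":1,"x":-33.2,"y":-136.2,"z":111.0,"wx":-0.3,"wy":0.0,"wz":-0.0},{"gripper":1,"x":-36.6,"y":-150.3,"z":132.5,"wx":-0.3,"wy":0.0,"wz":-0.0},{"gripper":1,"x":-39.0,"y":-159.9,"z":156.6,"wx":-0.3,"wy":0.0,"wz":-0.0},{"gripper":1,"x":-40.2,"y":-164.7,"z":182.1,"wx":-0.3,"wy":0.0,"wz":-0.0},{"gripper":1,"x":-40.3,"y":-165.1,"z":188.6,"wx":-0.3,"wy":0.0,"wz":-0.0}]
```

Request:
{"fn": "apply_moves", "kwargs": {
  "deltas": [
    {"gripper":1,"x":0,"y":2,"z":40,"wx":0,"wy":0,"wz":0},
    {"gripper":1,"x":0,"y":2,"z":64,"wx":0,"wy":0,"wz":0},
    {"gripper":1,"x":-6,"y":-24,"z":64.5,"wx":0,"wy":0,"wz":0},
    {"gripper":1,"x":-12,"y":-49,"z":64.5,"wx":0,"wy":0,"wz":0},
    {"gripper":1,"x":-18,"y":-74,"z":69,"wx":0,"wy":0,"wz":0},
    {"gripper":1,"x":-24,"y":-97,"z":78.5,"wx":0,"wy":0,"wz":0},
    {"gripper":1,"x":-29,"y":-118,"z":93,"wx":0,"wy":0,"wz":0},
    {"gripper":1,"x":-33,"y":-136,"z":111,"wx":0,"wy":0,"wz":0},
    {"gripper":1,"x":-36.6,"y":-150,"z":132.5,"wx":0,"wy":0,"wz":0},
    {"gripper":1,"x":-39,"y":-160,"z":156.6,"wx":0,"wy":0,"wz":0},
    {"gripper":1,"x":-40,"y":-165,"z":182,"wx":0,"wy":0,"wz":0},
    {"gripper":1,"x":-40,"y":-165,"z":190,"wx":0,"wy":0,"wz":0}
  ]
}}

```text
time_s: 43.1
tool_pos: [533.4, -263.8, 116.7]
tcp_rot: [-2.491, -1.913, 0.001]
wrist_force: [0.1, 0.0, 1.9]
finger_gap: 0.004
gripper_force: 0.8
```

Request:
{"fn": "apply_moves", "kwargs": {
  "deltas": [
    {"gripper":1,"x":0,"y":0,"z":0,"wx":0,"wy":0,"wz":0},
    {"gripper":1,"x":0,"y":0,"z":0,"wx":0,"wy":0,"wz":0}
  ]
}}

```text
time_s: 43.35
tool_pos: [534.3, -264.7, 117.8]
tcp_rot: [2.491, 1.912, 0.0]
wrist_force: [-0.5, -0.1, 0.1]
finger_gap: -0.001
gripper_force: 0.0
```

Request:
{"fn": "apply_moves", "kwargs": {
  "deltas": [
    {"gripper":1,"x":0,"y":-15,"z":2,"wx":0,"wy":0,"wz":0},
    {"gripper":1,"x":0,"y":-15,"z":4,"wx":0,"wy":0,"wz":0},
    {"gripper":1,"x":0,"y":-15,"z":4,"wx":0,"wy":0,"wz":0}
  ]
}}

```text
time_s: 43.72
tool_pos: [518.8, -260.9, 115.2]
tcp_rot: [2.492, 1.911, 0.002]
wrist_force: [-10.9, 7.4, 39.9]
finger_gap: -0.002
gripper_force: 19.8
```

Request:
{"fn": "apply_moves", "kwargs": {
  "deltas": [
    {"gripper":1,"x":0,"y":0,"z":-10,"wx":0,"wy":0,"wz":0},
    {"gripper":1,"x":0,"y":20,"z":-60,"wx":0,"wy":0,"wz":0},
    {"gripper":0,"x":60,"y":60,"z":-120,"wx":0,"wy":0,"wz":0},
    {"gripper":0,"x":120,"y":100,"z":-150,"wx":0,"wy":0,"wz":0},
    {"gripper":0,"x":180,"y":100,"z":-150,"wx":0,"wy":0,"wz":0},
    {"gripper":0,"x":240,"y":100,"z":-150,"wx":0,"wy":0,"wz":0},
    {"gripper":0,"x":240,"y":100,"z":-150,"wx":0,"wy":0,"wz":0}
  ]
}}

```text
time_s: 44.6
tool_pos: [678.1, -50.9, 262.8]
tcp_rot: [-2.489, -1.916, -0.0]
wrist_force: [0.3, -0.9, 0.1]
finger_gap: 0.501
gripper_force: 0.0
```

```bash
python3 - <<'E'
from plan import *
rep()
a=env.get_image("top"); T=[np.array(d["point"])[::-1] for d in env.tip_of("top","timer_grip")][:2]
b=env.get_image("scene"); S=[np.array(d["point"])[::-1] for d in env.tip_of("scene","timer_grip")][:2]
print(T,S); 
if len(T) and len(S): print(tri(S[0],T[0]))
print("top vis",back("top",378,227.6,122),"tip",[back("top",*t,115) for t in T])
print("mat centre px",proj("top",[*MAT[:2],0]))
a=a[:,:,::-1];b=b[:,:,::-1]
cv2.imwrite("pics/c11.png",np.hstack([cv2.resize(a[120:270,245:435],None,fx=2.6,fy=2.6,interpolation=2),cv2.resize(b[180:330,150:265],None,fx=2.6,fy=2.6,interpolation=2)]))
E
```

```text
44.6 [678.121 -50.869 262.819] [ 0.275 -0.934  0.067] lip in tote [ -72.476 -377.494   44.57 ] tilt -0.016020048631688683 q [-0.343  0.455  0.452  1.601 -0.214  1.135 -0.099]
[array([375.2, 226.5])] [array([192.2, 224.8]), array([118.1, 312.5])]
(array([ 434.578, -255.576,  112.097]), np.float64(0.7083459488898711))
top vis [ 431.834 -259.172  122.   ] tip [array([ 435.138, -253.475,  115.   ])]
mat centre px [[285.052 176.681]]
```

View pics/c11.png

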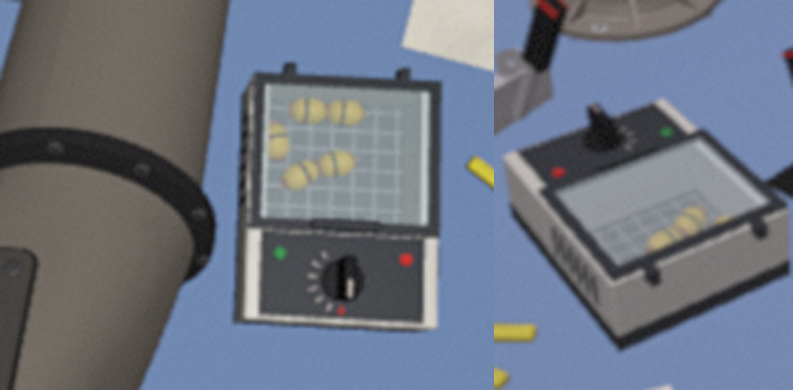

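The lid is closed with five caps inside, and the knob is at crop (344,280), still at the red mark. The timer comes next.

```bash
python3 - <<'E'
from plan import *
R=Rs(np.radians(-1.5))
plan([((580,-170,270),Rh(np.radians(15)),0),((434.5,-260,210),R,0,1)],step=60,ang=10.5)
E
```

```text
rows 12
[{"gripper":0,"x":-45.5,"y":-21.4,"z":-2.4,"wx":-0.0,"wy":0.0,"wz":-10.0},{"gripper":0,"x":-91.0,"y":-42.8,"z":-4.9,"wx":-0.0,"wy":0.0,"wz":-20.0},{"gripper":0,"x":-136.4,"y":-64.2,"z":-7.3,"wx":-0.0,"wy":0.1,"wz":-30.0},{"gripper":0,"x":-152.0,"y":-78.8,"z":0.2,"wx":-0.1,"wy":0.0,"wz":-39.2},{"gripper":0,"x":-167.6,"y":-93.5,"z":7.8,"wx":-0.1,"wy":0.0,"wz":-48.3},{"gripper":0,"x":-183.1,"y":-108.1,"z":15.3,"wx":-0.1,"wy":0.0,"wz":-57.5},{"gripper":0,"x":-198.7,"y":-122.8,"z":22.8,"wx":-0.1,"wy":0.0,"wz":-66.7},{"gripper":0,"x":-214.2,"y":-137.5,"z":30.3,"wx":-0.1,"wy":0.0,"wz":-75.9},{"gripper":0,"x":-229.8,"y":-152.1,"z":37.9,"wx":-0.1,"wy":0.0,"wz":-85.1},{"gripper":0,"x":-245.4,"y":-166.8,"z":45.4,"wx":-0.1,"wy":0.0,"wz":-94.3},{"gripper":0,"x":-260.9,"y":-181.4,"z":52.9,"wx":-0.1,"wy":0.0,"wz":-103.5},{"gripper":0,"x":-260.9,"y":-181.4,"z":52.9,"wx":-0.1,"wy":0.0,"wz":-103.5}]
```

Request:
{"fn": "apply_moves", "kwargs": {
  "deltas": [
    {"gripper":0,"x":-45,"y":-21,"z":-2,"wx":0,"wy":0,"wz":-10},
    {"gripper":0,"x":-91,"y":-43,"z":-5,"wx":0,"wy":0,"wz":-20},
    {"gripper":0,"x":-136,"y":-64,"z":-7,"wx":0,"wy":0,"wz":-30},
    {"gripper":0,"x":-152,"y":-79,"z":0,"wx":0,"wy":0,"wz":-39},
    {"gripper":0,"x":-168,"y":-93.5,"z":8,"wx":0,"wy":0,"wz":-48},
    {"gripper":0,"x":-183,"y":-108,"z":15,"wx":0,"wy":0,"wz":-57.5},
    {"gripper":0,"x":-199,"y":-123,"z":23,"wx":0,"wy":0,"wz":-67},
    {"gripper":0,"x":-214,"y":-137.5,"z":30,"wx":0,"wy":0,"wz":-76},
    {"gripper":0,"x":-230,"y":-152,"z":38,"wx":0,"wy":0,"wz":-85},
    {"gripper":0,"x":-245,"y":-167,"z":45,"wx":0,"wy":0,"wz":-94},
    {"gripper":0,"x":-261,"y":-181.4,"z":53,"wx":0,"wy":0,"wz":-103.5},
    {"gripper":0,"x":-261,"y":-181.4,"z":53,"wx":0,"wy":0,"wz":-103.5}
  ]
}}

```text
time_s: 46.3
tool_pos: [432.3, -261.8, 209.6]
tcp_rot: [-0.047, -3.14, 0.001]
wrist_force: [-0.3, 0.8, 0.8]
finger_gap: 0.499
gripper_force: 0.0
```

```bash
python3 - <<'E'
from plan import *
rep(); R=Rs(np.radians(-1.5))
plan([((434.5,-260,160),R,0),((434.5,-260,120),R,0,2)],step=60,ang=10.5)
E
```

```text
46.3 [ 432.306 -261.79   209.563] [-0.326  0.777  0.78 ] lip in tote [-180.88  -490.44   -72.008] tilt -0.07984673582934282 q [ 0.201  0.199  0.245  2.037 -0.059  0.913  2.018]
rows 4
[{"gripper":0,"x":-2.2,"y":1.9,"z":49.6,"wx":-0.0,"wy":-0.1,"wz":-0.2},{"gripper":0,"x":-2.3,"y":1.9,"z":89.6,"wx":-0.0,"wy":-0.1,"wz":-0.2},{"gripper":0,"x":-2.3,"y":1.9,"z":89.6,"wx":-0.0,"wy":-0.1,"wz":-0.2},{"gripper":0,"x":-2.3,"y":1.9,"z":89.6,"wx":-0.0,"wy":-0.1,"wz":-0.2}]
```

Request:
{"fn": "apply_moves", "kwargs": {
  "deltas": [
    {"gripper":0,"x":-2,"y":2,"z":50,"wx":0,"wy":0,"wz":0},
    {"gripper":0,"x":-2,"y":2,"z":75,"wx":0,"wy":0,"wz":0},
    {"gripper":0,"x":-2,"y":2,"z":90,"wx":0,"wy":0,"wz":0},
    {"gripper":0,"x":-2,"y":2,"z":90,"wx":0,"wy":0,"wz":0},
    {"gripper":0.6,"x":-2,"y":2,"z":90,"wx":0,"wy":0,"wz":0},
    {"gripper":1,"x":-2,"y":2,"z":90,"wx":0,"wy":0,"wz":0},
    {"gripper":1,"x":-2,"y":2,"z":90,"wx":0,"wy":0,"wz":0},
    {"gripper":1,"x":-2,"y":2,"z":90,"wx":0,"wy":0,"wz":0}
  ]
}}

```text
time_s: 47.3
tool_pos: [437.5, -261.3, 121.4]
tcp_rot: [0.046, 3.138, -0.007]
wrist_force: [-1.8, -18.8, 0.3]
finger_gap: 0.154
gripper_force: 61.3
```

Request:
{"fn": "apply_moves", "kwargs": {
  "deltas": [
    {"gripper":1,"x":0,"y":-1.5,"z":0,"wx":0,"wy":0,"wz":8},
    {"gripper":1,"x":0,"y":-1.5,"z":0,"wx":0,"wy":0,"wz":16},
    {"gripper":1,"x":0,"y":-1.5,"z":0,"wx":0,"wy":0,"wz":24},
    {"gripper":1,"x":0,"y":-1.5,"z":0,"wx":0,"wy":0,"wz":32},
    {"gripper":1,"x":0,"y":-1.5,"z":0,"wx":0,"wy":0,"wz":40},
    {"gripper":1,"x":0,"y":-1.5,"z":0,"wx":0,"wy":0,"wz":48},
    {"gripper":1,"x":0,"y":-1.5,"z":0,"wx":0,"wy":0,"wz":56},
    {"gripper":1,"x":0,"y":-1.5,"z":0,"wx":0,"wy":0,"wz":64},
    {"gripper":1,"x":0,"y":-1.5,"z":0,"wx":0,"wy":0,"wz":72},
    {"gripper":1,"x":0,"y":-1.5,"z":0,"wx":0,"wy":0,"wz":73},
    {"gripper":1,"x":0,"y":-1.5,"z":0,"wx":0,"wy":0,"wz":73}
  ]
}}

```text
time_s: 48.68
tool_pos: [436.6, -262.9, 121.2]
tcp_rot: [1.903, 2.494, -0.004]
wrist_force: [-7.6, -18.3, 4.3]
finger_gap: 0.147
gripper_force: 69.7
```

```bash
python3 - <<'E'
from plan import *
s=env.read_state(); print(s["tool_pos"],s["wrist_force"],s["ft_torque"],s["finger_gap"]); m=pose()[1].as_matrix(); print("tool x angle",np.degrees(np.arctan2(m[1,0],m[0,0])), "tilt z",m[:,2])
E
```

```text
[ 436.613 -262.927  121.225] [ -7.65  -18.315   4.313] [-4.196  1.546  0.07 ] 0.14668002489593465
tool x angle 105.30543115815392 tilt z [ 0.002 -0.005 -1.   ]
```

Request:
{"fn": "apply_moves", "kwargs": {
  "deltas": [
    {"gripper":0.5,"x":0,"y":0,"z":0,"wx":0,"wy":0,"wz":0},
    {"gripper":0.1,"x":0,"y":0,"z":0,"wx":0,"wy":0,"wz":0},
    {"gripper":0.1,"x":0,"y":0,"z":0,"wx":0,"wy":0,"wz":0},
    {"gripper":0.1,"x":0,"y":0,"z":-40,"wx":0,"wy":0,"wz":0},
    {"gripper":0.1,"x":0,"y":0,"z":-100,"wx":0,"wy":0,"wz":0},
    {"gripper":0.1,"x":-60,"y":0,"z":-140,"wx":0,"wy":0,"wz":0},
    {"gripper":0.1,"x":-120,"y":0,"z":-140,"wx":0,"wy":0,"wz":0},
    {"gripper":0.1,"x":-180,"y":0,"z":-140,"wx":0,"wy":0,"wz":0},
    {"gripper":0.1,"x":-240,"y":0,"z":-140,"wx":0,"wy":0,"wz":0},
    {"gripper":0.1,"x":-240,"y":0,"z":-140,"wx":0,"wy":0,"wz":0}
  ]
}}

```text
time_s: 49.92
tool_pos: [500.1, -494.7, 258.5]
tcp_rot: [-1.906, -2.496, 0.005]
wrist_force: [-0.5, 1.0, -0.1]
finger_gap: 0.449
gripper_force: 0.0
```

```bash
python3 - <<'E'
from plan import *
print(pose()[0],env.read_state()["wrist_force"])
a=env.get_image("top")[:,:,::-1]; cv2.imwrite("pics/top12.png",a)
cv2.imwrite("pics/c12.png",cv2.resize(a[110:260,155:425],None,fx=2.95,fy=2.95,interpolation=2))
E
```

```text
[ 500.089 -494.692  258.486] [-0.491  0.956 -0.056]
```

View pics/c12.png

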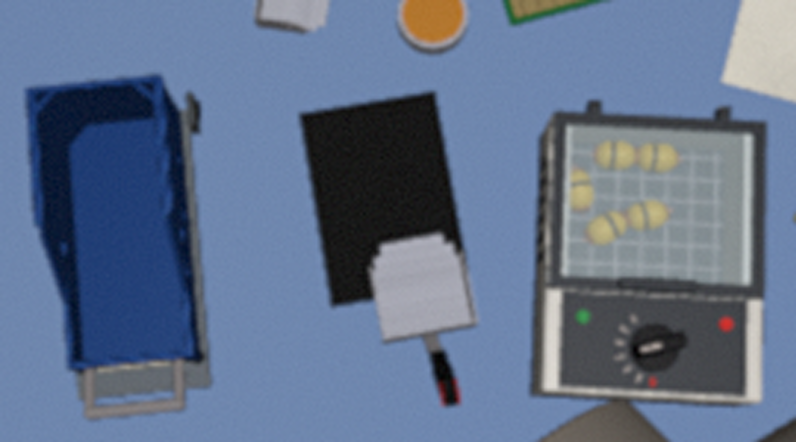

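The lid is shut, the tote is flat, and the knob has turned three clicks with its pointer nearly straight left at (640,350). But the scoop has been knocked off the mat's middle, to crop (425,290), so I have to bring it back.

```bash
python3 - <<'E'
from plan import *
from fit import fit
c=lambda x,y:(x/2.95+155-.3,y/2.95+110-.3)
T="top"
p=fit("scoop",[(T,c(383,247),(51,31.5,2)),(T,c(443,234),(51,-31.5,2)),(T,c(384,340),(-46,46,42)),(T,c(476,323),(-46,-46,42)),(T,c(449,401),(-112,0,142))],[500,-40,.2])
for n in("top","scene"):
    env.get_image(n); print(n,[(t,[(round(d["p"],2),np.round(d["point"]).tolist()) for d in env.tip_of(n,t)][:4]) for t in("scoop","scoop_grip")])
g=W(p,(-95,0,106))[0]; print("grip",g,proj("top",g),proj("scene",g),"orig scene",proj("scene",[p[0],p[1],0]))
E
```

```text
scoop [492.315 -52.78 ] yaw deg 11.31 res [[-0.7, -0.3], [0.2, 0.5], [-0.3, 0.3], [0.9, 0.6], [-0.0, -1.3]]
top [('scoop', [(0.89, [208.0, 294.0]), (0.76, [112.0, 255.0])]), ('scoop_grip', [(0.92, [237.0, 305.0]), (0.74, [93.0, 228.0])])]
scene [('scoop', [(0.9, [242.0, 264.0]), (0.84, [221.0, 146.0]), (0.56, [275.0, 366.0]), (0.53, [220.0, 338.0])]), ('scoop_grip', [(0.97, [242.0, 388.0]), (0.78, [189.0, 169.0]), (0.58, [202.0, 238.0]), (0.56, [252.0, 293.0])])]
grip [399.161 -71.417 106.   ] [[304.985 238.477]] [[241.075 201.388]] orig scene [[264.266 241.753]]
```

```bash
python3 - <<'E'
from plan import *
SC=(492.3,-52.8,np.radians(11.3)); g=W(SC,(-90,0,95))[0]; R=Rs(SC[2],-25); z=R.as_matrix()[:,2]; t=g-3*z; print(g,t,env.read_state()["q"])
plan([((520,-250,330),Rs(np.radians(-40),0),0),((t-130*z)+[30,0,40],Rs(SC[2],-15),0,),(t-120*z,R,0,1)],step=60,ang=10.5)
E
```

```text
[404.045 -70.435  95.   ] [405.288 -70.187  97.719] [ 0.258  0.526  0.623  1.559 -0.325  1.162  1.219]
rows 13
[{"gripper":0,"x":45.2,"y":16.4,"z":-13.9,"wx":0.0,"wy":0.0,"wz":-6.9},{"gripper":0,"x":90.3,"y":32.9,"z":-27.9,"wx":0.0,"wy":0.0,"wz":-13.8},{"gripper":0,"x":135.5,"y":49.3,"z":-41.8,"wx":0.0,"wy":0.0,"wz":-20.7},{"gripper":0,"x":180.7,"y":65.7,"z":-55.7,"wx":0.0,"wy":0.0,"wz":-27.6},{"gripper":0,"x":225.8,"y":82.2,"z":-69.6,"wx":0.0,"wy":0.0,"wz":-34.4},{"gripper":0,"x":257.8,"y":85.7,"z":-57.2,"wx":1.8,"wy":2.0,"wz":-42.9},{"gripper":0,"x":289.8,"y":89.3,"z":-44.8,"wx":3.6,"wy":3.9,"wz":-51.4},{"gripper":0,"x":321.8,"y":92.9,"z":-32.4,"wx":5.5,"wy":5.9,"wz":-59.9},{"gripper":0,"x":353.8,"y":96.4,"z":-20.0,"wx":7.4,"wy":8.0,"wz":-68.3},{"gripper":0,"x":385.8,"y":100.0,"z":-7.6,"wx":9.3,"wy":10.0,"wz":-76.8},{"gripper":0,"x":417.7,"y":103.6,"z":4.8,"wx":11.2,"wy":12.1,"wz":-85.2},{"gripper":0,"x":426.1,"y":70.4,"z":53.8,"wx":18.7,"wy":20.2,"wz":-84.3}]
[{"gripper":0,"x":0.0,"y":0.0,"z":0.0,"wx":-0.0,"wy":-0.0,"wz":-0.0}]
```

Request:
{"fn": "apply_moves", "kwargs": {
  "deltas": [
    {"gripper":0,"x":45,"y":16,"z":-14,"wx":0,"wy":0,"wz":-7},
    {"gripper":0,"x":90,"y":33,"z":-28,"wx":0,"wy":0,"wz":-14},
    {"gripper":0,"x":135,"y":49,"z":-42,"wx":0,"wy":0,"wz":-21},
    {"gripper":0,"x":181,"y":66,"z":-56,"wx":0,"wy":0,"wz":-27.6},
    {"gripper":0,"x":226,"y":82,"z":-70,"wx":0,"wy":0,"wz":-34.4},
    {"gripper":0,"x":258,"y":86,"z":-57,"wx":1.8,"wy":2,"wz":-43},
    {"gripper":0,"x":290,"y":89,"z":-45,"wx":3.6,"wy":4,"wz":-51.4},
    {"gripper":0,"x":322,"y":93,"z":-32,"wx":5.5,"wy":6,"wz":-60},
    {"gripper":0,"x":354,"y":96,"z":-20,"wx":7.4,"wy":8,"wz":-68.3},
    {"gripper":0,"x":386,"y":100,"z":-7.6,"wx":9.3,"wy":10,"wz":-77},
    {"gripper":0,"x":418,"y":104,"z":5,"wx":11.2,"wy":12,"wz":-85.2},
    {"gripper":0,"x":418,"y":104,"z":5,"wx":11.2,"wy":12,"wz":-85.2}
  ]
}}

```text
time_s: 51.78
tool_pos: [489.2, -56.9, 254.0]
tcp_rot: [0.292, -2.865, 0.038]
wrist_force: [-0.5, -1.3, 0.4]
finger_gap: 0.5
gripper_force: 0.0
```

```bash
python3 - <<'E'
from plan import *
rep(); SC=(492.3,-52.8,np.radians(11.3)); g=W(SC,(-90,0,95))[0]; R=Rs(SC[2],-25); z=R.as_matrix()[:,2]; t=g-3*z
plan([(t-110*z,R,0,1),(t-40*z,R,0),(t,R,0,2)],step=40,ang=10.5)
E
```

```text
51.775 [489.151 -56.936 253.99 ] [-0.544 -1.284  0.356] lip in tote [-162.882 -277.023  -31.602] tilt -14.755587536428523 q [-0.248  0.27   0.248  1.865 -0.014  1.272  1.779]
rows 8
[{"gripper":0,"x":11.2,"y":1.8,"z":32.3,"wx":-0.0,"wy":5.0,"wz":0.2},{"gripper":0,"x":22.3,"y":3.6,"z":64.6,"wx":-0.1,"wy":10.0,"wz":0.3},{"gripper":0,"x":22.3,"y":3.6,"z":64.6,"wx":-0.1,"wy":10.0,"wz":0.3},{"gripper":0,"x":28.4,"y":3.7,"z":99.1,"wx":-0.1,"wy":10.0,"wz":0.3},{"gripper":0,"x":34.4,"y":3.8,"z":133.5,"wx":-0.1,"wy":10.0,"wz":0.3},{"gripper":0,"x":41.3,"y":3.9,"z":172.9,"wx":-0.1,"wy":10.0,"wz":0.3},{"gripper":0,"x":41.3,"y":3.9,"z":172.9,"wx":-0.1,"wy":10.0,"wz":0.3},{"gripper":0,"x":41.3,"y":3.9,"z":172.9,"wx":-0.1,"wy":10.0,"wz":0.3}]
```

Request:
{"fn": "apply_moves", "kwargs": {
  "deltas": [
    {"gripper":0,"x":11,"y":2,"z":32,"wx":0,"wy":5,"wz":0},
    {"gripper":0,"x":22,"y":3.6,"z":64.6,"wx":0,"wy":10,"wz":0.3},
    {"gripper":0,"x":22,"y":3.6,"z":64.6,"wx":0,"wy":10,"wz":0.3},
    {"gripper":0,"x":28,"y":3.7,"z":99,"wx":0,"wy":10,"wz":0.3},
    {"gripper":0,"x":34,"y":3.8,"z":133.5,"wx":0,"wy":10,"wz":0.3},
    {"gripper":0,"x":41,"y":4,"z":173,"wx":0,"wy":10,"wz":0.3},
    {"gripper":0,"x":41,"y":4,"z":173,"wx":0,"wy":10,"wz":0.3},
    {"gripper":0,"x":41,"y":4,"z":173,"wx":0,"wy":10,"wz":0.3}
  ]
}}

```text
time_s: 52.78
tool_pos: [408.1, -72.9, 99.8]
tcp_rot: [0.257, -2.699, 0.061]
wrist_force: [0.3, -0.6, -0.7]
finger_gap: 0.498
gripper_force: 0.0
```

```bash
python3 - <<'E'
from plan import *
rep()
m=pose()[1].as_matrix(); print("world dx,dy,dz in tool",m.T)
env.get_image("top"); print([(round(d["p"],2),np.round(d["point"]).tolist()) for d in env.tip_of("top","scoop")])
E
```

```text
52.775 [408.121 -72.879  99.772] [ 0.323 -0.581 -0.701] lip in tote [-190.357 -287.305 -224.695] tilt -24.332244304284217 q [-0.222  0.46   0.234  2.061 -0.019  1.055  1.784]
world dx,dy,dz in tool [[-0.892 -0.171  0.419]
 [-0.189  0.982 -0.003]
 [-0.411 -0.082 -0.908]]
[(0.81, [112.0, 258.0]), (0.81, [332.0, 383.0])]
```

Request:
{"fn": "apply_moves", "kwargs": {
  "deltas": [
    {"gripper":0,"x":2,"y":3,"z":1,"wx":0,"wy":0,"wz":0},
    {"gripper":0,"x":2,"y":3,"z":1,"wx":0,"wy":0,"wz":0},
    {"gripper":0.6,"x":2,"y":3,"z":1,"wx":0,"wy":0,"wz":0},
    {"gripper":1,"x":2,"y":3,"z":1,"wx":0,"wy":0,"wz":0},
    {"gripper":1,"x":2,"y":3,"z":1,"wx":0,"wy":0,"wz":0},
    {"gripper":1,"x":2,"y":3,"z":1,"wx":0,"wy":0,"wz":0}
  ]
}}

```text
time_s: 53.62
tool_pos: [403.6, -70.4, 98.1]
tcp_rot: [0.257, -2.695, 0.061]
wrist_force: [-0.3, 0.8, 5.0]
finger_gap: 0.181
gripper_force: 60.1
```

```bash
python3 - <<'E'
from plan import *
rep(); print(env.read_state()["finger_gap"])
p,R=pose(); np.savez("grasp.npz",p=p,r=R.as_rotvec()); d=np.array([93.3,38.8,0])
plan([(p+[0,0,40],R,1),(p+d+[0,0,40],R,1),(p+d+[0,0,8],R,1,2)],step=45)
E
```

```text
53.625 [403.557 -70.354  98.088] [-0.275  0.754  5.013] lip in tote [-193.917 -284.234 -228.485] tilt -24.53354931130643 q [-0.226  0.459  0.232  2.07  -0.02   1.051  1.779]
0.1809364214225462
rows 7
[{"gripper":1,"x":16.9,"y":-0.1,"z":-36.3,"wx":0.0,"wy":0.0,"wz":0.0},{"gripper":1,"x":-13.0,"y":6.7,"z":-50.2,"wx":0.0,"wy":0.0,"wz":0.0},{"gripper":1,"x":-42.9,"y":13.5,"z":-64.1,"wx":0.0,"wy":0.0,"wz":0.0},{"gripper":1,"x":-72.8,"y":20.3,"z":-78.1,"wx":0.0,"wy":0.0,"wz":0.0},{"gripper":1,"x":-86.3,"y":20.4,"z":-49.1,"wx":0.0,"wy":0.0,"wz":0.0},{"gripper":1,"x":-86.3,"y":20.4,"z":-49.1,"wx":0.0,"wy":0.0,"wz":0.0},{"gripper":1,"x":-86.3,"y":20.4,"z":-49.1,"wx":0.0,"wy":0.0,"wz":0.0}]
```

Request:
{"fn": "apply_moves", "kwargs": {
  "deltas": [
    {"gripper":1,"x":8,"y":0,"z":-18,"wx":0,"wy":0,"wz":0},
    {"gripper":1,"x":17,"y":0,"z":-36,"wx":0,"wy":0,"wz":0},
    {"gripper":1,"x":-13,"y":6.7,"z":-50,"wx":0,"wy":0,"wz":0},
    {"gripper":1,"x":-43,"y":13.5,"z":-64,"wx":0,"wy":0,"wz":0},
    {"gripper":1,"x":-73,"y":20.3,"z":-78,"wx":0,"wy":0,"wz":0},
    {"gripper":1,"x":-86.3,"y":20.4,"z":-49,"wx":0,"wy":0,"wz":0},
    {"gripper":1,"x":-86.3,"y":20.4,"z":-49,"wx":0,"wy":0,"wz":0},
    {"gripper":1,"x":-86.3,"y":20.4,"z":-49,"wx":0,"wy":0,"wz":0}
  ]
}}

```text
time_s: 54.62
tool_pos: [496.5, -31.8, 106.5]
tcp_rot: [0.256, -2.695, 0.061]
wrist_force: [0.2, 0.6, -1.8]
finger_gap: 0.178
gripper_force: 59.1
```

```bash
python3 - <<'E'
from plan import *
rep(); f=np.load("grasp.npz"); p0,R=f["p"],Ro.from_rotvec(f["r"]); d=np.array([93.3,38.8,0]); print("ypr",(pose()[1]*Rs(0,-24.5).inv()).as_euler("ZYX",degrees=True),"err",pose()[0]-p0-d)
plan([(p0+d+[0,0,3],R,1),(p0+d+[0,0,0],R,1),(p0+d+[0,0,-1.5],R,1)],step=45)
E
```

```text
54.625 [496.479 -31.838 106.518] [ 0.249  0.605 -1.76 ] lip in tote [-112.146 -256.53  -176.417] tilt -24.56773878421237 q [-0.257  0.56   0.216  1.856 -0.056  1.169  1.746]
ypr [10.906  0.494 -0.181] err [-0.378 -0.285  8.43 ]
rows 3
[{"gripper":1,"x":-2.7,"y":0.2,"z":4.7,"wx":-0.0,"wy":-0.0,"wz":-0.0},{"gripper":1,"x":-3.9,"y":0.2,"z":7.5,"wx":-0.0,"wy":-0.0,"wz":-0.0},{"gripper":1,"x":-4.6,"y":0.2,"z":8.8,"wx":-0.0,"wy":-0.0,"wz":-0.0}]
```

Request:
{"fn": "apply_moves", "kwargs": {
  "deltas": [
    {"gripper":1,"x":-2.5,"y":0,"z":5,"wx":0,"wy":0,"wz":0},
    {"gripper":1,"x":-4,"y":0,"z":8,"wx":0,"wy":0,"wz":0},
    {"gripper":1,"x":-4,"y":0,"z":8.5,"wx":0,"wy":0,"wz":0},
    {"gripper":1,"x":-4,"y":0,"z":8.5,"wx":0,"wy":0,"wz":0}
  ]
}}

```text
time_s: 55.12
tool_pos: [496.6, -31.6, 97.6]
tcp_rot: [0.257, -2.695, 0.061]
wrist_force: [-4.1, 0.2, 13.5]
finger_gap: 0.179
gripper_force: 61.0
```

```bash
python3 - <<'E'
from plan import *
rep(); f=np.load("grasp.npz"); p0=f["p"]; print("err",pose()[0]-p0-[93.3,38.8,0])
E
```

```text
55.125 [496.579 -31.638  97.59 ] [-4.074  0.215 13.478] lip in tote [-107.89  -256.255 -184.265] tilt -24.55924783173158 q [-0.255  0.573  0.214  1.86  -0.058  1.153  1.747]
err [-0.278 -0.085 -0.498]
```

Request:
{"fn": "apply_moves", "kwargs": {
  "deltas": [
    {"gripper":1,"x":0.4,"y":0,"z":-0.8,"wx":0,"wy":0,"wz":0},
    {"gripper":0.5,"x":0.4,"y":0,"z":-0.8,"wx":0,"wy":0,"wz":0},
    {"gripper":0,"x":0.4,"y":0,"z":-0.8,"wx":0,"wy":0,"wz":0},
    {"gripper":0,"x":0.4,"y":0,"z":-1,"wx":0,"wy":0,"wz":0},
    {"gripper":0,"x":0,"y":0,"z":-40,"wx":0,"wy":0,"wz":0},
    {"gripper":0,"x":0,"y":0,"z":-90,"wx":0,"wy":0,"wz":0},
    {"gripper":0,"x":0,"y":0,"z":-140,"wx":0,"wy":0,"wz":0},
    {"gripper":0,"x":0,"y":0,"z":-180,"wx":0,"wy":0,"wz":0}
  ]
}}

```text
time_s: 56.12
tool_pos: [572.1, -16.5, 261.6]
tcp_rot: [0.257, -2.696, 0.061]
wrist_force: [1.2, 1.0, -0.2]
finger_gap: 0.499
gripper_force: 0.0
```

Request:
{"fn": "apply_moves", "kwargs": {
  "deltas": [
    {"gripper":0,"x":0,"y":-60,"z":-10,"wx":0,"wy":-10,"wz":0},
    {"gripper":0,"x":0,"y":-120,"z":-20,"wx":0,"wy":-20,"wz":0},
    {"gripper":0,"x":0,"y":-180,"z":-20,"wx":0,"wy":-25,"wz":0},
    {"gripper":0,"x":0,"y":-240,"z":-20,"wx":0,"wy":-25,"wz":0},
    {"gripper":0,"x":0,"y":-300,"z":-20,"wx":0,"wy":-25,"wz":0},
    {"gripper":0,"x":20,"y":-360,"z":-20,"wx":0,"wy":-25,"wz":0},
    {"gripper":0,"x":40,"y":-420,"z":-20,"wx":0,"wy":-25,"wz":0},
    {"gripper":0,"x":40,"y":-420,"z":-20,"wx":0,"wy":-25,"wz":0},
    {"gripper":0,"x":40,"y":-420,"z":-20,"wx":0,"wy":-25,"wz":0}
  ]
}}

```text
time_s: 57.25
tool_pos: [623.5, -434.1, 295.5]
tcp_rot: [-0.298, 3.127, -0.003]
wrist_force: [0.1, 0.7, -0.0]
finger_gap: 0.497
gripper_force: 0.0
```

```bash
python3 - <<'E'
from plan import *
rep()
a=env.get_image("top"); cv2.imwrite("pics/top13.png",a[:,:,::-1])
hsv=cv2.cvtColor(np.ascontiguousarray(a),cv2.COLOR_RGB2HSV)
sub=hsv[130:225,245:325]; m=((sub[...,1]<70)&(sub[...,2]>110)).astype(np.uint8); m=cv2.morphologyEx(m,cv2.MORPH_OPEN,np.ones((2,2)))
n,l,st,ce=cv2.connectedComponentsWithStats(m); i=1+st[1:,4].argmax(); pan=(l==i)
ys,xs=np.nonzero(pan); r=cv2.minAreaRect(np.c_[xs,ys].astype(np.float32)); print("pan px centre",ce[i]+[245,130],"area",st[i,4],"rect",np.array(r[0])+[245,130],r[1:])
# compare to top0 original pan (scoop at 572,-10)
b=cv2.cvtColor(cv2.imread("pics/top0.png"),cv2.COLOR_BGR2HSV)[130:225,245:325]; m2=((b[...,1]<70)&(b[...,2]>110)).astype(np.uint8); m2=cv2.morphologyEx(m2,cv2.MORPH_OPEN,np.ones((2,2)))
n,l,st,c2=cv2.connectedComponentsWithStats(m2); j=1+st[1:,4].argmax(); ys,xs=np.nonzero(l==j); print("orig",c2[j]+[245,130],st[j,4],cv2.minAreaRect(np.c_[xs,ys].astype(np.float32))[1:])
u=ce[i]+[245,130]; v=c2[j]+[245,130]; print("shift mm",back("top",*u,5)-back("top",*v,5),"expected",np.array([585.6-572,-14+9.8]))
print([(t,n,[(round(d["p"],2),np.round(d["point"]).tolist()) for d in env.tip_of(n,t)][:3]) for n,t in(("top","scoop"),("top","timer_grip"))])
# timer pointer: white pixels near the knob
w=hsv[215:240,365:392]; ys,xs=np.nonzero((w[...,2]>150)&(w[...,1]<60)); print("white",sorted(set(zip((xs+365).tolist(),(ys+215).tolist()))))
E
```

```text
57.25 [ 623.465 -434.12   295.47 ] [ 0.143  0.667 -0.02 ] lip in tote [ -68.608 -664.374   83.455] tilt 0.039109023812291636 q [ 0.311  0.557  0.338  1.348 -0.183  1.265  2.418]
pan px centre [286.049 175.49 ] area 916 rect [286.041 174.743] ((30.4138126373291, 32.05780029296875), 80.53767395019531)
orig [283.976 180.917] 914 ((30.411439895629883, 32.23612594604492), 81.25383758544922)
shift mm [16.384 -5.631  0.   ] expected [13.6 -4.2]
[('scoop', 'top', [(0.92, [112.0, 258.0]), (0.86, [179.0, 282.0])]), ('timer_grip', 'top', [(0.63, [227.0, 376.0])])]
white [(373, 228), (376, 227), (377, 227)]
```

```bash
python3 -c "
from station import env
print(env.close_job())"
```

```text
the job is handed in; nothing more can be done
None
```

I handed the job in at about 57 s: all five capacitors are in the basket under the closed lid, the timer is three clicks on, the tote is flat, and the scoop stands on its mat about 3 mm off the centre. I had to put the scoop on the mat before lowering the tote because the gripper was needed for the tote handle. The scoop was later found about 10 cm off, and I put it back after setting the timer.

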